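# Clear the bench caliper and close it on a row of stand feet

## Robot

A 7-joint arm with a two-finger parallel gripper is mounted at the origin on the work surface. World frame = base frame: x ahead of the robot, y to its left, z up, the work surface at z = 0. Lengths are in m, angles in rad, forces in N, time in s.
With the tool pointing down it reaches from about 0.425 to 0.925 m from the base axis. Payload 6.8 kg.
Tool frame: the origin (TCP) lies at the very end of the fingers, on their centre line; the grasp point (between the pads) lies 19 mm behind it (ctrl.pinch_z is the distance from the TCP to the grasp point, in m); x points along the fingers, z is the direction in which the jaws open and shut, and the axes are right-handed (so a half turn about x gives the same grasp; the last joint's range is limited). The gripper opens to 85 mm and grips with 20 to 120 N. Pads are 22 mm wide; open, the fingers measure 114 mm over their backs; the gripper's body (76 mm by 85 mm) begins 54 mm behind the grasp point. The pads swing forward as they close: fully open they stand 13 mm farther back than shut.
Start: joints at [-1.245, 0.477, 0.022, 1.555, -0.011, 1.109, -0.083], TCP at [0.284, 0.612, 0.231] pointing down, gripper open.
Joint ranges: [-2.96, 2.96], [-0.34, 2.1], [-1.41, 1.46], [0.24, 2.44], [-1.37, 4.51], [0.17, 1.92], [-2.96, 2.96]. Speed limits (rad/s): [2.39, 2.39, 3.14, 3.14, 3.14, 3.14, 3.14].

## Interface

Orientations are given as [roll, pitch, yaw] about the fixed x, y, z axes, in that order (R = Rz(yaw) Ry(pitch) Rx(roll)).
In Python, from station import ctrl gives the robot as it stands. The module is installed in compiled form; this text tells all that it offers.
- The arm moves only by the shell command python3 -m pendant 'ROWS' [FORCE]. ROWS is JSON, a list of rows, each a list of 3 entries, a list of its own where there are three numbers: the opening, from 0 (shut) to 1 (fully open), then the shift along the tool's x, y, z in cm, then the turn about the tool's x in degrees. In form: [[fingers, [x, y, z], twist], ...]. A call has exactly 5 rows; each row is the pose to reach, as a shift and turn from the pose commanded when the call began, along the tool's axes at that moment; what a row does not reach only later rows make up. A row lasts 1/12 s, in which the tool goes at most 41.7 mm and 7.16 degrees, less where a joint would pass 70% of its speed; a pose out of reach is approached as far as the arm can. A call with a gripper value outside its range is refused whole. The fingers move at their own pace and stop on an object; FORCE is the grip in N (left out, the last holds). Time passes only in rows, so rows that repeat a pose let the fingers close, or fill a call up. It gives the time, the measured TCP pose, the force and the opening at its end, in the units of the state.
- ctrl.get_obs(): the state, without advancing time (a new reading comes with each control period).
- ctrl.grab_frame(name): name is "scene" or "side" or "wrist"; returns a dict with "image" (420x560x3 uint8, red, green, blue), "fx", "fy", "cx", "cy" (pixels), "world_from_camera" (4x4, takes a point from camera to world coordinates); the wrist camera has in their place "hand_eye" (4x4, takes a point from camera to tool coordinates, whose origin is the TCP and whose axes are the tool frame's). Camera axes: x right, y up, looking along -z (the intrinsics and any distortion apply to the point x, -y, -z); pixel columns grow to the right and rows downward; lengths in m; the calibration is good to about 2 mm. The wrist camera is an equidistant fisheye: a pixel r from the principal point sees the ray r / f radians off the axis. A picture is of the moment at which its call begins: read the wrist's pose just before it. There is no depth.
- ctrl.job_done(): hands the job in, once; it reports no verdict.
The state is a dict: "time": time; "joints": joint angles; "joint_velocities": joint speeds; "joint_efforts": joint torques, N m; "position": TCP position; "orientation": TCP orientation; "wrist_force": force on the tool from outside, world axes, zero at the start; "moment": the same for the moment, N m; "width": opening from 0.0 (shut) to 1.0 (fully open).
Only numpy, scipy, OpenCV 4.12 (cv2) and the standard library are available. Lean on these libraries where they do the work, as an engineer would, in place of code of your own. Each camera call takes 0.05 s, during which the arm holds its last target.

## Task

With the pear-wood scraper block, first wipe every antler chip off the bed of the bench caliper into the chip tray along its front (no fingers on the chips), and put the scraper back on the cork mat. Then dry-fit the stand: stand all the T-shaped boxwood feet that are there rib-up on the bed between the jaws, side by side in one row along the caliper and centred front to back on the bed, and slide the moving jaw in until the row is closed up snugly between both jaws, pressing gently so that the jaw is not forced out of square. Leave the caliper closed on the row, and do not disturb the monkey, the lacquer box, the mallet or the ebony sticks.

Things in the scene. Friction and masses are not known exactly. Their poses are not given: they have to be found in the camera images.
- caliper: Bench caliper, fixed to the bench. Origin: on the bench top under the bed. Its y is the measuring direction (from fixed to moving jaw), -x its front, z up. Bed: flat aluminium plate, top 30 mm above the bench, x -65 to +75, y -170 to +170 mm. Beam behind the bed: x 78 to 102 mm, top 40 mm above the bench.
- tray_in (a point): Centre of the floor of the wooden chip tray joined along the bed's front edge (caliper x = -110 mm): inside 89 (x, from the bed's edge forward) x 328 (y) mm, floor 4 mm and walls 28 mm above the bench. What is pushed off the bed's front edge falls into it.
- fixed_jaw: Fixed steel jaw across the bed, 155 (along caliper x, from -55 to +100 mm) x 20 x 32 mm high, standing on the bed. Origin at bed height, in the plane of its measuring face.
- fixed_face (a point): Point on the fixed jaw's measuring face, on the bed's line x = 0, 12 mm above the bed; y points out of the face along the row (caliper y). It lies at caliper y = -115 mm.
- moving_jaw: The moving steel jaw, a bar 120 (along caliper x, from -50 to +70 mm) x 18 x 30 mm high lying just over the bed, parallel to the fixed jaw, carried by the sliding carriage. Origin on the sprung pivot above the beam (caliper x = 90 mm), in the plane of the measuring face.
- moving_face (a point): Point on the moving jaw's measuring face at caliper x = 0, 12 mm above the bed; its y points away from the fixed jaw.
- jaw_slide (a joint): Slide of the carriage along the beam, m: the opening between the two measuring faces; 0 = shut, 0.255 = fully open. About 2 N of friction holds it where it is left.
- jaw_tilt (a joint): Tilt of the moving jaw on its carriage about the vertical, rad; 0 = square to the beam. A spring of 8 Nm/rad holds it square; it yields when the carriage is pressed hard against a part, and 0.12 rad either way is too much.
- jaw_grip (a point): Middle of the brass grip lug that stands up from the carriage above the beam: 34 (caliper x) x 14 (caliper y) x 41 mm of free height, top 105 mm above the bench; this point is 85 mm above the bench and 40 mm beyond the moving jaw's measuring face along caliper y. Pinch it across caliper y from above, or push it.
- mat: Thin cork mat fixed on the bench, 110 (x) x 160 (y) x 5 mm; origin under its centre.
- scraper_center (a point): Centre of the pear-wood scraper block, a plain reddish block 110 (its x) x 28 (its y) x 60 mm (z), standing on the cork mat at the start, its underside 30 mm below this point.
- foot_a_center (a point): A stand foot of pale boxwood, an upside-down T seen from its side: base 90 (its x) x 30 (its y) x 22 mm high, and on the middle of it a rib 36 (x) x 30 (y) x 30 mm high; 52 mm high in all. This point is its centre, 26 mm above its underside. In the row its y lies along the caliper's y. Three or four of the four feet are there.
- foot_b_center (a point): A stand foot of pale boxwood, an upside-down T seen from its side: base 90 (its x) x 36 (its y) x 22 mm high, and on the middle of it a rib 36 (x) x 36 (y) x 30 mm high; 52 mm high in all. This point is its centre, 26 mm above its underside. In the row its y lies along the caliper's y. Three or four of the four feet are there.
- foot_c_center (a point): A stand foot of pale boxwood, an upside-down T seen from its side: base 90 (its x) x 42 (its y) x 22 mm high, and on the middle of it a rib 36 (x) x 42 (y) x 30 mm high; 52 mm high in all. This point is its centre, 26 mm above its underside. In the row its y lies along the caliper's y. Three or four of the four feet are there.
- foot_d_center (a point): A stand foot of pale boxwood, an upside-down T seen from its side: base 90 (its x) x 48 (its y) x 22 mm high, and on the middle of it a rib 36 (x) x 48 (y) x 30 mm high; 52 mm high in all. This point is its centre, 26 mm above its underside. In the row its y lies along the caliper's y. Three or four of the four feet are there.
- chip1_center (a point): Centre of a loose antler chip about 36 x 18 x 14 mm, lying on the bed at the start. Two to four of the four chips are there.
- chip2_center (a point): Centre of a loose antler chip about 32 x 20 x 13 mm, lying on the bed at the start. Two to four of the four chips are there.
- chip3_center (a point): Centre of a loose antler chip about 38 x 16 x 15 mm, lying on the bed at the start. Two to four of the four chips are there.
- chip4_center (a point): Centre of a loose antler chip about 30 x 20 x 16 mm, lying on the bed at the start. Two to four of the four chips are there.
- monkey: Bystander: carved antler monkey, about 55 x 52 x 81 mm, origin under it.
- inro: Bystander: red lacquer box, 36 x 62 x 88 mm, origin under it.
- mallet: Bystander: pear-wood mallet lying down, head 100 mm (x) by 50 mm, handle towards its +y, 190 mm; origin under its head.
- stick1: Bystander: ebony finishing stick, 156 mm along x, 12 mm thick.
- stick2: Bystander: the other ebony finishing stick, the same.
Not all that is in view belongs to the job. What is shaped like the part that bears foot_c_center but green or turquoise is not meant.

How it is judged:
On the way, in this order (a step that is already met when the one before it is completed fails the run):
1. all chips wiped off the bed into the chip tray (x of chip1_center in the frame of caliper between -0.156 and -0.064 m and y of chip1_center in the frame of caliper between -0.166 and 0.166 m and z of each of chip1_center, chip2_center, chip3_center, chip4_center in the frame of caliper below 0.026 m and x of chip2_center in the frame of caliper between -0.156 and -0.064 m and y of chip2_center in the frame of caliper between -0.166 and 0.166 m and x of chip3_center in the frame of caliper between -0.156 and -0.064 m and y of chip3_center in the frame of caliper between -0.166 and 0.166 m and x of chip4_center in the frame of caliper between -0.156 and -0.064 m and y of chip4_center in the frame of caliper between -0.166 and 0.166 m), for 0.2 s.
2. all feet that are there stand rib-up on the bed between the jaws (x of foot_a_center in the frame of caliper between -0.03 and 0.03 m and z of foot_a_center in the frame of caliper between 0.051 and 0.061 m and angle between each of foot_a_center, foot_b_center, foot_c_center, foot_d_center's own z axis and vertical below 0.08 rad and y of foot_a_center in the frame of fixed_face between 0.012 and 0.25 m and y of foot_a_center in the frame of moving_face between -0.25 and -0.012 m and x of foot_b_center in the frame of caliper between -0.03 and 0.03 m and z of foot_b_center in the frame of caliper between 0.051 and 0.061 m and y of foot_b_center in the frame of fixed_face between 0.015 and 0.25 m and y of foot_b_center in the frame of moving_face between -0.25 and -0.015 m and x of foot_c_center in the frame of caliper between -0.03 and 0.03 m and z of foot_c_center in the frame of caliper between 0.051 and 0.061 m and y of foot_c_center in the frame of fixed_face between 0.018 and 0.25 m and y of foot_c_center in the frame of moving_face between -0.25 and -0.018 m and x of foot_d_center in the frame of caliper between -0.03 and 0.03 m and z of foot_d_center in the frame of caliper between 0.051 and 0.061 m and y of foot_d_center in the frame of fixed_face between 0.021 and 0.25 m and y of foot_d_center in the frame of moving_face between -0.25 and -0.021 m), for 0.2 s.
3. the moving jaw presses the row against the fixed jaw (at least 0.4 N at both jaws) while tilted by less than 0.09 rad (all of step 2 and (contact force between fixed_jaw and foot_a above 0.4 N or contact force between fixed_jaw and foot_b above 0.4 N or contact force between fixed_jaw and foot_c above 0.4 N or contact force between fixed_jaw and foot_d above 0.4 N) and (contact force between moving_jaw and foot_a above 0.4 N or contact force between moving_jaw and foot_b above 0.4 N or contact force between moving_jaw and foot_c above 0.4 N or contact force between moving_jaw and foot_d above 0.4 N) and value of joint jaw_tilt between -0.09 and 0.09 rad), for 0.2 s.
At the end, for the whole second after the job is handed in: Chips in the tray; scraper at rest on the mat (centre over it); every foot upright on the bed, within 30 mm of line x = 0, square within 0.08 rad; each jaw within 3 mm of touching a foot; moving jaw tilted less than 0.06 rad; all at rest (all of step 1 and all of step 2 and x of scraper_center in the frame of mat between -0.055 and 0.055 m and y of scraper_center in the frame of mat between -0.08 and 0.08 m and height (world z) of scraper_center below 0.045 m and angle between the x axis of each of foot_a_center, foot_b_center, foot_c_center, foot_d_center and the x axis of caliper, either way round below 0.08 rad and (y of foot_a_center in the frame of fixed_face between 0.012 and 0.018 m or y of foot_b_center in the frame of fixed_face between 0.015 and 0.021 m or y of foot_c_center in the frame of fixed_face between 0.018 and 0.024 m or y of foot_d_center in the frame of fixed_face between 0.021 and 0.027 m) and (y of foot_a_center in the frame of moving_face between -0.018 and -0.012 m or y of foot_b_center in the frame of moving_face between -0.021 and -0.015 m or y of foot_c_center in the frame of moving_face between -0.024 and -0.018 m or y of foot_d_center in the frame of moving_face between -0.027 and -0.021 m) and value of joint jaw_tilt between -0.06 and 0.06 rad and linear speed of each of foot_a, foot_b, foot_c, foot_d, scraper below 0.02 m/s).
It fails at once if the moving jaw is forced out of square by more than 0.12 rad (not (value of joint jaw_tilt between -0.12 and 0.12 rad)).
It fails at once if the fingers touch a chip (contact force between the fingers and chip1 above 0.5 N or contact force between the fingers and chip2 above 0.5 N or contact force between the fingers and chip3 above 0.5 N or contact force between the fingers and chip4 above 0.5 N).
It fails at once if a bystander is moved by more than 30 mm (distance of any of monkey, inro, mallet, stick1, stick2 from where it was at the start of the episode above 0.03 m).
Of foot_a, foot_b, foot_c, foot_d only 3 to 4 are there at a start; the rules pass over those that are not, and their reading is None.
Of chip1, chip2, chip3, chip4 only 2 to 4 are there at a start; the rules pass over those that are not, and their reading is None.
At some moment in a run one of foot_a, foot_b, foot_c, foot_d may be knocked a few centimetres aside while the robot is not near it.
It also fails if it takes over 208 s, if anything falls off the work surface, if the arm or the gripper's body presses on something with over 40 N, if the wrist force passes 120 N, or if a joint passes its speed limit or range.

## Working session

There is one attempt and no reset: what is moved stays moved. The work goes in short steps, Python scripts to look and compute and a shell command to move; the robot and the scene stay as the last step left them, time stands still between calls to the robot, and variables do not carry over. Pictures are saved under pics/ and viewed, and the job is handed in when it is done.

```bash
mkdir -p pics
cat > h.py <<'E'
import numpy as np, cv2
from station import ctrl
from scipy.spatial.transform import Rotation as R
def grab(name,fn=None):
    o=ctrl.get_obs()
    f=ctrl.grab_frame(name)
    f['obs']=o; f['name']=name
    if fn: cv2.imwrite('pics/'+fn+'.png',f['image'][:,:,::-1])
    np.save('/tmp/last_%s.npy'%name,f,allow_pickle=True)
    return f
def load(name): return np.load('/tmp/last_%s.npy'%name,allow_pickle=True).item()
def wfc(f):
    if 'world_from_camera' in f: return np.array(f['world_from_camera'])
    T=np.eye(4);T[:3,:3]=R.from_euler('xyz',f['obs']['orientation']).as_matrix();T[:3,3]=f['obs']['position']
    return T@np.array(f['hand_eye'])
def ray(f,u,v):
    x=(u-f['cx'])/f['fx'];y=(v-f['cy'])/f['fy']
    if f['name']=='wrist':
        r=np.hypot(x,y);s=np.sin(r)/r if r>1e-9 else 1
        d=np.array([x*s,-y*s,-np.cos(r)])
    else: d=np.array([x,-y,-1.])
    T=wfc(f);return T[:3,3],T[:3,:3]@d
def onz(f,u,v,z):
    o,d=ray(f,u,v);t=(z-o[2])/d[2];return o+t*d
def proj(f,p):
    T=np.linalg.inv(wfc(f));c=T[:3,:3]@np.array(p)+T[:3,3]
    if f['name']=='wrist':
        th=np.arccos(-c[2]/np.linalg.norm(c));h=np.hypot(c[0],c[1]);x=c[0]/h*th;y=-c[1]/h*th
    else: x=c[0]/-c[2];y=-c[1]/-c[2]
    return f['cx']+f['fx']*x,f['cy']+f['fy']*y
E
python3 - <<'E'
from h import *
o=ctrl.get_obs();print(o,ctrl.pinch_z)
for n in ['scene','side','wrist']:
    f=grab(n,n+'0');print(n,f['fx'],f['fy'],f['cx'],f['cy'],[k for k in f])
    print(np.round(wfc(f),3))
E
```

```text
{'time': 0.0, 'joints': array([-1.24507785,  0.47777701,  0.02235446,  1.55647201, -0.01149046,
        1.10928406, -0.08311781]), 'joint_velocities': array([ 0.00124991, -0.00093497,  0.00012497, -0.00070812, -0.00058405,
        0.00158218,  0.00029274]), 'joint_efforts': array([ 1.84883324e-04, -5.96454585e+01,  1.60788294e+00, -2.81204349e+01,
        1.23845605e-02,  9.36695753e-03,  1.32564023e-05]), 'position': array([0.28350262, 0.61191989, 0.2303328 ]), 'orientation': array([-3.05899665,  1.56898431, -1.92202404]), 'wrist_force': array([-0.64003116,  0.37161127,  0.11043709]), 'moment': array([ 0.03699779, -0.02654941,  0.0709394 ]), 'width': 1.005109852412268} 0.0187
scene 492.70888744058925 492.70888744058925 278.20501797281275 207.98956989137395 ['image', 'fx', 'fy', 'cx', 'cy', 'world_from_camera', 'obs', 'name']
[[-0.651 -0.554  0.518  1.207]
 [ 0.759 -0.461  0.461  0.564]
 [-0.017  0.693  0.721  1.009]
 [ 0.     0.     0.     1.   ]]
side 433.6800756892719 433.6800756892719 274.4342461378049 201.08378257521332 ['image', 'fx', 'fy', 'cx', 'cy', 'world_from_camera', 'obs', 'name']
[[ 0.774  0.473 -0.421 -0.014]
 [-0.633  0.587 -0.505 -0.658]
 [ 0.009  0.657  0.754  1.055]
 [ 0.     0.     0.     1.   ]]
wrist 325.19226210127806 325.19226210127806 274.7262846558846 209.52485950734686 ['image', 'fx', 'fy', 'cx', 'cy', 'hand_eye', 'obs', 'name']
[[ 0.421 -0.863 -0.28   0.21 ]
 [ 0.907  0.399  0.132  0.646]
 [-0.002 -0.31   0.951  0.372]
 [ 0.     0.     0.     1.   ]]
```

View pics/scene0.png

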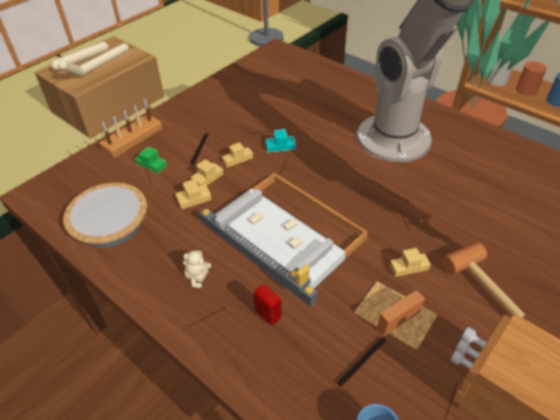

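View pics/side0.png

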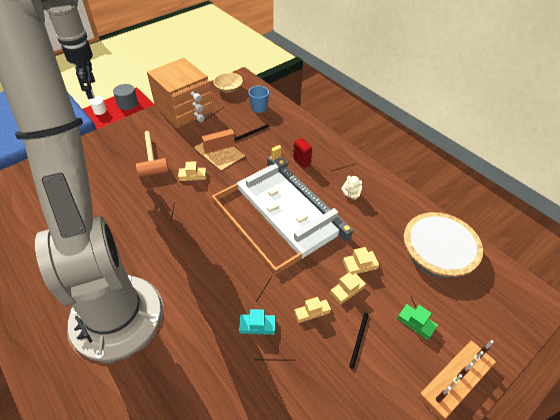

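View pics/wrist0.png

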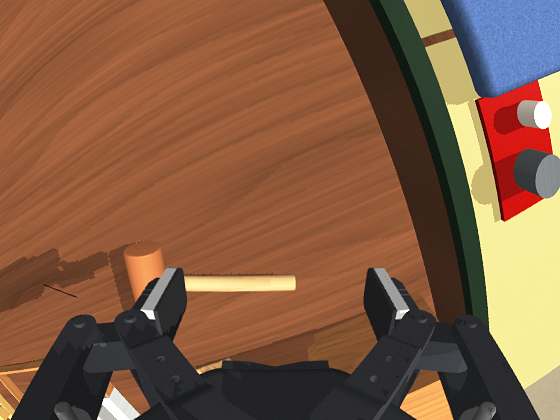

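The scene view shows four pale feet (scene pixels ~(193,195), (207,172), (237,155), (410,262)) and three chips at (256,218), (290,225), (295,242). It also shows the scraper on the mat at (402,312), and decoy feet in turquoise (280,142) and green (151,160). The brass lug is at (302,276), so the moving jaw is on that side. I'll zoom in to measure.

Run:
```python
from h import *
f=load('scene');im=f['image'][:,:,::-1]
cv2.imwrite('pics/s1.png',cv2.resize(im[165:305,190:375],None,fx=4.3,fy=4.3,interpolation=cv2.INTER_CUBIC))
cv2.imwrite('pics/s2.png',cv2.resize(im[120:220,140:310],None,fx=4.7,fy=4.7,interpolation=cv2.INTER_CUBIC))
cv2.imwrite('pics/s3.png',cv2.resize(im[235:365,340:530],None,fx=4.2,fy=4.2,interpolation=cv2.INTER_CUBIC))
```

```text
(no output)
```

View pics/s1.png

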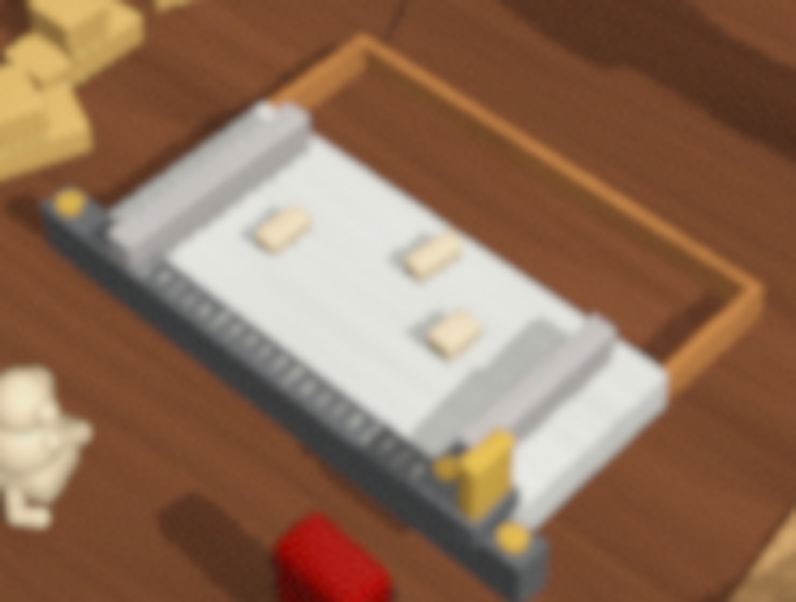

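View pics/s2.png

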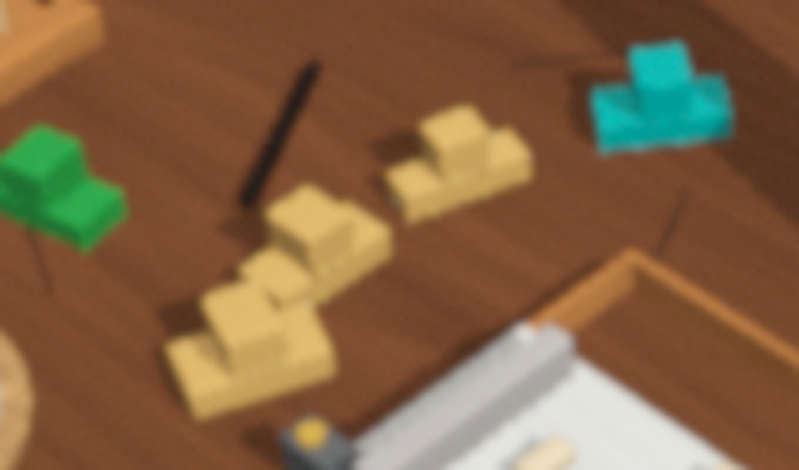

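View pics/s3.png

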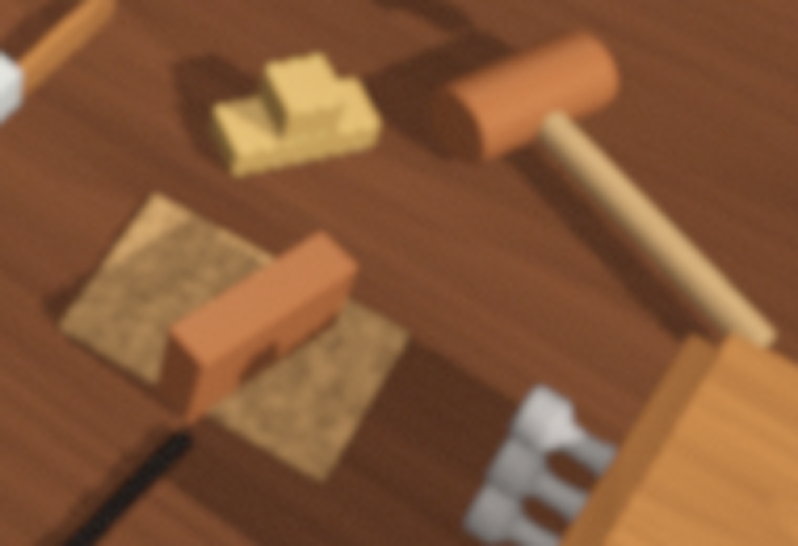

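Run:
```python
from h import *
f=load('side');im=f['image'][:,:,::-1]
cv2.imwrite('pics/d1.png',cv2.resize(im[140:275,205:360],None,fx=4.4,fy=4.4,interpolation=cv2.INTER_CUBIC))
cv2.imwrite('pics/d2.png',cv2.resize(im[240:340,230:390],None,fx=5,fy=5,interpolation=cv2.INTER_CUBIC))
cv2.imwrite('pics/d3.png',cv2.resize(im[120:190,130:280],None,fx=5.3,fy=5.3,interpolation=cv2.INTER_CUBIC))
```

```text
(no output)
```

View pics/d1.png

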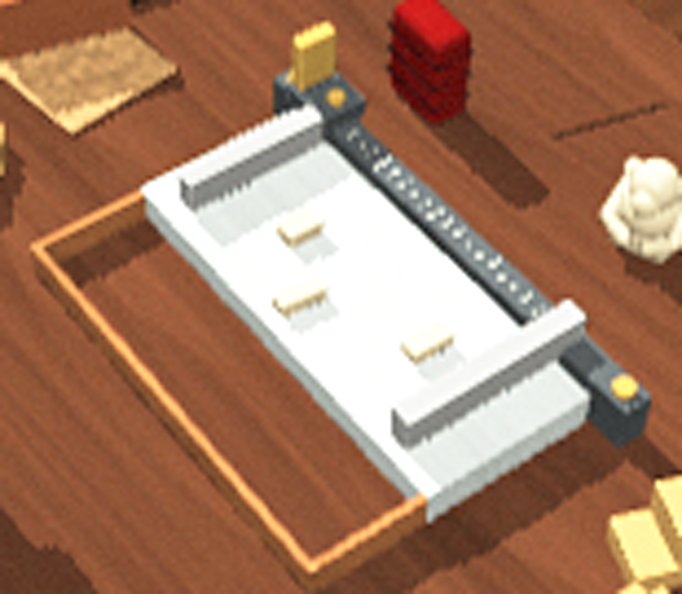

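View pics/d2.png

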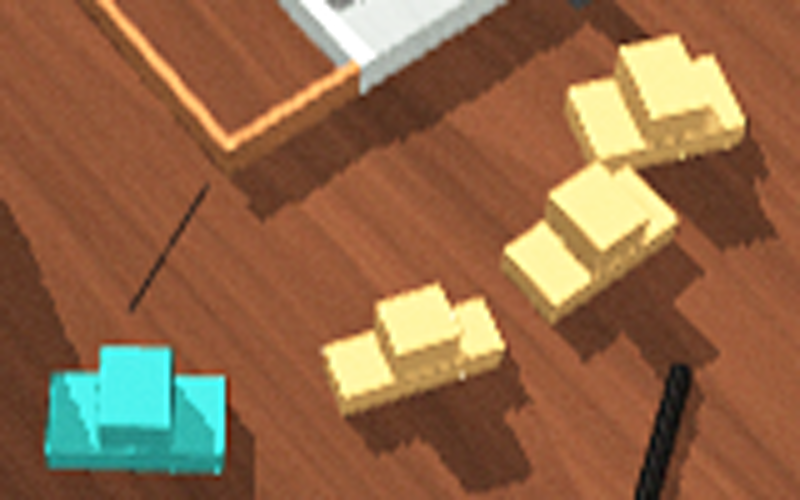

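View pics/d3.png

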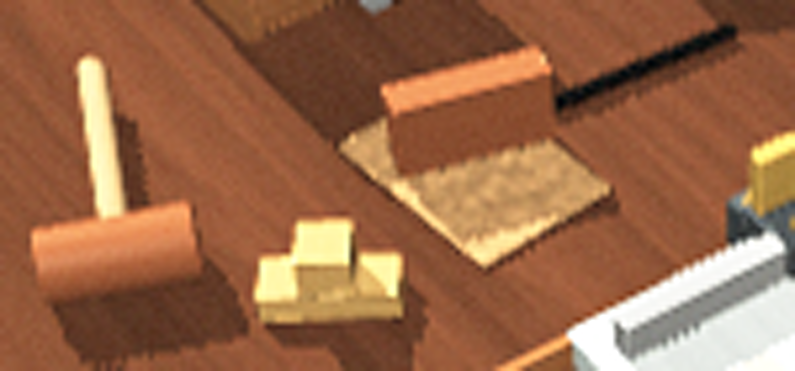

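Run:
```python
from h import *
from scipy.optimize import least_squares
sc=load('scene');sd=load('side')
S1=lambda u,v:(u/4.3+190,v/4.3+165)
S2=lambda u,v:(u/4.7+140,v/4.7+120)
S3=lambda u,v:(u/4.2+340,v/4.2+235)
D1=lambda u,v:(u/4.4+205,v/4.4+140)
D2=lambda u,v:(u/5+230,v/5+240)
D3=lambda u,v:(u/5.3+130,v/5.3+120)
obs=[(sc,S1(666,375),(-65,170,30)),(sd,D1(146,190),(-65,170,30)),(sd,D1(429,498),(-65,-170,30)),(sc,S1(266,103),(-65,-170,30)),
 (sd,D1(587,400),(75,-170,30))]
W=np.array([onz(f,*p,m[2]/1000.)[:2] for f,p,m in obs]);M=np.array([m[:2] for *_,m in obs])/1000.
print(W)
def res(q):
    c,s=np.cos(q[2]),np.sin(q[2]);return (M@np.array([[c,s],[-s,c]])+q[:2]-W).ravel()
best=min((least_squares(res,[.7,0,a]) for a in np.arange(-3,3.2,.5)),key=lambda r:r.cost)
print(best.x,np.degrees(best.x[2]));print(np.round(best.fun.reshape(-1,2)*1000,1))
q=best.x;np.save('cal.npy',q)
c,s=np.cos(q[2]),np.sin(q[2])
def tocal(p): d=np.array(p[:2])-q[:2];return np.array([c*d[0]+s*d[1],-s*d[0]+c*d[1]])
print('fixed jaw face front top',tocal(onz(sc,*S1(309,128),.062)), tocal(onz(sd,*D1(395,412),.062)))
print('mov jaw',tocal(onz(sd,*D1(183,180),.06)),tocal(onz(sd,*D1(192,188),.06)),tocal(onz(sc,*S1(603,318),.06)))
for n,(f,p) in dict(chipA_s=(sc,S1(288,222)),chipB_s=(sc,S1(435,250)),chipC_s=(sc,S1(457,328)),chipA_d=(sd,D1(428,338)),chipB_d=(sd,D1(301,293)),chipC_d=(sd,D1(300,228))).items():
    w=onz(f,*p,.044);print(n,w,tocal(w)*1000)
print('tray corners',tocal(onz(sc,*S1(363,40),.028)),tocal(onz(sc,*S1(758,288),.028)))
```

```text
[[ 0.51328218  0.16933479]
 [ 0.5147434   0.16145102]
 [ 0.49558241 -0.17396529]
 [ 0.49418371 -0.1691076 ]
 [ 0.63111367 -0.18161407]]
[ 0.56877016 -0.00708085 -0.0605327 ] -3.468268383434723
[[ 0.9 -2.8]
 [-0.6  5.1]
 [-2.   1.1]
 [-0.6 -3.7]
 [ 2.2  0.3]]
fixed jaw face front top [-0.04569366 -0.10425686] [-0.05444519 -0.12164536]
mov jaw [-0.05106465  0.13302619] [-0.05016764  0.12266604] [-0.05364115  0.13264877]
chipA_s [ 0.5740557  -0.07549028  0.044     ] [  9.41434054 -67.96438503]
chipB_s [0.53363976 0.00973719 0.044     ] [-36.08348368  14.66198865]
chipC_s [0.57331478 0.05949973 0.044     ] [ 0.50845337 66.7335598 ]
chipA_d [ 0.57527257 -0.08227072  0.044     ] [ 11.03916315 -74.65879565]
chipB_d [0.53327204 0.0032027  0.044     ] [-36.05521978   8.11722079]
chipC_d [0.57127138 0.05098099 0.044     ] [-1.01586103 58.10680374]
tray corners [-0.15494333 -0.1642225 ] [-0.15906079  0.16995763]
```

Run:
```python
from h import *
sc=load('scene');sd=load('side')
S2=lambda u,v:(u/4.7+140,v/4.7+120)
S3=lambda u,v:(u/4.2+340,v/4.2+235)
D2=lambda u,v:(u/5+230,v/5+240)
D3=lambda u,v:(u/5.3+130,v/5.3+120)
def rep(n,f,pts,z):
    W=np.array([onz(f,*p,z)[:2] for p in pts]);L=np.linalg.norm(np.roll(W,-1,0)-W,axis=1)
    e=[(np.degrees(np.arctan2(*(np.roll(W,-1,0)-W)[i][::-1]))) for i in range(len(W))]
    print(n,np.round(W.mean(0),4),'L',np.round(L*1000),'ang',np.round(e))
rep('scraper sc',sc,[S3(172,325),S3(322,234),S3(358,268),S3(203,363)],.065)
rep('scraper sd',sd,[D3(383,86),D3(540,47),D3(551,73),D3(392,110)],.065)
rep('mat sc',sc,[S3(157,193),S3(60,325),S3(322,482),S3(410,335)],.005)
rep('mat sd',sd,[D3(340,148),D3(487,266),D3(612,190),D3(480,80)],.005)
rep('f1 sc',sc,[S3(265,68),S3(320,55),S3(343,80),S3(287,98)],.052)
rep('f1 sd',sd,[D3(297,222),D3(353,219),D3(353,265),D3(295,265)],.052)
rep('f2 (left, rod) sc',sc,[S2(418,122),S2(465,105),S2(490,138),S2(445,153)],.052)
rep('f2 sd',sd,[D2(375,303),D2(438,284),D2(458,332),D2(394,352)],.052)
rep('f3 mid sc',sc,[S2(265,208),S2(303,185),S2(355,222),S2(313,248)],.052)
rep('f3 sd',sd,[D2(550,207),D2(596,162),D2(650,205),D2(600,252)],.052)
rep('f4 sc',sc,[S2(201,300),S2(255,280),S2(285,325),S2(225,352)],.052)
rep('f4 sd',sd,[D2(617,50),D2(682,33),D2(712,90),D2(650,117)],.052)
```

```text
scraper sc [0.5795 0.3703] L [105.  26. 108.  26.] ang [ 163.   75.  -18. -110.]
scraper sd [0.579  0.3646] L [108.  28. 108.  25.] ang [ -17. -111.  161.   70.]
mat sc [0.569  0.3562] L [111. 159. 110. 159.] ang [   4.   93. -176.  -87.]
mat sd [0.5687 0.3448] L [156. 106. 147. 114.] ang [-85.   4.  92. 179.]
f1 sc [0.4244 0.3066] L [35. 21. 37. 24.] ang [ 146.   68.  -29. -118.]
f1 sd [0.4296 0.3045] L [35. 41. 36. 38.] ang [ -34. -123.  141.   57.]
f2 (left, rod) sc [ 0.4055 -0.3128] L [34. 39. 32. 38.] ang [ 160.   68.  -22. -108.]
f2 sd [ 0.4035 -0.3166] L [35. 28. 35. 28.] ang [ -21. -112.  159.   68.]
f3 mid sc [ 0.525  -0.3243] L [31. 51. 34. 51.] ang [176.  86.  -5. -98.]
f3 sd [ 0.5227 -0.3297] L [39. 37. 41. 35.] ang [   6.  -85. -176.   92.]
f4 sc [ 0.6129 -0.2903] L [35. 46. 40. 49.] ang [ 160.   70.  -15. -115.]
f4 sd [ 0.6127 -0.2931] L [40. 40. 41. 46.] ang [ -22. -113.  167.   67.]
```

```bash
cat > plan.py <<'E'
from h import *
def plan(p=None,ang=None,near=True):
    """p world target TCP, ang = world heading (deg) of tool z (mod 180)"""
    o=ctrl.get_obs();Rm=R.from_euler('xyz',o['orientation']).as_matrix();P=np.array(o['position'])
    z=Rm[:,2];h=np.degrees(np.arctan2(z[1],z[0]))
    print('t %.1f pos'%o['time'],np.round(P,4),'toolx',np.round(Rm[:,0],3),'zhead %.1f'%h,'F',np.round(o['wrist_force'],1),'w %.3f'%o['width'],'q7 %.2f'%o['joints'][6],'M',np.round(o['moment'],2))
    if p is not None:
        d=Rm.T@(np.array(p)-P)*100; print('shift cm',np.round(d,2))
    if ang is not None:
        e=(ang-h+90)%180-90; print('twist about x (tool x down => minus world):',np.round(-e if Rm[2,0]<0 else e,1))
E
python3 - <<'E'
from plan import *
plan([.579,.367,.25],73)
E
```

```text
t 0.1 pos [0.2835 0.6121 0.2306] toolx [-0.001 -0.001 -1.   ] zhead 65.1 F [-0.7 -0.6  0.1] w 0.998 q7 -0.08 M [-0.04  0.03  0.01]
shift cm [ -1.93 -37.11  -9.82]
twist about x (tool x down => minus world): -7.9
```

```bash
python3 -m pendant '[[1,[-0.4,-4,-1],-2],[1,[-0.8,-8,-2],-4],[1,[-1.2,-12,-3],-6],[1,[-1.6,-16,-4],-8],[1,[-2,-19,-5],-8]]' 60
python3 -m pendant '[[1,[0,-4,0],0],[1,[0,-8,0],0],[1,[0,-12,0],0],[1,[0,-15,0],0],[1,[0,-15,0],0]]'
python3 - <<'E'
from plan import *
f=grab('wrist','w1');plan([.579,.367,.25],73)
E
```

```text
time: 0.57
position: [0.4384, 0.4841, 0.2513]
orientation: [-2.144, 1.569, -0.869]
wrist_force: [0.2, -0.1, 0.7]
width: 1.003
time: 0.98
position: [0.586, 0.4375, 0.2504]
orientation: [-2.094, 1.565, -0.827]
wrist_force: [-0.7, -1.5, -0.4]
width: 1.002
t 1.0 pos [0.5826 0.4399 0.2503] toolx [ 0.001 -0.003 -1.   ] zhead 72.8 F [-0.5 -0.9  0.1] w 1.005 q7 0.57 M [0.02 0.03 0.03]
shift cm [ 0.05 -1.82 -7.07]
twist about x (tool x down => minus world): -0.2
```

View pics/w1.png

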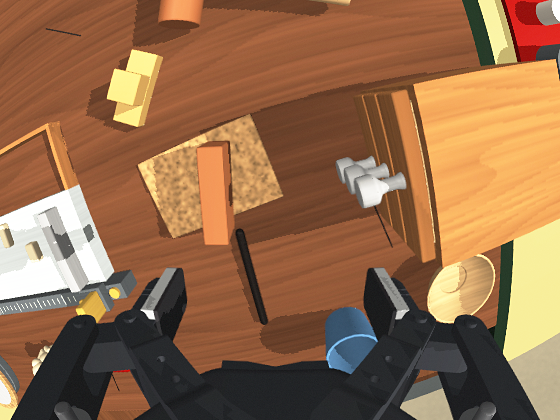

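Run:
```python
from h import *
f=load('wrist');im=f['image'][:,:,::-1]
cv2.imwrite('pics/w1b.png',cv2.resize(im[100:340,110:310],None,fx=2.5,fy=2.5,interpolation=cv2.INTER_CUBIC))
```

```text
(no output)
```

View pics/w1b.png

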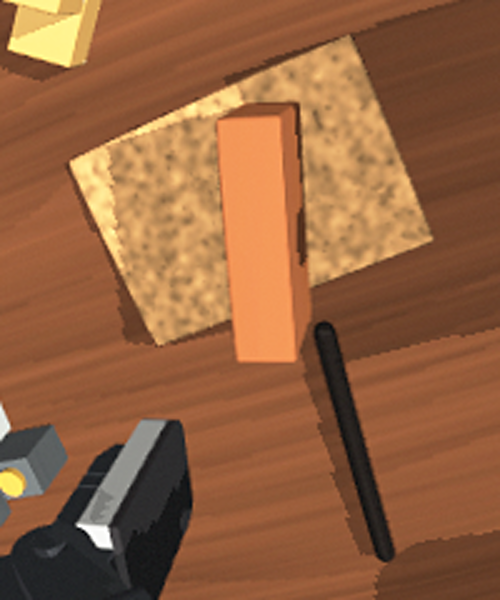

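Run:
```python
from plan import *
f=load('wrist')
def rep(n,pts,z):
    pts=[(u/2.5+110,v/2.5+100) for u,v in pts]
    W=np.array([onz(f,*p,z)[:2] for p in pts]);D=np.roll(W,-1,0)-W
    print(n,np.round(W.mean(0),4),'L',np.round(np.linalg.norm(D,axis=1)*1000),'ang',np.round(np.degrees(np.arctan2(D[:,1],D[:,0])),1))
rep('scr',[(218,118),(281,114),(297,360),(235,362)],.065)
rep('mat',[(69,160),(350,36),(433,240),(160,346)],.005)
```

```text
scr [0.5789 0.3697] L [ 26. 109.  28. 109.] ang [  74.7  -16.3 -104.6  162.7]
mat [0.5684 0.3555] L [157. 108. 157. 110.] ang [  93.7    4.1  -85.5 -175.7]
```

Run:
```python
from plan import *
plan([.579,.3697,.033],73)
```

```text
t 1.0 pos [0.5826 0.4399 0.2503] toolx [ 0.001 -0.003 -1.   ] zhead 72.8 F [-0.5 -0.9  0.1] w 1.005 q7 0.57 M [0.02 0.03 0.03]
shift cm [21.75 -1.7  -6.77]
twist about x (tool x down => minus world): -0.2
```

```bash
python3 -m pendant '[[1,[3,-0.6,-2.5],0],[1,[6,-1.2,-5],0],[1,[9,-1.7,-6.8],0],[1,[12,-1.7,-6.8],0],[1,[14,-1.7,-6.8],0]]'
python3 - <<'E'
from plan import *
plan([.579,.3697,.033],73)
E
```

```text
time: 1.45
position: [0.573, 0.3719, 0.1084]
orientation: [2.463, 1.567, -2.545]
wrist_force: [-0.0, 1.2, -0.9]
width: 0.999
t 1.4 pos [0.573  0.3719 0.1084] toolx [-0.003 -0.002 -1.   ] zhead 73.1 F [-0.   1.2 -0.9] w 0.999 q7 0.65 M [ 0.04  0.04 -0.  ]
shift cm [ 7.54 -0.65 -0.01]
twist about x (tool x down => minus world): 0.1
```

```bash
python3 -m pendant '[[1,[2,0,0],0],[1,[4,0,0],0],[1,[6,0,0],0],[1,[7.7,0,0],0],[1,[7.7,0,0],0]]'
python3 - <<'E'
from plan import *
plan([.579,.3697,.033],73)
E
python3 -m pendant '[[0,[0,0,0],0],[0,[0,0,0],0],[0,[0,0,0],0],[0,[0,0,0],0],[0,[0,0,0],0]]' 60
python3 - <<'E'
from plan import *
plan([.579,.3697,.033],73)
f=grab('wrist','w2')
E
```

```text
time: 1.87
position: [0.5713, 0.3734, 0.0303]
orientation: [2.354, 1.564, -2.651]
wrist_force: [-1.8, -1.1, -0.8]
width: 1.001
t 1.9 pos [0.5713 0.3734 0.0303] toolx [-0.006 -0.003 -1.   ] zhead 73.3 F [-1.8 -1.1 -0.8] w 1.001 q7 0.65 M [-0.01  0.04 -0.05]
shift cm [-0.27 -0.84 -0.13]
twist about x (tool x down => minus world): 0.3
time: 2.28
position: [0.5759, 0.374, 0.0358]
orientation: [-0.725, 1.569, 0.552]
wrist_force: [-1.3, -0.6, 3.0]
width: 0.318
t 2.3 pos [0.5759 0.374  0.0358] toolx [ 0.002  0.001 -1.   ] zhead 73.1 F [-1.3 -0.6  3. ] w 0.318 q7 0.65 M [-0.07  0.19  0.01]
shift cm [ 0.28 -0.43 -0.32]
twist about x (tool x down => minus world): 0.1
```

View pics/w2.png

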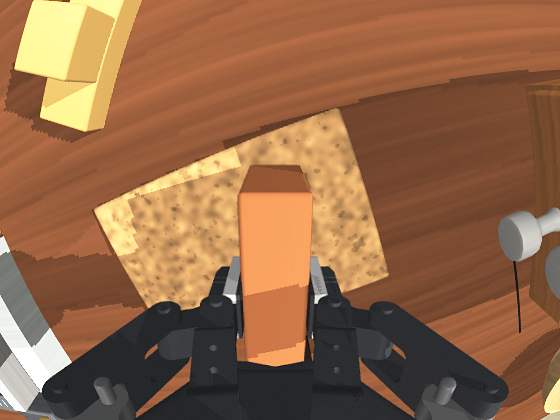

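```bash
python3 -m pendant '[[0,[-3,0,0],0],[0,[-7,0,0],7],[0,[-11,0,0],14],[0,[-15,0,0],21],[0,[-19,0,0],28]]'
python3 -m pendant '[[0,[0,0,0],7],[0,[0,0,0],14],[0,[0,0,0],21],[0,[0,0,0],28],[0,[0,0,0],35]]'
python3 - <<'E'
from plan import *
plan([.58,.15,.25],176.5)
E
```

```text
time: 2.75
position: [0.5747, 0.3735, 0.2264]
orientation: [1.512, 1.57, 2.294]
wrist_force: [0.5, 0.2, -1.4]
width: 0.316
time: 3.17
position: [0.5749, 0.3737, 0.2245]
orientation: [1.815, 1.57, 1.986]
wrist_force: [0.0, -0.4, -2.2]
width: 0.313
t 3.2 pos [0.5749 0.3737 0.2245] toolx [-0.  0. -1.] zhead 9.8 F [ 0.  -0.4 -2.2] w 0.313 q7 -0.34 M [-0.01  0.03 -0.01]
shift cm [ -2.56 -22.13  -3.3 ]
twist about x (tool x down => minus world): 13.3
```

```bash
python3 -m pendant '[[0,[-1,-4,0],3],[0,[-2,-8,-1],6],[0,[-2.5,-12,-2],9],[0,[-2.5,-16,-3],12],[0,[-2.5,-20,-3.3],13.3]]'
python3 -m pendant '[[0,[0,0,0],0],[0,[0,0,0],0],[0,[0,0,0],0],[0,[0,0,0],0],[0,[0,0,0],0]]'
python3 - <<'E'
from plan import *
f=grab('wrist','w3');plan([.58,.15,.25],176.5)
E
```

```text
time: 3.58
position: [0.5767, 0.1692, 0.2499]
orientation: [1.771, 1.57, 1.714]
wrist_force: [0.9, -0.0, -2.2]
width: 0.319
time: 4.0
position: [0.5776, 0.173, 0.249]
orientation: [2.435, 1.57, 2.382]
wrist_force: [-0.1, 0.1, -1.2]
width: 0.319
t 4.0 pos [0.5777 0.1728 0.249 ] toolx [-0.  0. -1.] zhead -3.0 F [-0.1 -0.1 -1.5] w 0.318 q7 -0.28 M [0.03 0.01 0.02]
shift cm [-0.1  -2.27  0.35]
twist about x (tool x down => minus world): 0.5
```

View pics/w3.png

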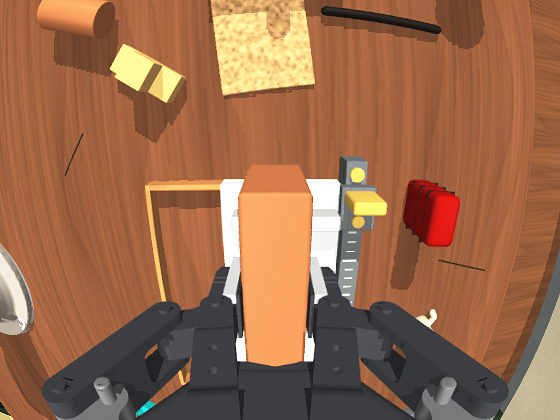

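```bash
python3 -m pendant '[[0,[-0.5,-4,0],0.5],[0,[-0.5,-8,0],0.5],[0,[-0.5,-12,0],0.5],[0,[-0.5,-16,0],0.5],[0,[-0.5,-20,0],0.5]]'
python3 -m pendant '[[0,[0,-4,0],0],[0,[0,-8,0],0],[0,[0,-8,0],0],[0,[0,-8,0],0],[0,[0,-8,0],0]]'
python3 - <<'E'
from plan import *
f=grab('wrist','w4');plan([.58,-.1,.25],176.5)
im=f['image'][:,:,::-1]
cv2.imwrite('pics/w4b.png',cv2.resize(im[0:300,100:460],None,fx=2,fy=2,interpolation=cv2.INTER_CUBIC))
E
```

```text
time: 4.47
position: [0.5668, -0.0293, 0.2543]
orientation: [0.503, 1.571, 0.442]
wrist_force: [0.3, -0.6, -1.4]
width: 0.315
time: 4.88
position: [0.5622, -0.1074, 0.2541]
orientation: [1.944, 1.57, 1.881]
wrist_force: [0.1, 1.0, -1.0]
width: 0.316
t 4.9 pos [ 0.5623 -0.1065  0.254 ] toolx [-0.     0.001 -1.   ] zhead -3.5 F [ 0.9  0.1 -1.9] w 0.317 q7 0.20 M [0.05 0.04 0.  ]
shift cm [0.4  0.76 1.73]
twist about x (tool x down => minus world): -0.0
```

View pics/w4b.png

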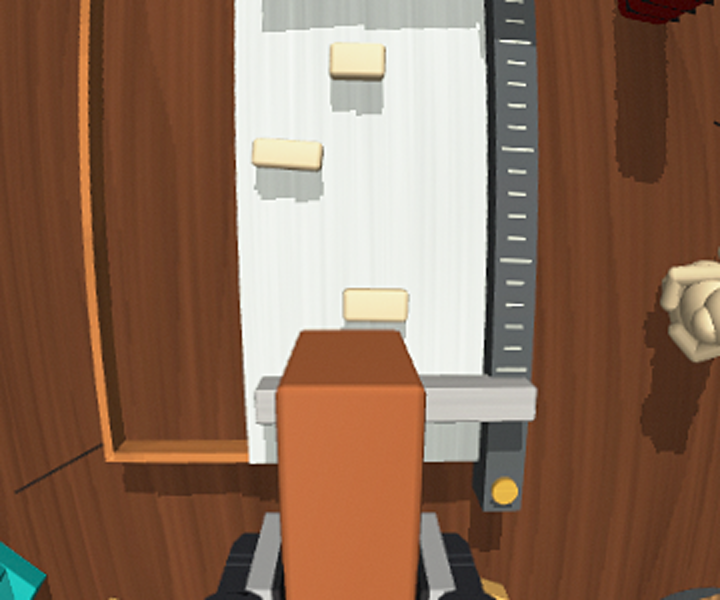

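Run:
```python
from plan import *
f=load('wrist')
C=lambda u,v,z: onz(f,u/2+100,v/2,z)[:2]
for n,a in dict(bedFL=(248,462,.03),bedFR=(480,462,.03),edge0=(236,5,.03),edgemid=(240,230,.03),redge0=(484,5,.03),redge=(482,300,.03),jawfoot1=(258,378,.03),jawfoot2=(480,378,.03),jawtopF=(258,390,.062),jawtopR=(534,384,.062),jawback=(534,418,.062)
 ,cA=(376,305,.044),cA1=(345,303,.044),cA2=(407,305,.044),cB=(287,154,.044),cB1=(253,153,.044),cB2=(322,156,.044),cC=(357,60,.044),cC1=(331,62,.044),cC2=(384,62,.044),mjshadow=(370,28,.03),monk=(695,320,.05)).items():
    print(n,np.round(C(*a),4))
```

```text
bedFL [ 0.4948 -0.1706]
bedFR [ 0.6366 -0.1797]
edge0 [0.5104 0.1001]
edgemid [ 0.5042 -0.0321]
redge0 [0.6493 0.0924]
redge [ 0.6386 -0.0803]
jawfoot1 [ 0.5067 -0.1185]
jawfoot2 [ 0.6366 -0.1265]
jawtopF [ 0.5112 -0.1172]
jawtopR [ 0.6608 -0.1229]
jawback [ 0.6612 -0.1425]
cA [ 0.5772 -0.0783]
cA1 [ 0.5604 -0.0762]
cA2 [ 0.5941 -0.0792]
cB [0.535  0.0071]
cB1 [0.5168 0.0094]
cB2 [0.5534 0.0044]
cC [0.5753 0.0566]
cC1 [0.5615 0.0563]
cC2 [0.5895 0.0547]
mjshadow [0.584  0.0788]
monk [ 0.7667 -0.0919]
```

Wrist view at z = 0.25 shows all three chips lying lengthwise along the caliper's x. The caliper is at about (0.571, -0.0055) with yaw -3.4°, which the scene view confirms. The chips are at caliper (10,-72), (-37,10) and (0,62) mm.

```bash
cat >> plan.py <<'E'
CAL=np.array([.571,-.0055]);YAW=np.radians(-3.4)
def cw(x,y):  # cal mm -> world m
    c,s=np.cos(YAW),np.sin(YAW);return CAL+np.array([c*x-s*y,s*x+c*y])/1000
def wc(p):
    c,s=np.cos(YAW),np.sin(YAW);d=np.array(p[:2])-CAL;return np.array([c*d[0]+s*d[1],-s*d[0]+c*d[1]])*1000
E
python3 - <<'E'
from plan import *
plan([*cw(47,-26.5),.11],-3.4)
E
```

```text
t 4.9 pos [ 0.5623 -0.1065  0.254 ] toolx [-0.     0.001 -1.   ] zhead -3.5 F [ 0.9  0.1 -1.9] w 0.317 q7 0.20 M [0.05 0.04 0.  ]
shift cm [14.41  7.48  4.96]
twist about x (tool x down => minus world): -0.1
```

```bash
python3 -m pendant '[[0,[2,3,2],0],[0,[4,6,4],0],[0,[8,7.5,5],0],[0,[12,7.5,5],0],[0,[14,7.5,5],0]]'
python3 -m pendant '[[0,[0,0,0],0],[0,[0,0,0],0],[0,[0,0,0],0],[0,[0,0,0],0],[0,[0,0,0],0]]'
python3 - <<'E'
from plan import *
plan([*cw(47,-26.5),.065],-3.4)
f=grab('scene');g=grab('side')
cv2.imwrite('pics/p5.png',np.hstack([cv2.resize(f['image'][150:300,190:380,::-1],(400,316)),cv2.resize(g['image'][120:280,200:390,::-1],(400,316))]))
E
```

```text
time: 5.35
position: [0.6149, -0.0312, 0.1091]
orientation: [2.974, 1.565, 2.918]
wrist_force: [-1.2, -0.4, -2.2]
width: 0.316
time: 5.77
position: [0.6179, -0.0368, 0.1164]
orientation: [0.191, 1.567, 0.127]
wrist_force: [0.8, 0.2, -1.4]
width: 0.319
t 5.8 pos [ 0.6179 -0.0368  0.1164] toolx [ 0.004  0.    -1.   ] zhead -3.7 F [ 0.8  0.2 -1.4] w 0.319 q7 0.18 M [ 0.02 -0.01 -0.01]
shift cm [ 5.14  0.19 -0.19]
twist about x (tool x down => minus world): -0.3
```

View pics/p5.png

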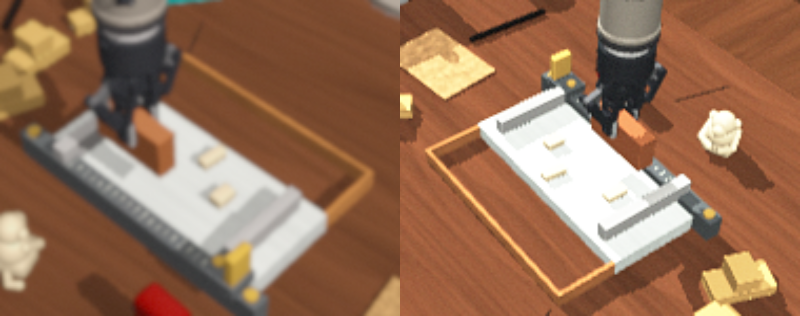

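```bash
python3 -m pendant '[[0,[1,0.2,-0.1],0],[0,[2,0.2,-0.1],0],[0,[3,0.2,-0.1],0],[0,[4,0.2,-0.1],0],[0,[4.5,0.2,-0.1],0]]'
python3 -m pendant '[[0,[0.2,0,0],0],[0,[0.4,0,0],0],[0,[0.4,0,0],0],[0,[0.4,0,0],0],[0,[0.4,0,0],0]]'
python3 - <<'E'
from plan import *
plan([*cw(47,-26.5),.062],-3.4)
f=grab('side')
cv2.imwrite('pics/p6.png',cv2.resize(f['image'][120:280,200:390,::-1],None,fx=4,fy=3.7,interpolation=cv2.INTER_CUBIC))
E
```

```text
time: 6.28
position: [0.6144, -0.0347, 0.067]
orientation: [-3.028, 1.568, -3.092]
wrist_force: [0.4, 0.2, -1.4]
width: 0.317
time: 6.7
position: [0.616, -0.0348, 0.0657]
orientation: [0.077, 1.57, 0.013]
wrist_force: [0.3, 0.1, -1.8]
width: 0.318
t 6.7 pos [ 0.616  -0.0348  0.0657] toolx [ 0.001  0.    -1.   ] zhead -3.7 F [ 0.3  0.1 -1.8] w 0.318 q7 0.20 M [ 0.04 -0.01 -0.05]
shift cm [0.37 0.01 0.03]
twist about x (tool x down => minus world): -0.3
```

View pics/p6.png

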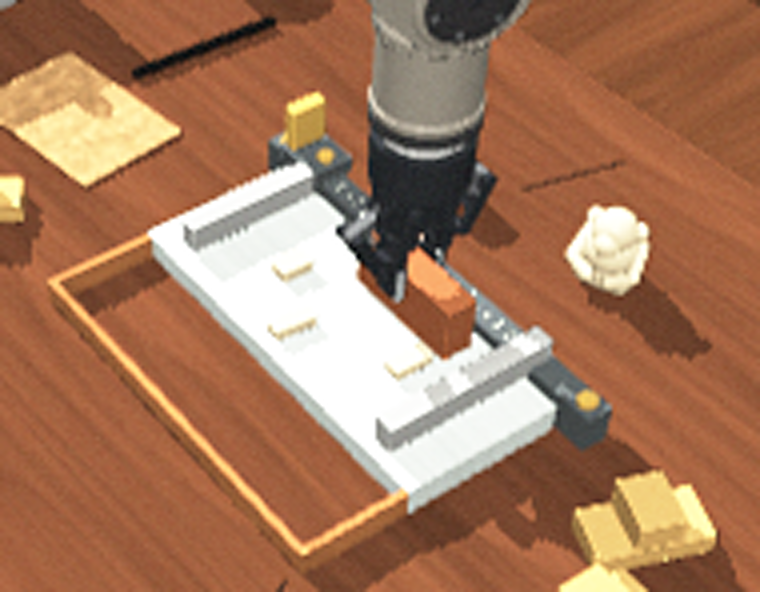

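```bash
python3 -m pendant '[[0,[0.15,0,0],0],[0,[0.3,0,0],0],[0,[0.3,0,-0.6],0],[0,[0.3,0,-1.2],0],[0,[0.3,0,-2],0]]'
python3 -m pendant '[[0,[0,0,-0.8],0],[0,[0,0,-1.6],0],[0,[0,0,-2.4],0],[0,[0,0,-3.2],0],[0,[0,0,-4],0]]'
python3 - <<'E'
from plan import *
plan([*cw(-60,-26.5),.062],-3.4);print(wc(ctrl.get_obs()['position']))
f=grab('side')
cv2.imwrite('pics/p7.png',cv2.resize(f['image'][120:280,200:390,::-1],None,fx=4,fy=3.7,interpolation=cv2.INTER_CUBIC))
E
```

```text
time: 7.17
position: [0.5951, -0.0335, 0.0623]
orientation: [-0.895, 1.571, -0.959]
wrist_force: [0.1, -0.3, -2.0]
width: 0.316
time: 7.58
position: [0.5548, -0.0308, 0.0624]
orientation: [1.478, 1.571, 1.414]
wrist_force: [-0.0, 0.4, -1.4]
width: 0.318
t 7.6 pos [ 0.5548 -0.0308  0.0624] toolx [ 0.  0. -1.] zhead -3.7 F [-0.   0.4 -1.4] w 0.318 q7 0.20 M [ 0.01 -0.06  0.12]
shift cm [ 0.04 -0.04 -4.54]
twist about x (tool x down => minus world): -0.3
[-14.62231799 -26.26024877]
```

View pics/p7.png

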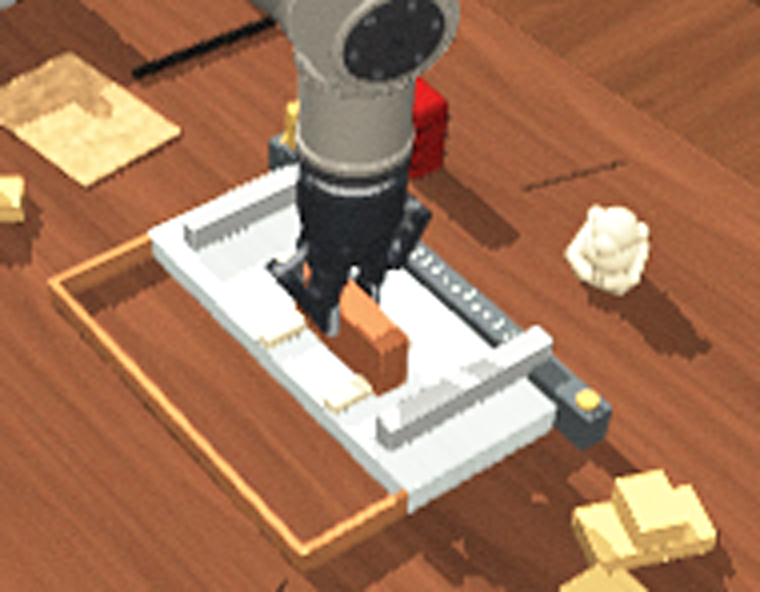

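```bash
python3 -m pendant '[[0,[0,0,-1],0],[0,[0,0,-2],0],[0,[0,0,-3],0],[0,[0,0,-4],0],[0,[0,0,-4.8],0]]'
python3 -m pendant '[[0,[0,0,0],0],[0,[0,0,0],0],[0,[0,0,0],0],[0,[-1,0,0.5],0],[0,[-3,0,1],0]]'
python3 - <<'E'
from plan import *
plan();print(wc(ctrl.get_obs()['position']))
f=grab('side')
cv2.imwrite('pics/p8.png',cv2.resize(f['image'][120:280,200:390,::-1],None,fx=4,fy=3.7,interpolation=cv2.INTER_CUBIC))
E
```

```text
time: 8.05
position: [0.5065, -0.0278, 0.0623]
orientation: [2.967, 1.57, 2.903]
wrist_force: [-0.0, 0.1, 0.1]
width: 0.317
time: 8.47
position: [0.5167, -0.0284, 0.091]
orientation: [-2.9, 1.567, -2.964]
wrist_force: [-0.5, -0.1, -1.3]
width: 0.316
t 8.5 pos [ 0.5167 -0.0284  0.091 ] toolx [-0.004 -0.001 -1.   ] zhead -3.6 F [-0.5 -0.1 -1.3] w 0.316 q7 0.17 M [ 0.   -0.08 -0.03]
[-52.89336025 -26.12918227]
```

View pics/p8.png

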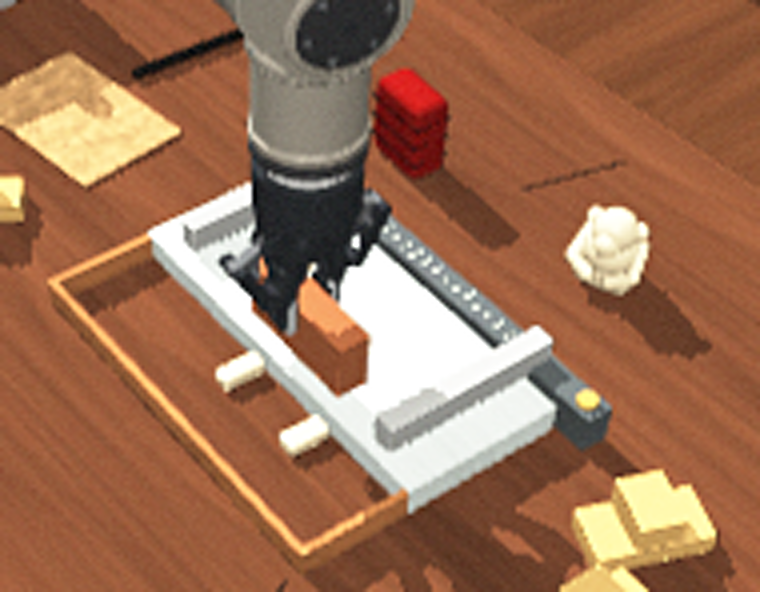

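Run:
```python
from plan import *
plan([*cw(40,27),.1],-3.4)
```

```text
t 8.5 pos [ 0.5209 -0.0288  0.0954] toolx [ 0.004 -0.    -1.   ] zhead -3.7 F [ 3.4 -0.6  1.3] w 0.320 q7 0.16 M [ 0.04 -0.24  0.02]
shift cm [-0.42  5.37  8.83]
twist about x (tool x down => minus world): -0.3
```

```bash
python3 -m pendant '[[0,[-1.5,1,2],0],[0,[-1.5,2.5,4],0],[0,[-1.5,4,6.5],0],[0,[-1.5,5.4,9.2],0],[0,[-1.5,5.4,9.2],0]]'
python3 -m pendant '[[0,[1,0,0],0],[0,[2.5,0,0],0],[0,[3.8,0,0],0],[0,[4.3,0,0],0],[0,[4.3,0,0],0]]'
python3 - <<'E'
from plan import *
plan([*cw(40,27),.0627],-3.4);print(wc(ctrl.get_obs()['position']))
f=grab('side')
cv2.imwrite('pics/p9.png',cv2.resize(f['image'][120:280,200:390,::-1],None,fx=4,fy=3.7,interpolation=cv2.INTER_CUBIC))
E
```

```text
time: 8.93
position: [0.619, 0.024, 0.1076]
orientation: [0.308, 1.565, 0.249]
wrist_force: [0.7, 0.2, -0.5]
width: 0.321
time: 9.35
position: [0.6111, 0.0189, 0.0622]
orientation: [-2.919, 1.567, -2.984]
wrist_force: [0.1, 0.6, -1.4]
width: 0.322
t 9.3 pos [0.6111 0.0189 0.0622] toolx [-0.004 -0.001 -1.   ] zhead -3.7 F [ 0.1  0.6 -1.4] w 0.322 q7 0.12 M [-0.03  0.04  0.04]
shift cm [-0.05  0.02  0.14]
twist about x (tool x down => minus world): -0.3
[38.61788587 26.76802248]
```

View pics/p9.png

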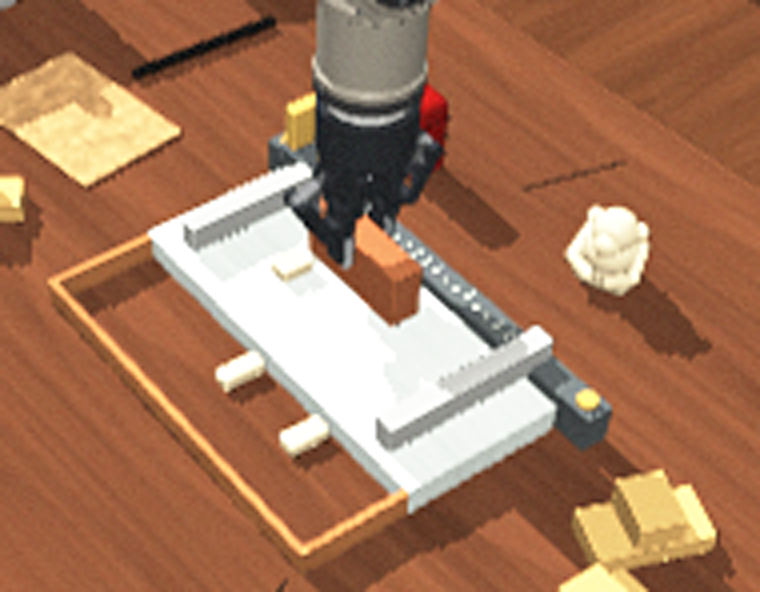

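```bash
python3 -m pendant '[[0,[0,0,-0.6],0],[0,[0,0,-1.4],0],[0,[0,0,-2.4],0],[0,[0,0,-3.4],0],[0,[0,0,-4.4],0]]'
python3 -m pendant '[[0,[0,0,-1],0],[0,[0,0,-2],0],[0,[0,0,-3],0],[0,[0,0,-4.5],0],[0,[0,0,-5.7],0]]'
python3 -m pendant '[[0,[0,0,0],0],[0,[0,0,0],0],[0,[0,0,0],0],[0,[-3,0,0],0],[0,[-6,0,0],0]]'
python3 - <<'E'
from plan import *
plan();print(wc(ctrl.get_obs()['position']))
f=grab('side');g=grab('scene')
cv2.imwrite('pics/p10.png',np.hstack([cv2.resize(g['image'][150:300,190:380,::-1],(400,316)),cv2.resize(f['image'][120:280,200:390,::-1],(400,316))]))
E
```

```text
time: 9.82
position: [0.5679, 0.0225, 0.0647]
orientation: [1.082, 1.57, 1.018]
wrist_force: [-0.2, 0.1, -0.3]
width: 0.32
time: 10.23
position: [0.5108, 0.026, 0.0643]
orientation: [2.962, 1.57, 2.898]
wrist_force: [-1.1, -0.4, -2.2]
width: 0.32
time: 10.65
position: [0.5118, 0.0256, 0.1239]
orientation: [-2.56, 1.567, -2.624]
wrist_force: [1.0, 0.7, -0.6]
width: 0.32
t 10.7 pos [0.5118 0.0256 0.1239] toolx [-0.003 -0.002 -1.   ] zhead -3.7 F [ 1.   0.7 -0.6] w 0.320 q7 0.03 M [ 0.06 -0.02  0.  ]
[-60.90044249  27.51931146]
```

View pics/p10.png

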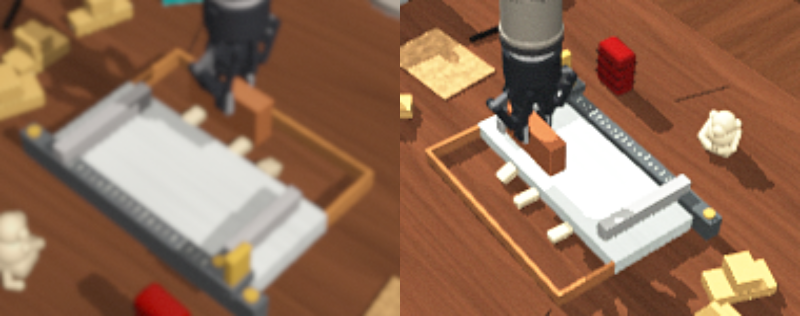

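Run:
```python
from plan import *
plan([.56,.355,.16],-3.4)
```

```text
t 10.8 pos [0.5164 0.0259 0.1282] toolx [ 0.008  0.001 -1.   ] zhead -3.7 F [ 0.8 -0.5 -1.2] w 0.319 q7 0.03 M [-0.03 -0.09 -0.01]
shift cm [-3.1  33.13  2.26]
twist about x (tool x down => minus world): -0.3
```

```bash
python3 -m pendant '[[0,[-2,3,0.5],0],[0,[-3.5,7,1],0],[0,[-3.5,11,1.5],0],[0,[-3.5,15,2],0],[0,[-3.5,19,2.8],0]]'
python3 -m pendant '[[0,[0,4,0],0],[0,[0,8,0],0],[0,[0,12,0],0],[0,[0,14.2,0],0],[0,[0,14.2,0],0]]'
python3 -m pendant '[[0,[2,0,0],0],[0,[4,0,0],0],[0,[6,0,0],0],[0,[8,0,0],0],[0,[10,0,0],0]]'
python3 - <<'E'
from plan import *
plan([.56,.355,.036],-3.4)
f=grab('side','p11')
cv2.imwrite('pics/p11.png',cv2.resize(f['image'][100:220,130:300,::-1],None,fx=4,fy=4,interpolation=cv2.INTER_CUBIC))
E
```

```text
time: 11.17
position: [0.5526, 0.2162, 0.1591]
orientation: [1.317, 1.57, 1.253]
wrist_force: [0.5, -1.3, -2.1]
width: 0.319
time: 11.58
position: [0.5598, 0.364, 0.1577]
orientation: [1.839, 1.567, 1.784]
wrist_force: [-0.5, 0.6, -1.1]
width: 0.319
time: 12.0
position: [0.5617, 0.3549, 0.0575]
orientation: [-1.755, 1.57, -1.819]
wrist_force: [0.7, 0.1, -1.7]
width: 0.317
t 12.0 pos [0.5617 0.3549 0.0575] toolx [-0.    -0.001 -1.   ] zhead -3.7 F [ 0.7  0.1 -1.7] w 0.317 q7 -0.43 M [-0.02  0.    0.04]
shift cm [ 2.15  0.   -0.17]
twist about x (tool x down => minus world): -0.3
```

View pics/p11.png

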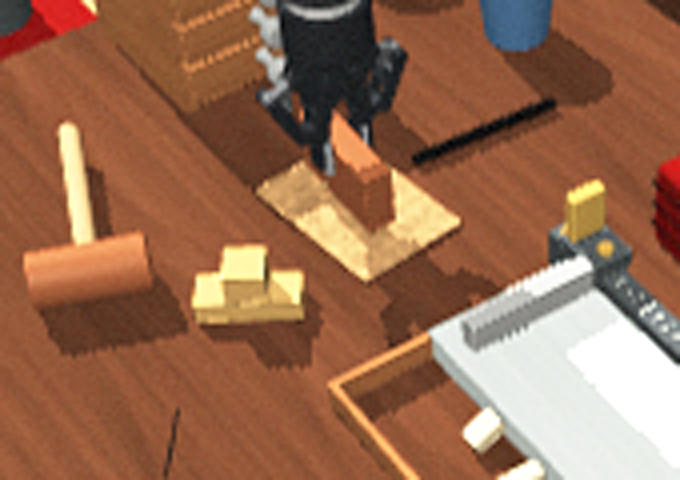

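```bash
python3 -m pendant '[[0,[0.7,0,0],0],[0,[1.4,0,0],0],[0,[1.9,0,0],0],[0,[2.2,0,0],0],[0,[2.2,0,0],0]]'
python3 -m pendant '[[0,[0.1,0,0],0],[0,[0.1,0,0],0],[0,[0.1,0,0],0],[0,[0.1,0,0],0],[0,[0.1,0,0],0]]'
python3 - <<'E'
from plan import *
plan([.56,.355,.036],-3.4)
E
```

```text
time: 12.47
position: [0.5615, 0.3555, 0.0373]
orientation: [1.416, 1.571, 1.352]
wrist_force: [-0.9, 0.3, -2.2]
width: 0.315
time: 12.88
position: [0.5615, 0.3556, 0.0366]
orientation: [0.883, 1.57, 0.819]
wrist_force: [0.2, -0.4, -0.8]
width: 0.32
t 12.9 pos [0.5615 0.3556 0.0366] toolx [ 0.  0. -1.] zhead -3.7 F [ 0.2 -0.4 -0.8] w 0.320 q7 -0.43 M [ 0.03 -0.01 -0.  ]
shift cm [ 0.06 -0.07 -0.15]
twist about x (tool x down => minus world): -0.3
```

```bash
python3 -m pendant '[[0,[0.1,0,0],0],[0.3,[0.1,0,0],0],[0.5,[0.1,0,0],0],[1,[0.1,0,0],0],[1,[0.1,0,0],0]]'
python3 -m pendant '[[1,[0,0,0],0],[1,[-1,0,0],0],[1,[-3,0,0],0],[1,[-6,0,0],0],[1,[-10,0,0],0]]'
python3 - <<'E'
from plan import *
plan()
f=grab('wrist','w5')
E
```

```text
time: 13.3
position: [0.5615, 0.3555, 0.0353]
orientation: [0.221, 1.571, 0.157]
wrist_force: [-0.4, 0.2, -0.3]
width: 0.734
time: 13.72
position: [0.5598, 0.3545, 0.1346]
orientation: [-2.396, 1.566, -2.46]
wrist_force: [0.5, -0.3, 0.4]
width: 1.002
t 13.7 pos [0.5598 0.3545 0.1346] toolx [-0.004 -0.003 -1.   ] zhead -3.7 F [ 0.5 -0.3  0.4] w 1.002 q7 -0.47 M [0.   0.01 0.01]
```

View pics/w5.png

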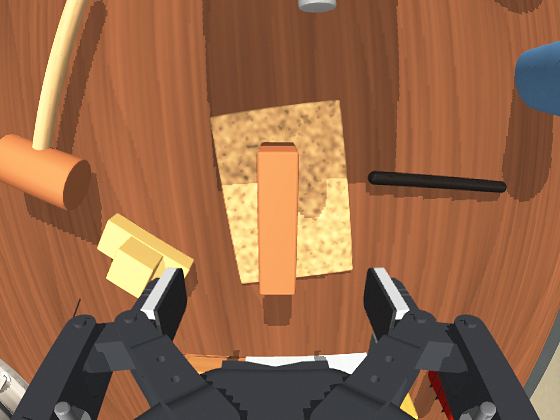

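Run:
```python
from plan import *
f=load('wrist')
for p in [(106,272),(123,237),(160,255),(140,290)]: print(onz(f,*p,.052)[:2])
print('mallet',onz(f,76,185,.025)[:2],onz(f,10,160,.025)[:2])
plan([.424,.3066,.22],-34)
```

```text
[0.40786162 0.31246604]
[0.43427942 0.34484971]
[0.46427958 0.32797667]
[0.43752474 0.29467168]
mallet [0.37890238 0.38649453] [0.29531864 0.4208135 ]
t 13.8 pos [0.565  0.357  0.1449] toolx [ 0.008  0.006 -1.   ] zhead -3.7 F [1.6 0.2 6.2] w 1.001 q7 -0.47 M [ 0.09 -0.15  0.01]
shift cm [ -7.65  -5.89 -13.69]
twist about x (tool x down => minus world): 30.3
```

```bash
python3 -m pendant '[[1,[-2,-1,-3],6],[1,[-4,-2.5,-6],12],[1,[-6,-4,-9],18],[1,[-8,-5,-12],24],[1,[-9,-5.3,-13.5],30]]'
python3 -m pendant '[[1,[0,0,0],0],[1,[0,0,0],0],[1,[0,0,0],0],[1,[0,0,0],0],[1,[0,0,0],0]]'
python3 - <<'E'
from plan import *
plan()
f=grab('wrist','w6')
E
```

```text
time: 14.18
position: [0.4211, 0.3098, 0.2272]
orientation: [2.668, 1.568, 2.075]
wrist_force: [0.6, 0.5, 0.0]
width: 1.001
time: 14.6
position: [0.4241, 0.3109, 0.2247]
orientation: [-0.952, 1.569, -1.54]
wrist_force: [-0.6, -0.7, -0.4]
width: 0.999
t 14.6 pos [0.4241 0.3109 0.2247] toolx [ 0.    -0.001 -1.   ] zhead -33.7 F [-0.6 -0.7 -0.4] w 0.999 q7 -1.14 M [ 0.   -0.01 -0.03]
```

View pics/w6.png

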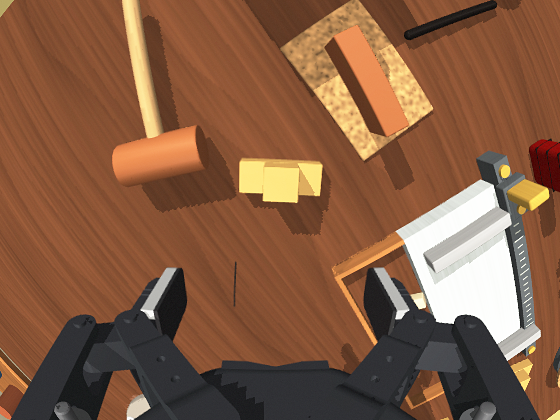

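```bash
cat >> plan.py <<'E'
def crop(f,u0,v0,u1,v1,fn):
    k=min(790/(u1-u0),590/(v1-v0));k=np.floor(k*10)/10
    cv2.imwrite('pics/'+fn+'.png',cv2.resize(f['image'][v0:v1,u0:u1,::-1],None,fx=k,fy=k,interpolation=cv2.INTER_CUBIC));print('crop',u0,v0,k)
def rep(f,pts,z,c=None):
    if c: pts=[(u/c[2]+c[0],v/c[2]+c[1]) for u,v in pts]
    W=np.array([onz(f,*p,z)[:2] for p in pts]);D=np.roll(W,-1,0)-W
    print(np.round(W.mean(0),4),'L',np.round(np.linalg.norm(D,axis=1)*1000,1),'ang',np.round(np.degrees(np.arctan2(D[:,1],D[:,0])),1))
E
python3 - <<'E'
from plan import *
f=load('wrist');crop(f,220,140,345,230,'w6b')
print(proj(f,[.4241,.3109,.052]),proj(f,[.4241,.3109,.2247]))
E
```

```text
crop 220 140 6.3
(np.float64(275.54086679559805), np.float64(186.65783150017663)) (np.float64(276.7737799417817), np.float64(271.83765907609205))
```

View pics/w6b.png

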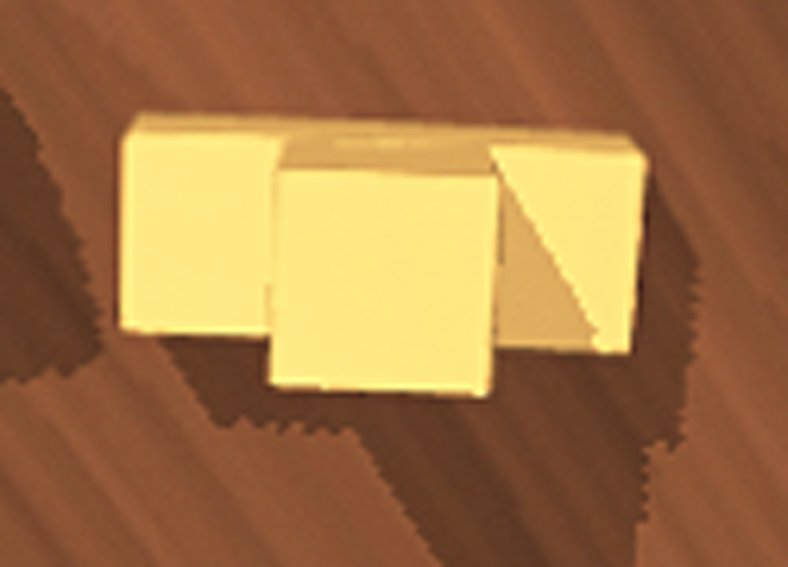

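Run:
```python
from plan import *
f=load('wrist')
rep(f,[(273,168),(497,175),(490,396),(268,386)],.052,(220,140,6.3))
rep(f,[(122,130),(643,155),(630,353),(120,331)],.022,(220,140,6.3))
```

```text
[0.4294 0.3096] L [34.9 36.1 35.7 35.5] ang [ -35.4 -124.3  143.6   54.5]
[0.4294 0.3094] L [89.2 35.3 89.5 35.6] ang [ -36.4 -125.3  143.8   54.2]
```

Run:
```python
from plan import *
plan([.4294,.3095,.026],-36)
```

```text
t 14.7 pos [0.424  0.3109 0.2246] toolx [-0.    -0.001 -1.   ] zhead -33.7 F [ 1.1 -0.9  0.7] w 1.005 q7 -1.14 M [ 0.    0.03 -0.01]
shift cm [19.86  0.21  0.51]
twist about x (tool x down => minus world): 2.3
```

```bash
python3 -m pendant '[[1,[3,0.2,0.5],2.3],[1,[6,0.2,0.5],2.3],[1,[9,0.2,0.5],2.3],[1,[12,0.2,0.5],2.3],[1,[15,0.2,0.5],2.3]]'
python3 -m pendant '[[1,[1.5,0,0],0],[1,[3,0,0],0],[1,[4,0,0],0],[1,[4.8,0,0],0],[1,[4.8,0,0],0]]'
python3 -m pendant '[[0.7,[0,0,0],0],[0,[0,0,0],0],[0,[0,0,0],0],[0,[0,0,0],0],[0,[0,0,0],0]]' 40
python3 - <<'E'
from plan import *
plan([.4294,.3095,.026],-36)
f=grab('wrist','w7')
E
```

```text
time: 15.07
position: [0.429, 0.3097, 0.0733]
orientation: [-0.941, 1.57, -1.569]
wrist_force: [0.2, 0.6, 0.9]
width: 1.002
time: 15.48
position: [0.4283, 0.3095, 0.0259]
orientation: [-1.658, 1.569, -2.286]
wrist_force: [-0.7, 0.3, 0.5]
width: 0.999
time: 15.9
position: [0.4292, 0.3106, 0.0282]
orientation: [1.485, 1.569, 0.857]
wrist_force: [-0.6, -0.3, 6.2]
width: 0.413
t 15.9 pos [0.4292 0.3106 0.0282] toolx [ 0.001  0.001 -1.   ] zhead -36.0 F [-0.6 -0.3  6.2] w 0.413 q7 -0.94 M [-0.18  0.12  0.01]
shift cm [ 0.22 -0.08  0.09]
twist about x (tool x down => minus world): 0.0
```

View pics/w7.png

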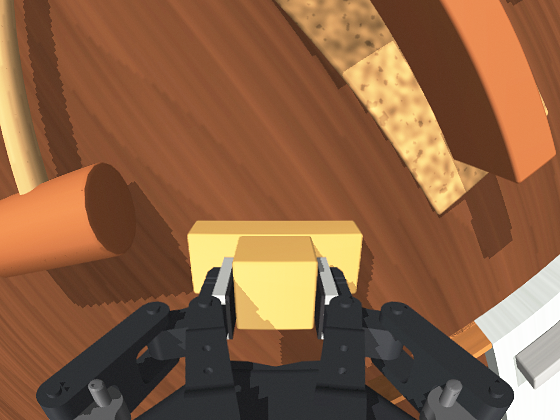

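```bash
python3 -m pendant '[[0,[-3,0,0],0],[0,[-6,0,0],-6],[0,[-10,0,0],-13],[0,[-13,0,0],-20],[0,[-13,0,0],-27]]'
python3 -m pendant '[[0,[0,0,0],-5.6],[0,[0,0,0],-5.6],[0,[0,0,0],-5.6],[0,[0,0,0],-5.6],[0,[0,0,0],-5.6]]'
python3 - <<'E'
from plan import *
plan([*cw(0,-94),.16],-3.4)
E
```

```text
time: 16.37
position: [0.4317, 0.3121, 0.1633]
orientation: [0.939, 1.561, 0.788]
wrist_force: [1.6, 0.8, -1.9]
width: 0.414
time: 16.78
position: [0.4283, 0.3099, 0.1568]
orientation: [-2.148, 1.57, -2.209]
wrist_force: [0.6, 0.0, -0.8]
width: 0.415
t 16.8 pos [0.4283 0.3099 0.1568] toolx [-0.001 -0.001 -1.   ] zhead -3.5 F [ 0.6  0.  -0.8] w 0.415 q7 -0.60 M [0.02 0.02 0.02]
shift cm [ -0.29 -40.01  16.17]
twist about x (tool x down => minus world): -0.1
```

```bash
python3 -m pendant '[[0,[-0.3,-3,2],0],[0,[-0.3,-6,4.5],0],[0,[-0.3,-9.5,6.5],0],[0,[-0.3,-13,8.5],0],[0,[-0.3,-16.5,10],0]]'
python3 -m pendant '[[0,[0,-3.5,1.5],0],[0,[0,-7,3],0],[0,[0,-10.5,4.5],0],[0,[0,-14,6.2],0],[0,[0,-17.5,6.2],0]]'
python3 -m pendant '[[0,[0,-3,0],0],[0,[0,-6,0],0],[0,[0,-6,0],0],[0,[0,-6,0],0],[0,[0,-6,0],0]]'
python3 - <<'E'
from plan import *
plan([*cw(0,-94),.16],-3.4);print(wc(ctrl.get_obs()['position']))
f=grab('wrist','w8');g=grab('side');crop(g,200,120,390,280,'p12')
E
```

```text
time: 17.2
position: [0.5199, 0.1377, 0.1601]
orientation: [-0.757, 1.57, -0.817]
wrist_force: [0.8, -0.0, -0.8]
width: 0.419
time: 17.62
position: [0.573, -0.0406, 0.1602]
orientation: [-0.437, 1.568, -0.497]
wrist_force: [1.8, 0.1, -0.4]
width: 0.412
time: 18.03
position: [0.5668, -0.098, 0.1598]
orientation: [2.773, 1.57, 2.714]
wrist_force: [-0.2, 0.8, -0.7]
width: 0.414
t 18.0 pos [ 0.5668 -0.098   0.1598] toolx [-0.001  0.    -1.   ] zhead -3.4 F [-0.2  0.8 -0.7] w 0.414 q7 0.28 M [ 0.02  0.01 -0.02]
shift cm [-0.02 -0.14 -0.13]
twist about x (tool x down => minus world): 0.0
[  1.28293256 -92.59307847]
crop 200 120 3.6
```

View pics/w8.png

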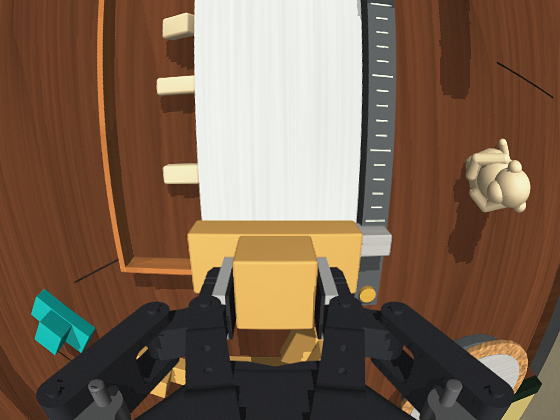

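View pics/p12.png

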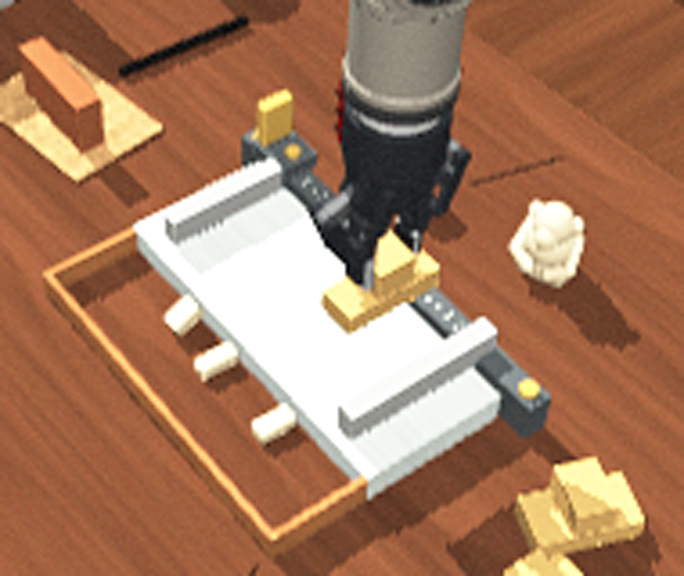

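```bash
python3 -m pendant '[[0,[2,0,-0.1],0],[0,[4,0,-0.1],0],[0,[6,0,-0.1],0],[0,[8,0,-0.1],0],[0,[9.5,0,-0.1],0]]'
python3 -m pendant '[[0,[0.2,0,0],0],[0,[0.4,0,0],0],[0,[0.6,0,0],0],[0,[0.6,0,0],0],[0,[0.6,0,0],0]]'
python3 - <<'E'
from plan import *
plan([*cw(0,-93),.0582],-3.4);print(wc(ctrl.get_obs()['position']))
E
```

```text
time: 18.55
position: [0.5656, -0.0965, 0.0636]
orientation: [2.749, 1.569, 2.693]
wrist_force: [0.1, 0.2, -0.6]
width: 0.415
time: 18.97
position: [0.5666, -0.0985, 0.0601]
orientation: [0.104, 1.569, 0.046]
wrist_force: [-0.1, -0.5, -0.5]
width: 0.408
t 19.0 pos [ 0.5666 -0.0985  0.0601] toolx [ 0.001  0.    -1.   ] zhead -3.3 F [-0.1 -0.5 -0.5] w 0.408 q7 0.36 M [-0.01  0.02  0.01]
shift cm [ 0.19  0.01 -0.11]
twist about x (tool x down => minus world): 0.1
[  1.09898992 -93.0709735 ]
```

```bash
python3 -m pendant '[[0,[0.1,0,0],0],[0,[0.2,0,0],0],[0,[0.2,0,0],0],[0,[0.2,0,0],0],[0,[0.2,0,0],0]]'
python3 -m pendant '[[0.5,[0,0,0],0],[0.6,[0,0,0],0],[0.9,[0,0,0],0],[0.9,[0,0,0],0],[0.9,[-1,0,0],0]]'
python3 -m pendant '[[1,[-2,0,0],0],[1,[-5,0,0],0],[1,[-8,0,0],0],[1,[-11,0,0],0],[1,[-14,0,0],0]]'
python3 - <<'E'
from plan import *
plan();f=grab('wrist','w9')
E
```

```text
time: 19.38
position: [0.5665, -0.0987, 0.0582]
orientation: [0.366, 1.569, 0.307]
wrist_force: [-0.7, 0.0, 6.0]
width: 0.412
time: 19.8
position: [0.5646, -0.0983, 0.0661]
orientation: [-3.135, 1.568, 3.09]
wrist_force: [-0.6, 0.2, 0.4]
width: 0.896
time: 20.22
position: [0.5655, -0.0989, 0.2093]
orientation: [-1.071, 1.571, -1.131]
wrist_force: [0.7, 0.6, -0.2]
width: 0.998
t 20.2 pos [ 0.5655 -0.0989  0.2093] toolx [ 0. -0. -1.] zhead -3.4 F [ 0.7  0.6 -0.2] w 0.998 q7 0.24 M [ 0.   -0.03 -0.02]
```

View pics/w9.png

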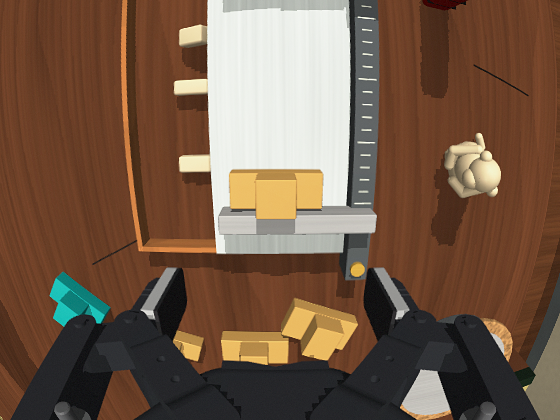

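Run:
```python
from plan import *
f=load('wrist')
rep(f,[(230,171),(322,171),(322,208),(231,208)],.052)
c=[onz(f,*p,.052) for p in [(230,171),(322,171)]];print([wc(x) for x in c])
plan([.53,-.35,.27],-3.4)
```

```text
[ 0.5659 -0.0973] L [86.6 36.6 88.5 36.6] ang [ -3.4 -91.1 176.6  86. ]
[array([-43.24842184, -73.62184599]), array([ 43.39587231, -73.59855633])]
t 20.3 pos [ 0.5689 -0.0999  0.2153] toolx [ 0.009 -0.    -1.   ] zhead -3.4 F [ 1.9 -1.   4.1] w 1.004 q7 0.24 M [-0.05 -0.16  0.  ]
shift cm [ -5.51 -25.2   -2.34]
twist about x (tool x down => minus world): -0.0
```

```bash
python3 -m pendant '[[1,[-1,-4,0],0],[1,[-2,-8,-0.5],0],[1,[-3,-12,-1],0],[1,[-4,-16,-1.5],0],[1,[-5.5,-20,-2],0]]'
python3 -m pendant '[[1,[0,-4,0],0],[1,[0,-5,0],0],[1,[0,-5,0],0],[1,[0,-5,0],0],[1,[0,-5,0],0]]'
python3 - <<'E'
from plan import *
plan();f=grab('wrist','w10')
E
```

```text
time: 20.68
position: [0.5331, -0.2976, 0.2623]
orientation: [2.72, 1.57, 2.661]
wrist_force: [0.9, 0.5, 0.5]
width: 1.0
time: 21.1
position: [0.532, -0.344, 0.2615]
orientation: [1.911, 1.569, 1.854]
wrist_force: [0.1, -0.3, -0.3]
width: 0.998
t 21.1 pos [ 0.532  -0.344   0.2615] toolx [-0.     0.001 -1.   ] zhead -3.3 F [ 0.1 -0.3 -0.3] w 0.998 q7 0.67 M [ 0.03 -0.04 -0.04]
```

View pics/w10.png

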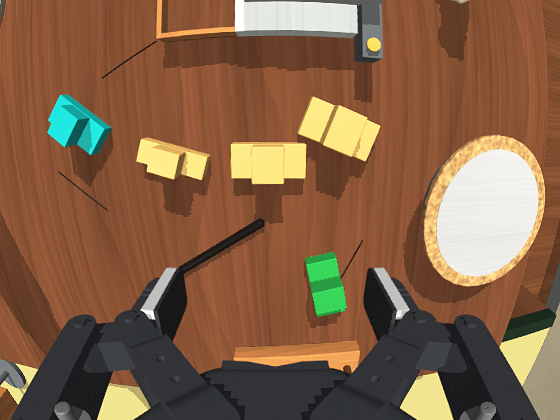

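Run:
```python
from plan import *
f=load('wrist');crop(f,125,90,395,200,'w10b')
```

```text
crop 125 90 2.9
```

View pics/w10b.png

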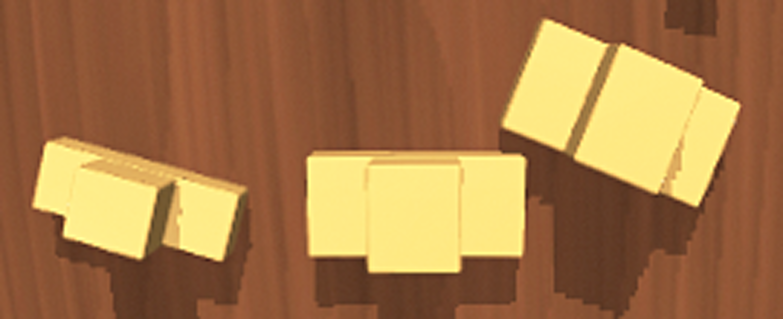

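Run:
```python
from plan import *
f=load('wrist');c=(125,90,2.9)
print('right');rep(f,[(620,45),(703,82),(658,193),(575,158)],.052,c);rep(f,[(545,19),(741,102),(698,206),(502,124)],.022,c)
print('mid');rep(f,[(368,161),(460,161),(461,271),(368,271)],.052,c);rep(f,[(308,155),(525,155),(523,257),(308,257)],.022,c)
print('left');rep(f,[(80,163),(163,184),(146,259),(64,237)],.052,c);rep(f,[(46,144),(244,190),(222,261),(34,208)],.022,c)
```

```text
right
[ 0.6109 -0.2936] L [34.9 46.2 35.1 46.1] ang [ -24.3 -113.5  155.5   66.3]
[ 0.611 -0.293] L [88.5 47.6 89.3 46.1] ang [ -23.5 -113.7  155.5   65.3]
mid
[ 0.5241 -0.3267] L [34.3 42.3 35.6 42.4] ang [ -3.4 -92.4 176.7  85.8]
[ 0.524  -0.3276] L [88.1 42.6 89.3 42.7] ang [ -3.4 -93.2 176.7  85.1]
left
[ 0.4061 -0.3158] L [35.4 30.9 35.8 30.9] ang [ -19.1 -110.2  160.9   69. ]
[ 0.4053 -0.3163] L [90.1 31.9 88.1 28.8] ang [ -18.  -113.3  160.    70.3]
```

Run:
```python
from plan import *
plan([.524,-.327,.029],-3.6)
```

```text
t 21.1 pos [ 0.5322 -0.3436  0.2615] toolx [-0.     0.001 -1.   ] zhead -3.2 F [0.8 0.5 0.5] w 1.000 q7 0.67 M [ 0.02 -0.01 -0.02]
shift cm [23.25  1.58 -0.91]
twist about x (tool x down => minus world): 0.4
```

```bash
python3 -m pendant '[[1,[4,1.6,-0.9],0.4],[1,[8,1.6,-0.9],0.4],[1,[12,1.6,-0.9],0.4],[1,[15,1.6,-0.9],0.4],[1,[17,1.6,-0.9],0.4]]'
python3 -m pendant '[[1,[2,0,0],0],[1,[4,0,0],0],[1,[5.5,0,0],0],[1,[6.2,0,0],0],[1,[6.2,0,0],0]]'
python3 - <<'E'
from plan import *
plan([.524,-.327,.029],-3.6)
E
python3 -m pendant '[[0.7,[0,0,0],0],[0,[0,0,0],0],[0,[0,0,0],0],[0,[0,0,0],0],[0,[0,0,0],0]]' 40
python3 - <<'E'
from plan import *
plan([.524,-.327,.029],-3.6)
f=grab('wrist','w11')
E
```

```text
time: 21.57
position: [0.5227, -0.3256, 0.0883]
orientation: [2.536, 1.566, 2.474]
wrist_force: [0.1, 0.5, 0.4]
width: 1.0
time: 21.98
position: [0.5231, -0.327, 0.0282]
orientation: [2.537, 1.567, 2.474]
wrist_force: [0.2, 0.7, -0.4]
width: 1.0
t 22.0 pos [ 0.5231 -0.327   0.0282] toolx [-0.003  0.002 -1.   ] zhead -3.6 F [ 0.2  0.7 -0.4] w 1.000 q7 0.80 M [0.02 0.02 0.03]
shift cm [-0.08  0.01  0.09]
twist about x (tool x down => minus world): -0.0
time: 22.4
position: [0.5242, -0.3297, 0.0309]
orientation: [-0.303, 1.569, -0.368]
wrist_force: [-0.3, 0.5, 7.1]
width: 0.409
t 22.4 pos [ 0.5242 -0.3297  0.0309] toolx [ 0.002 -0.001 -1.   ] zhead -3.8 F [-0.3  0.5  7.1] w 0.409 q7 0.80 M [ 0.06  0.23 -0.01]
shift cm [ 0.19  0.27 -0.03]
twist about x (tool x down => minus world): -0.2
```

View pics/w11.png

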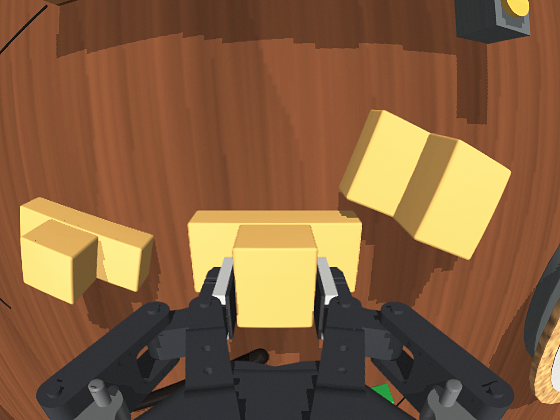

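```bash
python3 -m pendant '[[0,[-3,0,0],0],[0,[-6,0,0],0],[0,[-9,0,0],0],[0,[-12,1,0],0],[0,[-14,4,0],0]]'
python3 - <<'E'
from plan import *
plan([*cw(0,-51.5),.17],-3.4)
E
```

```text
time: 22.87
position: [0.5255, -0.2946, 0.1734]
orientation: [-0.876, 1.565, -0.949]
wrist_force: [0.8, 0.2, 0.5]
width: 0.416
t 22.9 pos [ 0.5255 -0.2946  0.1734] toolx [ 0.003 -0.005 -1.   ] zhead -4.2 F [0.8 0.2 0.5] w 0.416 q7 0.64 M [-0.02 -0.05  0.02]
shift cm [ 0.24 24.02  2.51]
twist about x (tool x down => minus world): -0.8
```

```bash
python3 -m pendant '[[0,[0,4,0.5],0],[0,[0,8,1],0],[0,[0,12,1.5],0],[0,[0,16,2],0],[0,[0,20,2.5],0]]'
python3 -m pendant '[[0,[0,3.6,0],0],[0,[0,3.6,0],0],[0,[0,3.6,0],0],[0,[0,3.6,0],0],[0,[0,3.6,0],0]]'
python3 - <<'E'
from plan import *
plan([*cw(0,-51.5),.0609],-3.4);print(wc(ctrl.get_obs()['position']))
f=grab('wrist','w12')
E
```

```text
time: 23.28
position: [0.564, -0.0895, 0.1701]
orientation: [0.784, 1.57, 0.718]
wrist_force: [1.7, -0.1, -1.2]
width: 0.412
time: 23.7
position: [0.5662, -0.0574, 0.17]
orientation: [-1.349, 1.57, -1.417]
wrist_force: [1.1, 0.3, 0.4]
width: 0.412
t 23.7 pos [ 0.5662 -0.0574  0.17  ] toolx [ 0.    -0.001 -1.   ] zhead -3.9 F [1.1 0.3 0.4] w 0.412 q7 0.20 M [-0.04 -0.01  0.03]
shift cm [10.91  0.06  0.17]
twist about x (tool x down => minus world): -0.5
[ -1.76391563 -52.06265765]
```

View pics/w12.png

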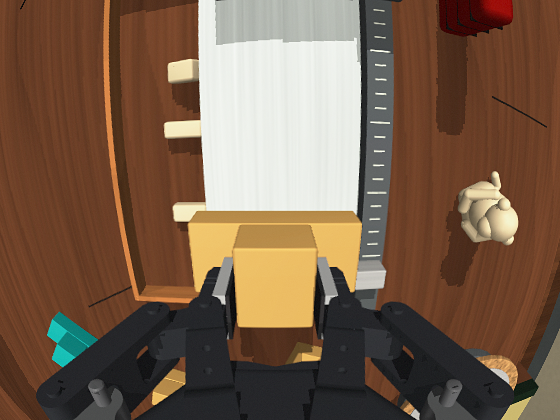

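```bash
python3 -m pendant '[[0,[2,0.1,0.2],-0.5],[0,[4,0.1,0.2],-0.5],[0,[6,0.1,0.2],-0.5],[0,[8,0.1,0.2],-0.5],[0,[10,0.1,0.2],-0.5]]'
python3 -m pendant '[[0,[0.3,0,0],0],[0,[0.6,0,0],0],[0,[0.6,0,0],0],[0,[0.6,0,0],0],[0,[0.6,0,0],0]]'
python3 - <<'E'
from plan import *
plan([*cw(0,-51.5),.0609],-3.4);print(wc(ctrl.get_obs()['position']))
f=grab('side');crop(f,200,120,390,280,'p13')
E
```

```text
time: 24.17
position: [0.5684, -0.0565, 0.0691]
orientation: [-0.834, 1.57, -0.894]
wrist_force: [0.1, 0.4, -1.6]
width: 0.415
time: 24.58
position: [0.5694, -0.055, 0.065]
orientation: [0.105, 1.569, 0.047]
wrist_force: [0.8, 0.2, -0.8]
width: 0.412
t 24.6 pos [ 0.5694 -0.055   0.065 ] toolx [ 0.002  0.    -1.   ] zhead -3.3 F [ 0.8  0.2 -0.8] w 0.412 q7 0.30 M [-0.01 -0.01 -0.  ]
shift cm [ 0.41 -0.2  -0.14]
twist about x (tool x down => minus world): 0.1
[  1.37870567 -49.46216528]
crop 200 120 3.6
```

View pics/p13.png

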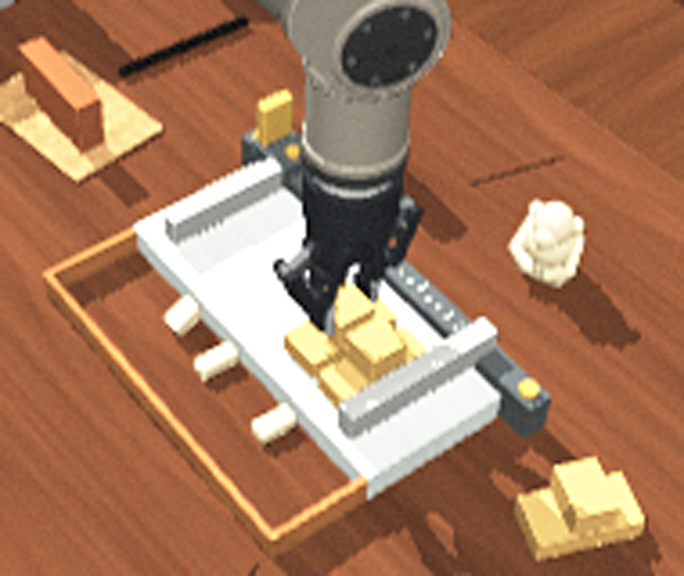

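```bash
python3 -m pendant '[[0,[0.2,-0.2,0],0],[0,[0.4,-0.2,0],0],[0,[0.4,-0.2,0],0],[0,[0.4,-0.2,0],0],[0,[0.4,-0.2,0],0]]'
python3 - <<'E'
from plan import *
plan([*cw(0,-51.5),.0609],-3.4);print(wc(ctrl.get_obs()['position']))
E
python3 -m pendant '[[0.5,[0,0,0],0],[0.6,[0,0,0],0],[0.9,[0,0,0],0],[0.9,[0,0,0],0],[0.9,[-1,0,0],0]]'
python3 -m pendant '[[1,[-2,0,0],0],[1,[-5,0,0],0],[1,[-8,0,0],0],[1,[-11,0,0],0],[1,[-14,0,0],0]]'
python3 - <<'E'
from plan import *
plan([.5,-.35,.27],-20);f=grab('wrist','w13')
E
```

```text
time: 25.05
position: [0.569, -0.057, 0.0609]
orientation: [0.288, 1.57, 0.231]
wrist_force: [-1.3, -0.4, 9.5]
width: 0.41
t 25.1 pos [ 0.569  -0.057   0.0609] toolx [ 0.001  0.    -1.   ] zhead -3.3 F [-1.3 -0.4  9.5] w 0.410 q7 0.31 M [-0.03  0.53  0.09]
shift cm [ 0.   0.  -0.1]
twist about x (tool x down => minus world): 0.1
[  1.04723781 -51.49793865]
time: 25.47
position: [0.5671, -0.0564, 0.0686]
orientation: [-3.064, 1.567, -3.121]
wrist_force: [-0.4, 1.0, 0.1]
width: 0.899
time: 25.88
position: [0.5681, -0.0569, 0.2119]
orientation: [-1.157, 1.571, -1.215]
wrist_force: [1.1, -0.2, 0.3]
width: 0.999
t 25.9 pos [ 0.5681 -0.0569  0.2119] toolx [ 0. -0. -1.] zhead -3.3 F [ 1.1 -0.2  0.3] w 0.999 q7 0.18 M [-0.02 -0.06  0.02]
shift cm [ -5.81 -29.65  -5.12]
twist about x (tool x down => minus world): 16.7
```

View pics/w13.png

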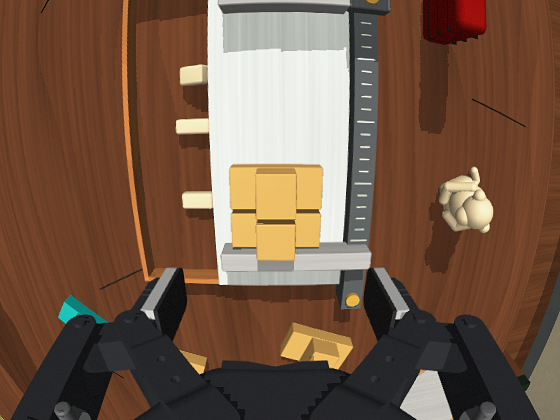

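Run:
```python
from plan import *
f=load('wrist')
for p,z in [((231,165),.052),((322,165),.052),((231,209),.052),((321,209),.052),((225,40),.03),((345,48),.03),((220,11),.03),((345,13),.03)]: print(p,wc(onz(f,*p,z)))
plan([.611,-.293,.22],-24)
```

```text
(231, 165) [-42.42322812 -26.36309933]
(322, 165) [ 43.61512924 -26.17696952]
(231, 209) [-43.92040386 -70.07553051]
(321, 209) [ 44.39581659 -69.93193082]
(225, 40) [-49.97092718  96.69271584]
(345, 48) [67.96280395 89.82397585]
(220, 11) [-55.31842996 128.0638687 ]
(345, 13) [ 68.31845534 127.33647546]
t 25.9 pos [ 0.5715 -0.0577  0.2177] toolx [ 0.009  0.001 -1.   ] zhead -3.3 F [ 2.9 -1.1  4.1] w 0.999 q7 0.18 M [-0.07 -0.16 -0.03]
shift cm [ -0.21 -23.26   5.31]
twist about x (tool x down => minus world): 20.7
```

```bash
python3 -m pendant '[[1,[-0.5,-4,1],4],[1,[-0.5,-8,2],8],[1,[-0.5,-12,3],12],[1,[-0.5,-16,4],16],[1,[-0.5,-20,5.5],20.7]]'
python3 -m pendant '[[1,[0,-3.2,-1],0],[1,[0,-3.2,-1],0],[1,[0,-3.2,-1],0],[1,[0,-3.2,-1],0],[1,[0,-3.2,-1],0]]'
python3 - <<'E'
from plan import *
plan([.611,-.293,.22],-24);f=grab('wrist');crop(f,180,100,380,250,'w14')
E
```

```text
time: 26.35
position: [0.6111, -0.2606, 0.2156]
orientation: [1.154, 1.57, 0.732]
wrist_force: [0.0, -0.5, 0.6]
width: 0.999
time: 26.77
position: [0.5903, -0.2819, 0.2149]
orientation: [1.61, 1.57, 1.194]
wrist_force: [0.3, -0.0, -0.5]
width: 1.0
t 26.8 pos [ 0.5903 -0.2819  0.2149] toolx [ 0.     0.001 -1.   ] zhead -23.8 F [ 0.3 -0.  -0.5] w 1.000 q7 0.27 M [-0.   -0.06  0.05]
shift cm [-0.51 -0.18  2.34]
twist about x (tool x down => minus world): 0.2
crop 180 100 3.9
```

View pics/w14.png

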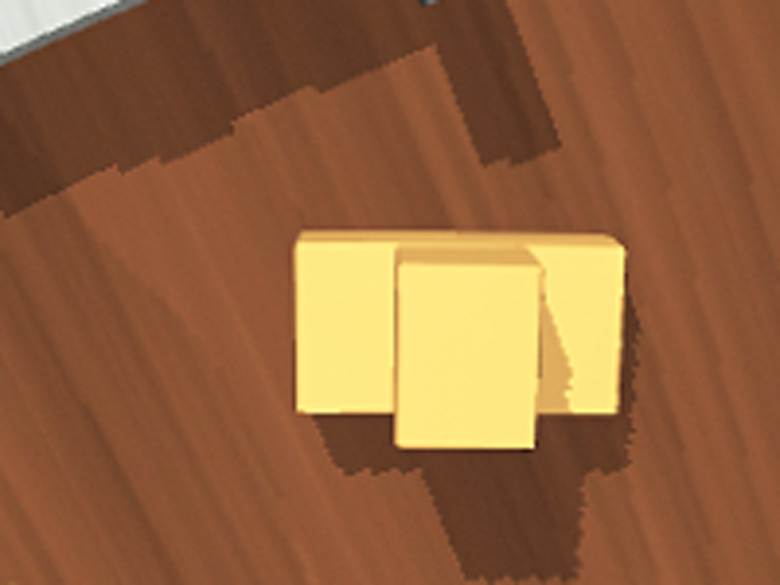

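Run:
```python
from plan import *
f=load('wrist');c=(180,100,3.9)
rep(f,[(398,263),(541,265),(534,449),(396,446)],.052,c);rep(f,[(297,240),(625,246),(616,413),(297,411)],.022,c)
plan([.611,-.293,.031],-24)
```

```text
[ 0.6109 -0.2931] L [35.1 47.7 35.3 47.1] ang [ -24.3 -113.9  154.8   65.9]
[ 0.6112 -0.293 ] L [88.5 47.4 89.1 47.8] ang [ -24.5 -113.9  155.8   65.3]
t 26.8 pos [ 0.5904 -0.2817  0.2149] toolx [ 0.     0.001 -1.   ] zhead -23.8 F [-0.5 -0.4 -0.5] w 1.001 q7 0.27 M [-0.01  0.   -0.01]
shift cm [18.39 -0.22  2.34]
twist about x (tool x down => minus world): 0.2
```

```bash
python3 -m pendant '[[1,[2,-0.2,2.3],0.4],[1,[5,-0.2,2.3],0.4],[1,[9,-0.2,2.3],0.4],[1,[12,-0.2,2.3],0.4],[1,[14,-0.2,2.3],0.4]]'
python3 -m pendant '[[1,[2,0,0],0],[1,[3.5,0,0],0],[1,[4.4,0,0],0],[1,[4.4,0,0],0],[1,[4.4,0,0],0]]'
python3 - <<'E'
from plan import *
plan([.611,-.293,.03],-24.2)
E
python3 -m pendant '[[0.7,[0,0,0],0],[0,[0,0,0],0],[0,[0,0,0],0],[0,[0,0,0],0],[0,[0,0,0],0]]' 40
python3 - <<'E'
from plan import *
plan([.611,-.293,.03],-24.2)
f=grab('wrist','w15')
E
```

```text
time: 27.23
position: [0.6091, -0.2919, 0.0713]
orientation: [2.936, 1.567, 2.513]
wrist_force: [0.5, 0.6, -0.3]
width: 1.0
time: 27.65
position: [0.6102, -0.2946, 0.0312]
orientation: [0.174, 1.57, -0.251]
wrist_force: [0.2, -0.6, -0.4]
width: 0.996
t 27.6 pos [ 0.6102 -0.2946  0.0312] toolx [ 0. -0. -1.] zhead -24.3 F [ 0.2 -0.6 -0.4] w 0.996 q7 0.38 M [-0.01 -0.07  0.04]
shift cm [0.12 0.18 0.01]
twist about x (tool x down => minus world): -0.1
time: 28.07
position: [0.6104, -0.2951, 0.0318]
orientation: [0.114, 1.569, -0.311]
wrist_force: [0.7, 0.7, 5.2]
width: 0.414
t 28.1 pos [ 0.6104 -0.2951  0.0318] toolx [ 0.002 -0.001 -1.   ] zhead -24.4 F [0.7 0.7 5.2] w 0.414 q7 0.38 M [ 0.19  0.12 -0.02]
shift cm [ 0.18  0.22 -0.03]
twist about x (tool x down => minus world): -0.2
```

View pics/w15.png

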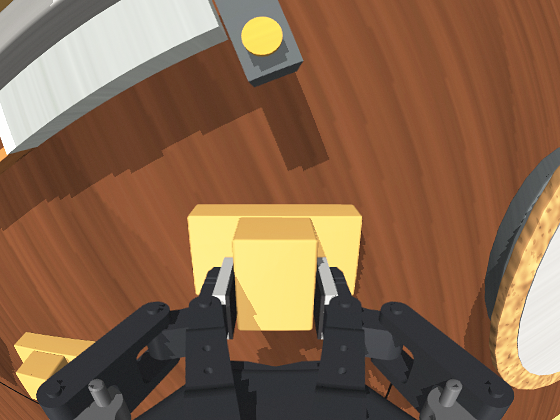

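```bash
python3 -m pendant '[[0,[-3,0,0],0],[0,[-6,0,0],-5],[0,[-9,0,0],-10],[0,[-12,0,0],-15],[0,[-14,0,0],-21]]'
python3 -m pendant '[[0,[0,0,0],0],[0,[0,0,0],0],[0,[0,0,0],0],[0,[0,0,0],0],[0,[0,0,0],0]]'
python3 - <<'E'
from plan import *
plan([*cw(0,-0.7),.17],-3.4)
E
```

```text
time: 28.53
position: [0.6103, -0.2954, 0.1738]
orientation: [-0.465, 1.568, -0.52]
wrist_force: [1.6, -1.0, -1.4]
width: 0.411
time: 28.95
position: [0.609, -0.2942, 0.1691]
orientation: [2.892, 1.568, 2.832]
wrist_force: [0.1, -0.3, -1.1]
width: 0.409
t 28.9 pos [ 0.609  -0.2942  0.1691] toolx [-0.003  0.001 -1.   ] zhead -3.4 F [ 0.1 -0.3 -1.1] w 0.409 q7 0.60 M [-0.04 -0.03  0.03]
shift cm [-0.05 28.53 -5.5 ]
twist about x (tool x down => minus world): 0.0
```

```bash
python3 -m pendant '[[0,[0,4,-1],0],[0,[0,8,-2],0],[0,[0,12,-3],0],[0,[0,16,-4],0],[0,[0,20,-5],0]]'
python3 -m pendant '[[0,[0,4,-0.5],0],[0,[0,8.5,-0.5],0],[0,[0,8.5,-0.5],0],[0,[0,8.5,-0.5],0],[0,[0,8.5,-0.5],0]]'
python3 - <<'E'
from plan import *
plan([*cw(0,-0.7),.0618],-3.4);print(wc(ctrl.get_obs()['position']))
f=grab('wrist','w16')
E
```

```text
time: 29.37
position: [0.5704, -0.0904, 0.1699]
orientation: [-2.991, 1.569, -3.051]
wrist_force: [1.1, 0.3, -0.5]
width: 0.41
time: 29.78
position: [0.5712, -0.0069, 0.1702]
orientation: [-2.44, 1.57, -2.497]
wrist_force: [0.0, -0.9, -1.3]
width: 0.412
t 29.8 pos [ 0.5712 -0.0069  0.1702] toolx [-0.001 -0.001 -1.   ] zhead -3.3 F [ 0.  -0.9 -1.3] w 0.412 q7 0.12 M [-0.08 -0.02 -0.03]
shift cm [10.84  0.08 -0.02]
twist about x (tool x down => minus world): 0.1
[ 0.32543964 -1.36746297]
```

View pics/w16.png

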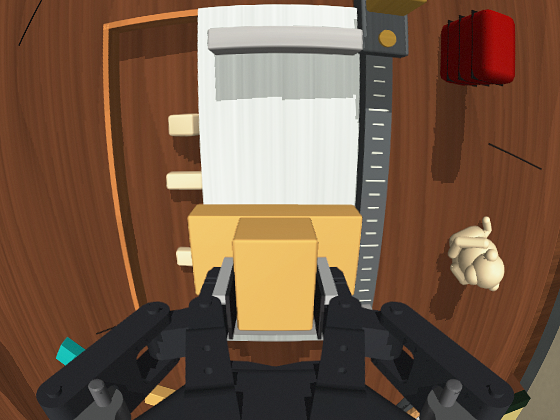

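```bash
python3 -m pendant '[[0,[2,0.1,0],0],[0,[4,0.1,0],0],[0,[6,0.1,0],0],[0,[8,0.1,0],0],[0,[10,0.1,0],0]]'
python3 -m pendant '[[0,[0.3,0,0],0],[0,[0.5,0,0],0],[0,[0.5,0,0],0],[0,[0.5,0,0],0],[0,[0.5,0,0],0]]'
python3 - <<'E'
from plan import *
plan([*cw(0,-.7),.0618],-3.4);print(wc(ctrl.get_obs()['position']))
f=grab('side');crop(f,200,120,390,280,'p14')
E
```

```text
time: 30.25
position: [0.5715, -0.0086, 0.0699]
orientation: [-1.471, 1.57, -1.533]
wrist_force: [0.3, -0.0, -0.8]
width: 0.412
time: 30.67
position: [0.5725, -0.0064, 0.067]
orientation: [0.156, 1.569, 0.096]
wrist_force: [0.9, -0.2, -0.8]
width: 0.414
t 30.7 pos [ 0.5725 -0.0064  0.067 ] toolx [ 0.002  0.    -1.   ] zhead -3.4 F [ 0.9 -0.2 -0.8] w 0.414 q7 0.21 M [0.04 0.01 0.  ]
shift cm [ 0.52  0.01 -0.16]
twist about x (tool x down => minus world): 0.0
[ 1.54499597 -0.80815605]
crop 200 120 3.6
```

View pics/p14.png

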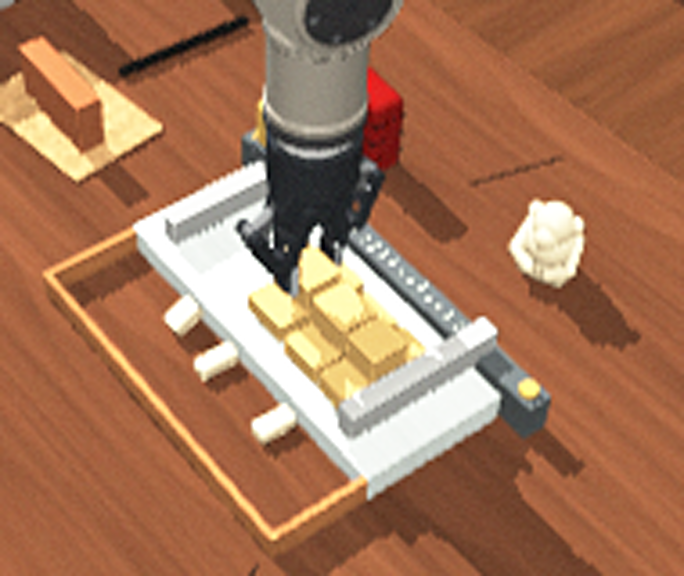

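```bash
python3 -m pendant '[[0,[0.2,0,0],0],[0,[0.4,0,0],0],[0,[0.5,0,0],0],[0,[0.5,0,0],0],[0,[0.5,0,0],0]]'
python3 - <<'E'
from plan import *
plan([*cw(0,-.7),.0618],-3.4);print(wc(ctrl.get_obs()['position']))
E
python3 -m pendant '[[0.5,[0,0,0],0],[0.6,[0,0,0],0],[0.9,[0,0,0],0],[0.9,[0,0,0],0],[0.9,[-1,0,0],0]]'
python3 -m pendant '[[1,[-2,0,0],0],[1,[-5,0,0],0],[1,[-8,0,0],0],[1,[-11,0,0],0],[1,[-14,0,0],0]]'
python3 - <<'E'
from plan import *
plan([.44,-.33,.23],-19);f=grab('wrist','w17')
E
```

```text
time: 31.13
position: [0.5718, -0.0059, 0.0617]
orientation: [1.114, 1.57, 1.055]
wrist_force: [-2.4, -0.0, 8.3]
width: 0.409
t 31.1 pos [ 0.5718 -0.0059  0.0617] toolx [ 0.     0.001 -1.   ] zhead -3.3 F [-2.4 -0.   8.3] w 0.409 q7 0.22 M [0.09 0.5  0.05]
shift cm [-0.01 -0.04 -0.09]
twist about x (tool x down => minus world): 0.1
[ 0.86482714 -0.32709701]
time: 31.55
position: [0.5702, -0.006, 0.0696]
orientation: [-2.957, 1.568, -3.016]
wrist_force: [0.3, -0.8, 0.5]
width: 0.901
time: 31.97
position: [0.5713, -0.0064, 0.2129]
orientation: [-1.171, 1.571, -1.231]
wrist_force: [0.1, 0.1, -0.0]
width: 1.0
t 32.0 pos [ 0.5713 -0.0064  0.2129] toolx [ 0. -0. -1.] zhead -3.4 F [ 0.1  0.1 -0. ] w 1.000 q7 0.09 M [-0.03 -0.05  0.03]
shift cm [ -1.71 -33.08 -11.19]
twist about x (tool x down => minus world): 15.6
```

View pics/w17.png

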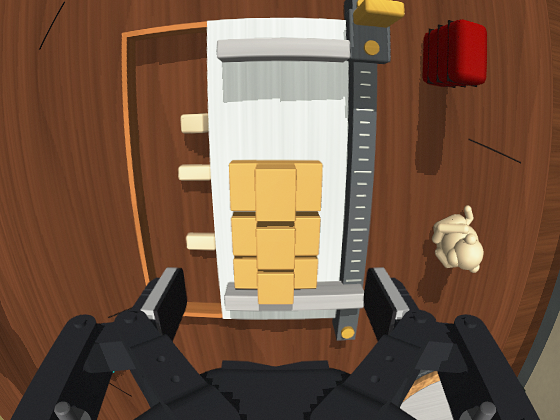

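```bash
python3 - <<'E'
from plan import *
f=load('wrist')
for p in [(230,161),(322,161),(231,212),(320,212)]: print(p,wc(onz(f,*p,.052)))
plan([.4057,-.316,.21],-19)
E
python3 -m pendant '[[1,[-0.5,-4,-1.5],3],[1,[-0.5,-8,-3],6],[1,[-0.5,-12,-4.5],9],[1,[-0.5,-16,-6],12],[1,[-0.5,-19.5,-8],15.6]]'
python3 - <<'E'
from plan import *
plan([.4057,-.316,.21],-19)
E
```

```text
(230, 161) [-43.19171356  28.05042575]
(322, 161) [43.85345355 28.0756725 ]
(231, 212) [-44.059394   -22.78713991]
(320, 212) [ 43.81967444 -22.80105986]
t 32.0 pos [ 0.5748 -0.0068  0.2187] toolx [ 0.009  0.001 -1.   ] zhead -3.4 F [ 2.4 -1.3  4.6] w 0.998 q7 0.09 M [-0.05 -0.1  -0.03]
shift cm [  0.68 -31.87 -15.03]
twist about x (tool x down => minus world): 15.6
time: 32.43
position: [0.4815, -0.1954, 0.2166]
orientation: [0.051, 1.569, -0.283]
wrist_force: [0.6, -0.2, 0.1]
width: 0.996
t 32.4 pos [ 0.4815 -0.1954  0.2166] toolx [ 0.002 -0.    -1.   ] zhead -19.1 F [ 0.6 -0.2  0.1] w 0.996 q7 0.19 M [-0.06 -0.04  0.01]
shift cm [  0.65 -13.87  -3.22]
twist about x (tool x down => minus world): -0.1
```

```bash
python3 -m pendant '[[1,[0,-4,-1],0],[1,[0,-8,-2],0],[1,[0,-12,-3],0],[1,[0,-14,-3.2],0],[1,[0,-14,-3.2],0]]'
python3 -m pendant '[[1,[0,0,0],0],[1,[0,0,0],0],[1,[0,0,0],0],[1,[0,0,0],0],[1,[0,0,0],0]]'
python3 - <<'E'
from plan import *
plan([.4057,-.316,.21],-19);f=grab('wrist','w18');crop(f,200,130,360,250,'w18b')
E
```

```text
time: 32.85
position: [0.4026, -0.3204, 0.2168]
orientation: [-0.929, 1.569, -1.268]
wrist_force: [0.3, 0.1, 0.2]
width: 1.003
time: 33.27
position: [0.407, -0.3144, 0.2157]
orientation: [2.262, 1.57, 1.934]
wrist_force: [0.1, -0.7, 0.8]
width: 0.999
t 33.3 pos [ 0.407  -0.3144  0.2157] toolx [-0.  0. -1.] zhead -18.8 F [ 0.1 -0.7  0.8] w 0.999 q7 0.48 M [-0.07 -0.   -0.01]
shift cm [ 0.57 -0.19 -0.07]
twist about x (tool x down => minus world): 0.2
crop 200 130 4.9
```

View pics/w18b.png

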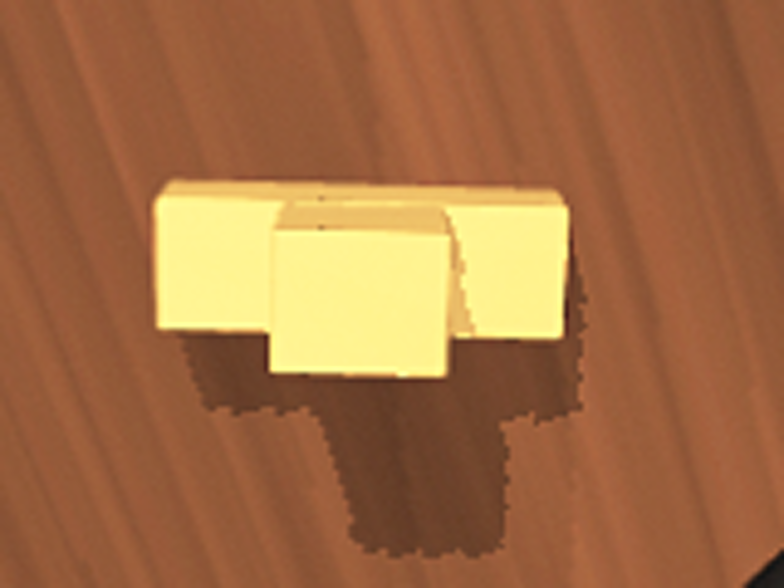

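View pics/w18.png

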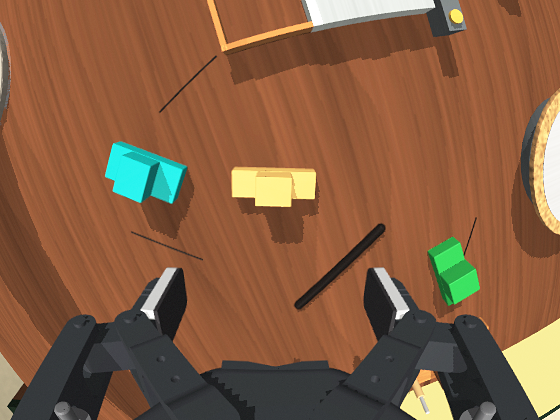

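Run:
```python
from plan import *
f=load('wrist');c=(200,130,4.9)
rep(f,[(272,229),(449,235),(446,376),(269,372)],.052,c);rep(f,[(157,196),(569,206),(562,338),(157,329)],.022,c)
print(onz(f,380,228,.012))
plan([.4063,-.3165,.031],-19)
```

```text
[ 0.4036 -0.316 ] L [34.7 29.  35.6 29.4] ang [ -20.8 -109.2  159.8   69.1]
[ 0.4041 -0.316 ] L [88.8 29.7 89.2 29.8] ang [ -20.3 -109.9  159.8   69.2]
[ 0.50536611 -0.40767927  0.012     ]
t 33.3 pos [ 0.4068 -0.3146  0.2157] toolx [-0.  0. -1.] zhead -18.8 F [-0.2 -0.7 -0. ] w 0.995 q7 0.48 M [-0.05  0.01  0.02]
shift cm [18.47 -0.2   0.02]
twist about x (tool x down => minus world): 0.2
```

```bash
python3 -m pendant '[[1,[3,-0.1,-0.2],1.6],[1,[6,-0.1,-0.2],1.6],[1,[9,-0.1,-0.2],1.6],[1,[12,-0.1,-0.2],1.6],[1,[14,-0.1,-0.2],1.6]]'
python3 -m pendant '[[1,[2,0,0],0],[1,[3.5,0,0],0],[1,[4.5,0,0],0],[1,[4.5,0,0],0],[1,[4.5,0,0],0]]'
python3 - <<'E'
from plan import *
plan([.404,-.316,.03],-20.3)
E
python3 -m pendant '[[0.7,[0,0,0],0],[0,[0,0,0],0],[0,[0,0,0],0],[0,[0,0,0],0],[0,[0,0,0],0]]' 40
python3 - <<'E'
from plan import *
plan([.404,-.316,.03],-20.3)
f=grab('wrist','w19')
E
```

```text
time: 33.73
position: [0.4034, -0.3145, 0.0733]
orientation: [3.029, 1.568, 2.671]
wrist_force: [0.2, -0.1, -0.6]
width: 1.003
time: 34.15
position: [0.4041, -0.3157, 0.0309]
orientation: [-3.071, 1.57, 2.853]
wrist_force: [-0.2, 0.1, -0.2]
width: 1.002
t 34.1 pos [ 0.4041 -0.3157  0.0309] toolx [-0.  0. -1.] zhead -20.5 F [-0.2  0.1 -0.2] w 1.002 q7 0.71 M [-0.01 -0.05 -0.03]
shift cm [ 0.09 -0.03  0.  ]
twist about x (tool x down => minus world): -0.2
time: 34.57
position: [0.4045, -0.3159, 0.0316]
orientation: [0.235, 1.57, -0.123]
wrist_force: [-0.3, 1.6, 6.4]
width: 0.416
t 34.6 pos [ 0.4045 -0.3159  0.0316] toolx [ 0.001 -0.    -1.   ] zhead -20.6 F [-0.3  1.6  6.4] w 0.416 q7 0.71 M [ 0.2   0.21 -0.  ]
shift cm [ 0.16 -0.03 -0.04]
twist about x (tool x down => minus world): -0.3
```

View pics/w19.png

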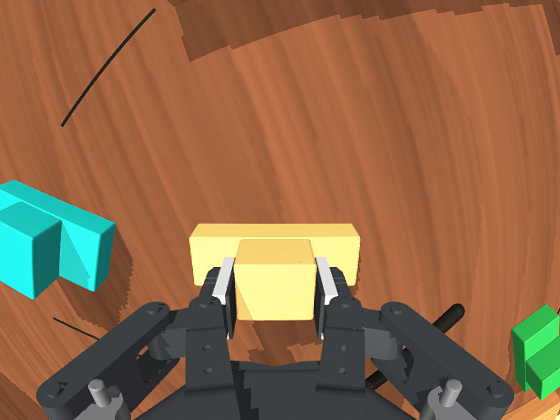

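```bash
python3 -m pendant '[[0,[-3,0,0],0],[0,[-6,0,0],-4],[0,[-9,0,0],-8],[0,[-12,0,0],-12],[0,[-14,0,0],-17.2]]'
python3 -m pendant '[[0,[0,0,0],0],[0,[0,0,0],0],[0,[0,0,0],0],[0,[0,0,0],0],[0,[0,0,0],0]]'
python3 - <<'E'
from plan import *
plan([*cw(0,46),.17],-3.4)
E
```

```text
time: 35.03
position: [0.4044, -0.3165, 0.1735]
orientation: [-0.482, 1.568, -0.538]
wrist_force: [0.7, 1.2, -0.7]
width: 0.41
time: 35.45
position: [0.4033, -0.3152, 0.1696]
orientation: [2.862, 1.568, 2.802]
wrist_force: [-1.1, 0.0, 0.3]
width: 0.407
t 35.5 pos [ 0.4033 -0.3152  0.1696] toolx [-0.002  0.001 -1.   ] zhead -3.4 F [-1.1  0.   0.3] w 0.407 q7 0.77 M [-0.04  0.03 -0.06]
shift cm [-0.05 36.51 14.91]
twist about x (tool x down => minus world): 0.0
```

```bash
python3 -m pendant '[[0,[0,3.5,1.5],0],[0,[0,7,3],0],[0,[0,10.5,5],0],[0,[0,14,7],0],[0,[0,17.5,9],0]]'
python3 -m pendant '[[0,[0,3.5,2],0],[0,[0,7,4],0],[0,[0,10.5,6],0],[0,[0,14,6],0],[0,[0,17,6],0]]'
python3 -m pendant '[[0,[0,2,0],0],[0,[0,2,0],0],[0,[0,2,0],0],[0,[0,2,0],0],[0,[0,2,0],0]]'
python3 - <<'E'
from plan import *
plan([*cw(0,46),.0616],-3.4);print(wc(ctrl.get_obs()['position']))
f=grab('wrist','w20')
E
```

```text
time: 35.87
position: [0.5043, -0.1446, 0.17]
orientation: [-3.1, 1.569, 3.124]
wrist_force: [1.5, -1.1, -1.3]
width: 0.411
time: 36.28
position: [0.5744, 0.0228, 0.1695]
orientation: [-2.663, 1.569, -2.72]
wrist_force: [0.3, -0.4, -0.3]
width: 0.414
time: 36.7
position: [0.5748, 0.038, 0.1705]
orientation: [-2.132, 1.57, -2.194]
wrist_force: [0.8, -0.1, -0.4]
width: 0.414
t 36.7 pos [0.5748 0.038  0.1705] toolx [-0.001 -0.001 -1.   ] zhead -3.5 F [ 0.8 -0.1 -0.4] w 0.414 q7 0.05 M [-0.04  0.05 -0.  ]
shift cm [10.89  0.24 -0.12]
twist about x (tool x down => minus world): -0.1
[ 1.22302368 43.68020852]
```

View pics/w20.png

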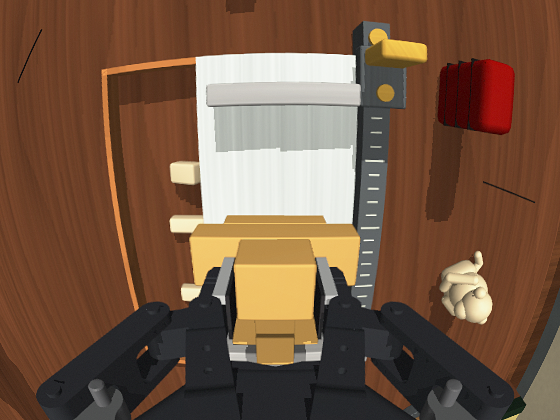

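```bash
python3 -m pendant '[[0,[1,0.3,-0.1],0],[0,[3,0.3,-0.1],0],[0,[5,0.3,-0.1],0],[0,[6.5,0.3,-0.1],0],[0,[7.5,0.3,-0.1],0]]'
python3 -m pendant '[[0,[0,0,0],0],[0,[0,0,0],0],[0,[0,0,0],0],[0,[0,0,0],0],[0,[0,0,0],0]]'
python3 - <<'E'
from plan import *
plan([*cw(0,46),.0616],-3.4);print(wc(ctrl.get_obs()['position']))
f=grab('side');crop(f,220,130,350,230,'p15');f=grab('scene');crop(f,210,170,350,290,'p15b')
E
```

```text
time: 37.17
position: [0.573, 0.0424, 0.0936]
orientation: [-2.87, 1.568, -2.93]
wrist_force: [0.4, 0.6, -1.3]
width: 0.409
time: 37.58
position: [0.575, 0.043, 0.0967]
orientation: [0.334, 1.569, 0.275]
wrist_force: [0.6, 0.2, -0.9]
width: 0.409
t 37.6 pos [0.575  0.043  0.0967] toolx [ 0.002  0.    -1.   ] zhead -3.4 F [ 0.6  0.2 -0.9] w 0.409 q7 0.10 M [-0.03  0.01  0.02]
shift cm [ 3.51 -0.26 -0.11]
twist about x (tool x down => minus world): 0.0
[ 1.08916761 48.61724595]
crop 220 130 5.9
crop 210 170 4.9
```

View pics/p15.png

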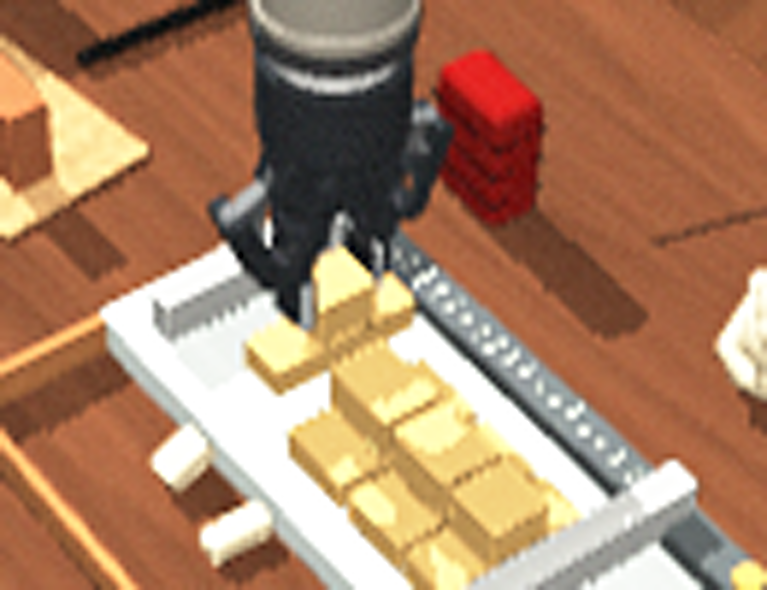

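View pics/p15b.png

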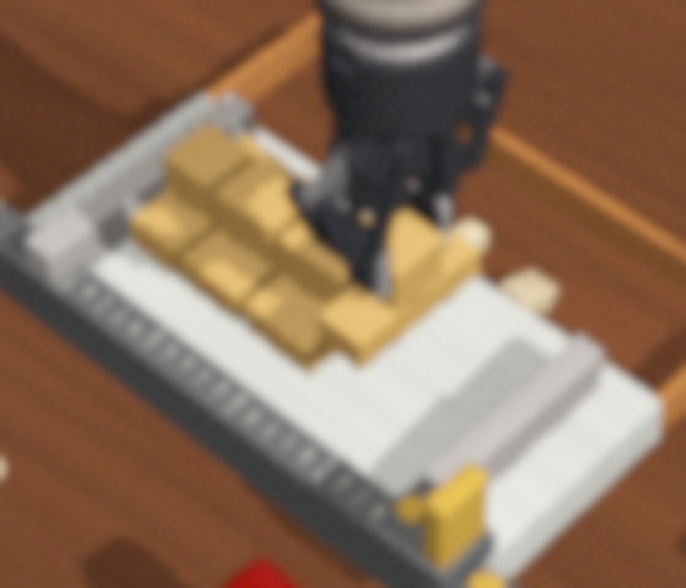

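```bash
python3 -m pendant '[[0,[1,-0.15,-0.1],0],[0,[2,-0.15,-0.1],0],[0,[2.8,-0.15,-0.1],0],[0,[3.1,-0.15,-0.1],0],[0,[3.1,-0.15,-0.1],0]]'
python3 -m pendant '[[0,[0.2,0,0],0],[0,[0.4,0,0],0],[0,[0.4,0,0],0],[0,[0.4,0,0],0],[0,[0.4,0,0],0]]'
python3 - <<'E'
from plan import *
plan([*cw(0,46.5),.0616],-3.4);print(wc(ctrl.get_obs()['position']))
E
```

```text
time: 38.1
position: [0.5722, 0.0413, 0.0633]
orientation: [-2.862, 1.568, -2.92]
wrist_force: [0.5, -0.1, -0.1]
width: 0.411
time: 38.52
position: [0.5735, 0.0414, 0.0616]
orientation: [0.831, 1.57, 0.773]
wrist_force: [-2.4, -0.3, 5.7]
width: 0.416
t 38.5 pos [0.5735 0.0414 0.0616] toolx [ 0.001  0.001 -1.   ] zhead -3.4 F [-2.4 -0.3  5.7] w 0.416 q7 0.14 M [-0.11  0.46 -0.01]
shift cm [ 0.   -0.05  0.03]
twist about x (tool x down => minus world): 0.0
[-0.33021788 46.95871592]
```

```bash
python3 -m pendant '[[0.5,[0,0,0],0],[0.6,[0,0,0],0],[0.9,[0,0,0],0],[0.9,[0,0,0],0],[0.9,[-1,0,0],0]]'
python3 -m pendant '[[1,[-2,0,0],0],[1,[-5,0,0],0],[1,[-8,0,0],0],[1,[-11,0,0],0],[1,[-14,0,0],0]]'
python3 -m pendant '[[1,[0,0,0],0],[1,[0,0,0],0],[1,[0,0,0],0],[1,[0,0,0],0],[1,[0,0,0],0]]'
python3 - <<'E'
from plan import *
plan();f=grab('wrist','w21');crop(f,140,0,480,250,'w21b')
E
```

```text
time: 38.93
position: [0.572, 0.0415, 0.0697]
orientation: [-2.896, 1.568, -2.955]
wrist_force: [-1.1, -0.4, -0.6]
width: 0.9
time: 39.35
position: [0.573, 0.0412, 0.2129]
orientation: [-0.567, 1.571, -0.626]
wrist_force: [1.4, 0.5, 0.3]
width: 1.001
time: 39.77
position: [0.5723, 0.0414, 0.2096]
orientation: [-2.811, 1.568, -2.87]
wrist_force: [0.2, 0.3, -0.1]
width: 1.001
t 39.8 pos [0.5723 0.0414 0.2096] toolx [-0.002 -0.001 -1.   ] zhead -3.4 F [ 0.2  0.3 -0.1] w 1.001 q7 0.01 M [-0.06  0.03 -0.  ]
crop 140 0 2.3
```

View pics/w21b.png

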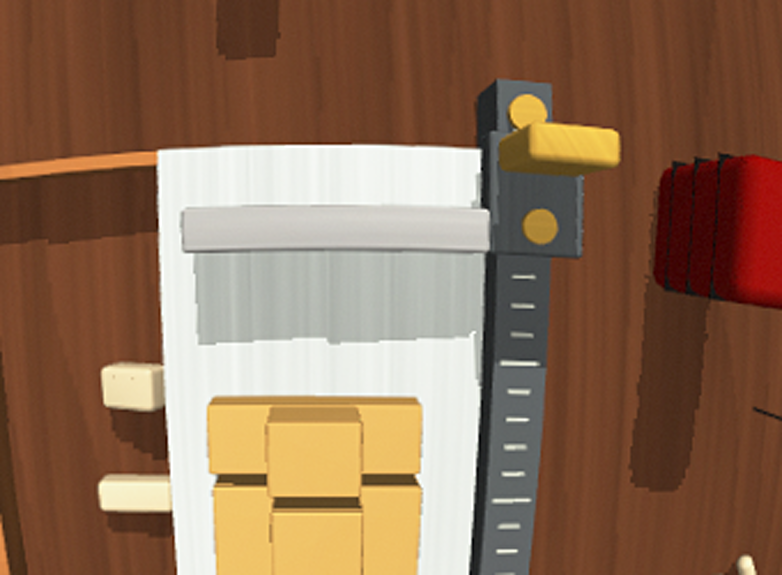

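Run:
```python
from plan import *
f=load('wrist');C=lambda u,v:(u/2.3+140,v/2.3)
for n,(u,v,z) in dict(l1=(528,124,.105),l2=(619,128,.105),l3=(619,167,.105),l4=(530,163,.105),jf1=(183,251,.06),jf2=(489,251,.06),a1=(209,401,.052),a2=(421,404,.052),gap1=(209,473,.052),d1=(214,487,.052),box=(735,165,.088),box2=(660,200,.088)).items():
    w=onz(f,*C(u,v),z);print(n,np.round(w,4),np.round(wc(w),1))
```

```text
l1 [0.65   0.1602 0.105 ] [ 69.  170.1]
l2 [0.683  0.1605 0.105 ] [102.  172.3]
l3 [0.6823 0.1467 0.105 ] [102.1 158.5]
l4 [0.6499 0.1468 0.105 ] [ 69.7 156.7]
jf1 [0.5263 0.1224 0.06  ] [-52.2 125.1]
jf2 [0.6452 0.1163 0.06  ] [ 66.8 126. ]
a1 [0.5304 0.0604 0.052 ] [-44.5  63.4]
a2 [0.6173 0.0541 0.052 ] [42.7 62.3]
gap1 [0.5274 0.0295 0.052 ] [-45.6  32.4]
d1 [0.5289 0.0232 0.052 ] [-43.7  26.2]
box [0.7406 0.153  0.088 ] [159.9 168.2]
box2 [0.7063 0.1369 0.088 ] [126.6 150.2]
```

Run:
```python
from plan import *
plan([*cw(86,192),.078],-3.4);print(cw(86,192))
```

```text
t 39.8 pos [0.5725 0.0414 0.2097] toolx [-0.002 -0.001 -1.   ] zhead -3.4 F [0.5 0.3 0.7] w 1.001 q7 0.01 M [-0.02 -0.01 -0.05]
shift cm [13.14 14.51  8.77]
twist about x (tool x down => minus world): 0.0
[0.66823545 0.1810617 ]
```

```bash
python3 -m pendant '[[0,[0,3,2],0],[0,[0,6.5,4],0],[0,[0,10,6],0],[0,[0,13,8],0],[0,[0,14.6,8.8],0]]' 40
python3 -m pendant '[[0,[2,0,0],0],[0,[5,0,0],0],[0,[8,0,0],0],[0,[9.5,0,0],0],[0,[9.5,0,0],0]]'
python3 - <<'E'
from plan import *
plan([*cw(86,192),.078],-3.4);print(wc(ctrl.get_obs()['position']));f=grab('wrist','w22');f=grab('side');crop(f,230,110,350,200,'p16')
E
```

```text
time: 40.23
position: [0.6709, 0.1875, 0.2091]
orientation: [2.24, 1.57, 2.186]
wrist_force: [-0.5, 0.6, 0.4]
width: 0.299
time: 40.65
position: [0.6665, 0.1815, 0.111]
orientation: [-2.745, 1.562, -2.803]
wrist_force: [-1.2, 0.1, -0.7]
width: -0.002
t 40.6 pos [0.6665 0.1815 0.111 ] toolx [-0.008 -0.003 -1.   ] zhead -3.4 F [-1.2  0.1 -0.7] w -0.002 q7 -0.10 M [-0.03  0.03 -0.  ]
shift cm [ 3.29 -0.02  0.2 ]
twist about x (tool x down => minus world): 0.0
[ 84.25044715 192.33321026]
crop 230 110 6.5
```

View pics/w22.png

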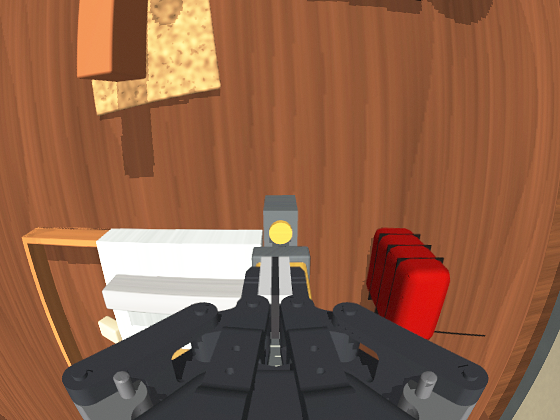

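View pics/p16.png

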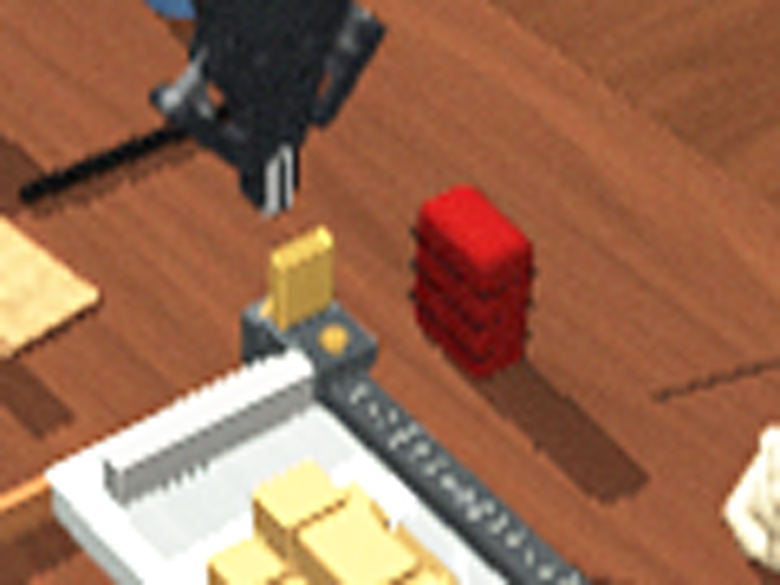

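```bash
python3 -m pendant '[[0,[1,0,0],0],[0,[2,0,0],0],[0,[3,0,0],0],[0,[3.5,0,0],0],[0,[3.5,0,0],0]]'
python3 -m pendant '[[0,[0,0,0],0],[0,[0,0,0],0],[0,[0,0,0],0],[0,[0,0,0],0],[0,[0,0,0],0]]'
python3 - <<'E'
from plan import *
plan([*cw(86,182.5),.078],-3.4);print(wc(ctrl.get_obs()['position']));f=grab('side');crop(f,230,110,350,200,'p17')
E
```

```text
time: 41.17
position: [0.6685, 0.182, 0.0792]
orientation: [-2.836, 1.568, -2.894]
wrist_force: [0.5, -0.6, -0.2]
width: 0.003
time: 41.58
position: [0.6698, 0.1821, 0.0812]
orientation: [0.433, 1.57, 0.374]
wrist_force: [0.2, -0.1, -0.7]
width: 0.0
t 41.6 pos [0.6698 0.1821 0.0812] toolx [ 0.001  0.    -1.   ] zhead -3.4 F [ 0.2 -0.1 -0.7] w 0.000 q7 -0.08 M [-0.03  0.01 -0.02]
shift cm [ 0.32 -1.06 -0.16]
twist about x (tool x down => minus world): 0.0
[ 87.54139194 193.13770359]
crop 230 110 6.5
```

View pics/p17.png

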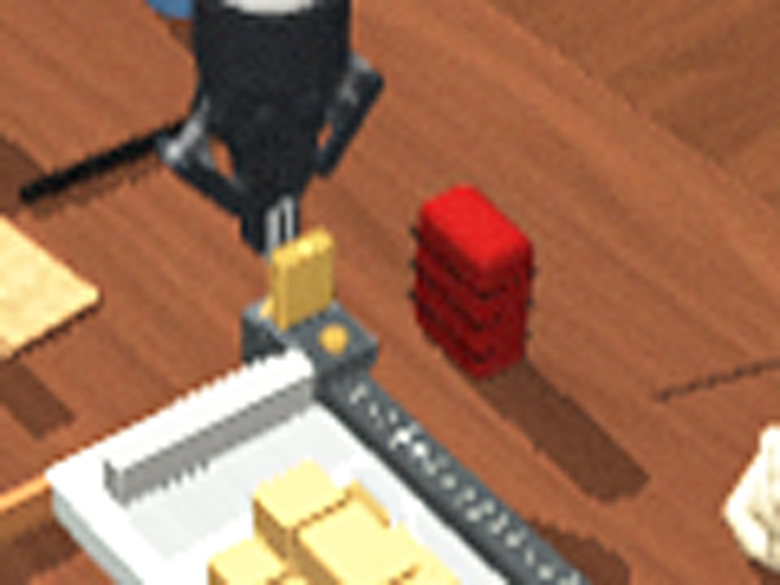

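```bash
python3 -m pendant '[[0,[0,-0.4,0],0],[0,[0,-0.7,0],0],[0,[0,-1,0],0],[0,[0,-1.3,0],0],[0,[0,-1.6,0],0]]'
python3 -m pendant '[[0,[0,-0.4,0],0],[0,[0,-0.8,0],0],[0,[0,-1.2,0],0],[0,[0,-1.6,0],0],[0,[0,-2,0],0]]'
python3 - <<'E'
from plan import *
plan();print(wc(ctrl.get_obs()['position']));f=grab('side');crop(f,230,110,350,200,'p18')
E
```

```text
time: 42.05
position: [0.6688, 0.1665, 0.0809]
orientation: [1.299, 1.57, 1.241]
wrist_force: [-0.7, 1.9, -0.5]
width: 0.0
time: 42.47
position: [0.6676, 0.1457, 0.0809]
orientation: [0.229, 1.57, 0.17]
wrist_force: [2.0, 1.8, -0.1]
width: -0.002
t 42.5 pos [0.6676 0.1457 0.0809] toolx [ 0.  0. -1.] zhead -3.4 F [ 2.   1.8 -0.1] w -0.002 q7 -0.03 M [ 0.39 -0.24 -0.  ]
[ 87.5089873  156.62702285]
crop 230 110 6.5
```

View pics/p18.png

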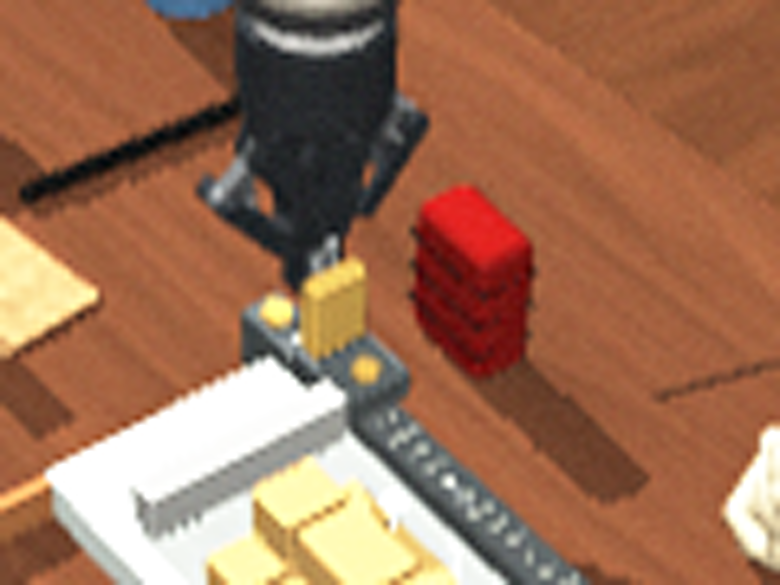

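```bash
python3 -m pendant '[[0,[0,-0.6,0],0],[0,[0,-1.2,0],0],[0,[0,-1.8,0],0],[0,[0,-2.4,0],0],[0,[0,-3,0],0]]'
python3 - <<'E'
from plan import *
plan();print(wc(ctrl.get_obs()['position']));f=grab('side');crop(f,230,110,350,200,'p19')
E
```

```text
time: 42.93
position: [0.6659, 0.1154, 0.0809]
orientation: [-0.109, 1.57, -0.168]
wrist_force: [1.8, 2.5, -1.3]
width: -0.002
t 42.9 pos [0.6659 0.1154 0.0809] toolx [ 0.001 -0.    -1.   ] zhead -3.4 F [ 1.8  2.5 -1.3] w -0.002 q7 0.01 M [ 0.47 -0.42  0.05]
[ 87.59554439 126.28438718]
crop 230 110 6.5
```

View pics/p19.png

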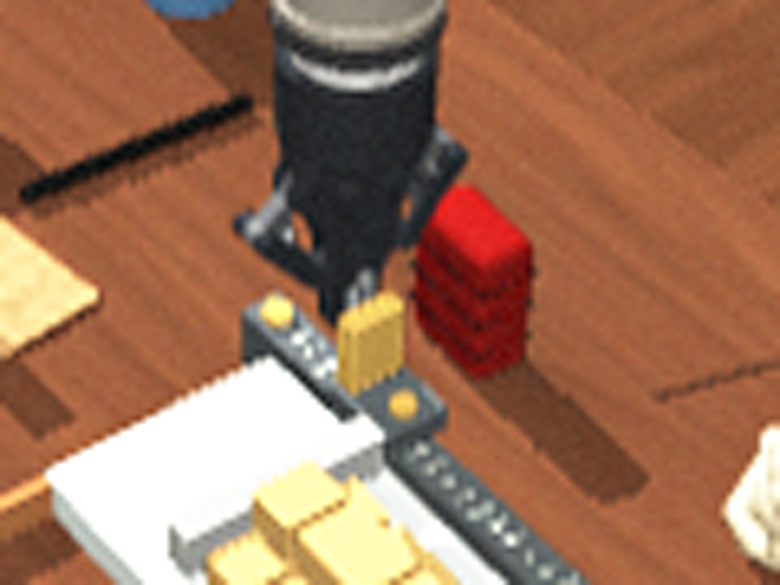

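```bash
python3 -m pendant '[[0,[0,-0.2,0],0],[0,[0,-0.4,0],0],[0,[0,-0.6,0],0],[0,[0,-0.8,0],0],[0,[0,-1,0],0]]'
python3 - <<'E'
from plan import *
plan();print(wc(ctrl.get_obs()['position']));f=grab('wrist','w23')
E
```

```text
time: 43.4
position: [0.6652, 0.1065, 0.0809]
orientation: [1.354, 1.57, 1.296]
wrist_force: [1.2, 2.0, 1.5]
width: -0.0
t 43.4 pos [0.6652 0.1065 0.0809] toolx [ 0.  0. -1.] zhead -3.3 F [1.2 2.  1.5] w -0.000 q7 0.03 M [ 0.51 -0.17  0.04]
[ 87.39451289 117.41968357]
```

View pics/w23.png

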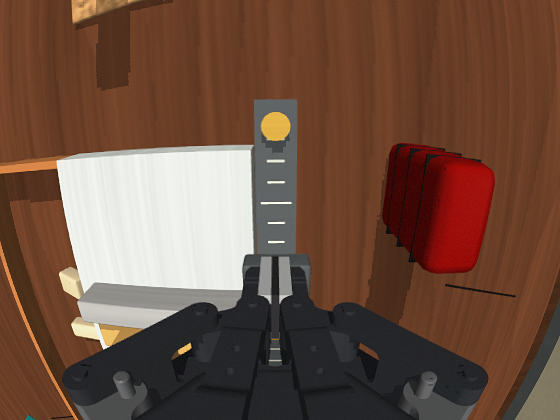

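```bash
python3 -m pendant '[[0,[0,-0.15,0],0],[0,[0,-0.3,0],0],[0,[0,-0.45,0],0],[0,[0,-0.6,0],0],[0,[0,-0.75,0],0]]'
python3 - <<'E'
from plan import *
plan();print(wc(ctrl.get_obs()['position']));f=grab('side');crop(f,230,130,350,220,'p20')
E
```

```text
time: 43.87
position: [0.6648, 0.0989, 0.0809]
orientation: [1.07, 1.57, 1.012]
wrist_force: [1.6, 3.4, 2.4]
width: 0.0
t 43.9 pos [0.6648 0.0989 0.0809] toolx [ 0.  0. -1.] zhead -3.3 F [1.6 3.4 2.4] w 0.000 q7 0.04 M [ 0.59 -0.18 -0.02]
[ 87.43684012 109.77552709]
crop 230 130 6.5
```

View pics/p20.png

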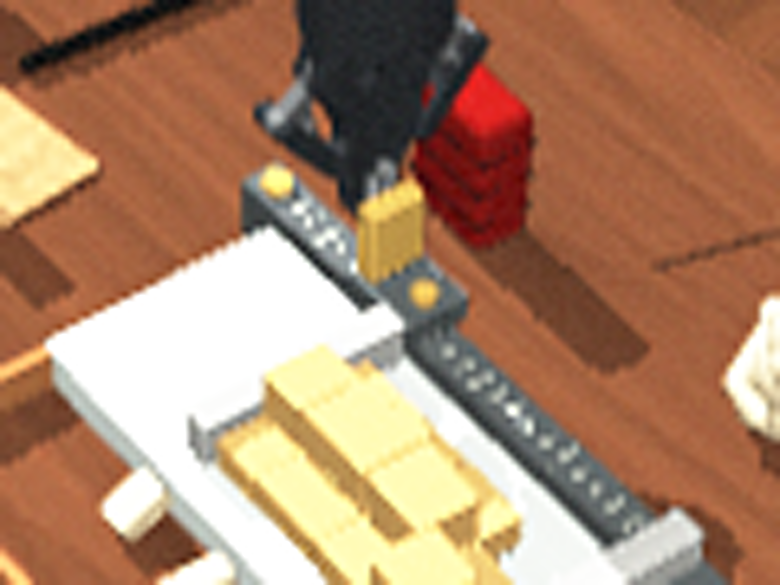

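```bash
python3 -m pendant '[[0,[0,-0.1,0],0],[0,[0,-0.2,0],0],[0,[0,-0.3,0],0],[0,[0,-0.4,0],0],[0,[0,-0.4,0],0]]'
python3 - <<'E'
from plan import *
plan();print(wc(ctrl.get_obs()['position']));f=grab('side');crop(f,230,130,350,220,'p21');f=grab('scene');crop(f,200,165,340,285,'p21b')
E
```

```text
time: 44.33
position: [0.6646, 0.0946, 0.0809]
orientation: [0.183, 1.571, 0.124]
wrist_force: [2.0, 3.3, 2.5]
width: -0.001
t 44.3 pos [0.6646 0.0946 0.0809] toolx [ 0.  0. -1.] zhead -3.4 F [2.  3.3 2.5] w -0.001 q7 0.04 M [ 0.68 -0.21  0.03]
[ 87.46484152 105.447721  ]
crop 230 130 6.5
crop 200 165 4.9
```

View pics/p21.png

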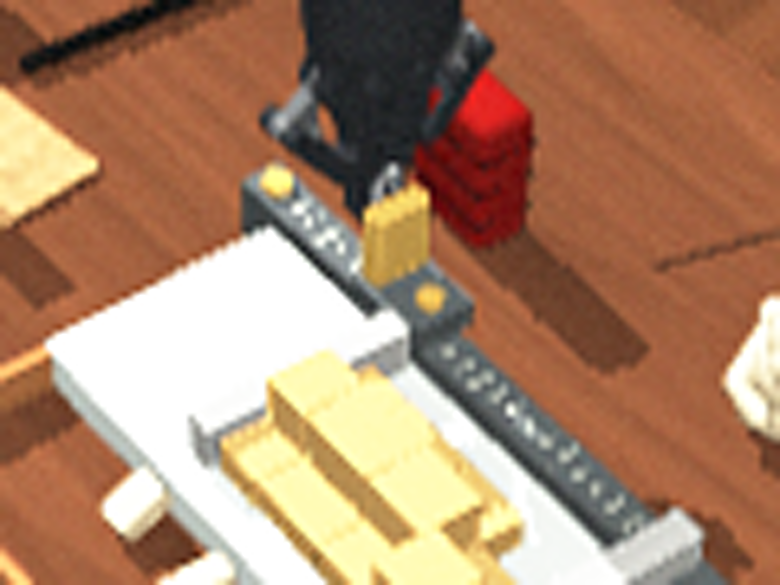

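View pics/p21b.png

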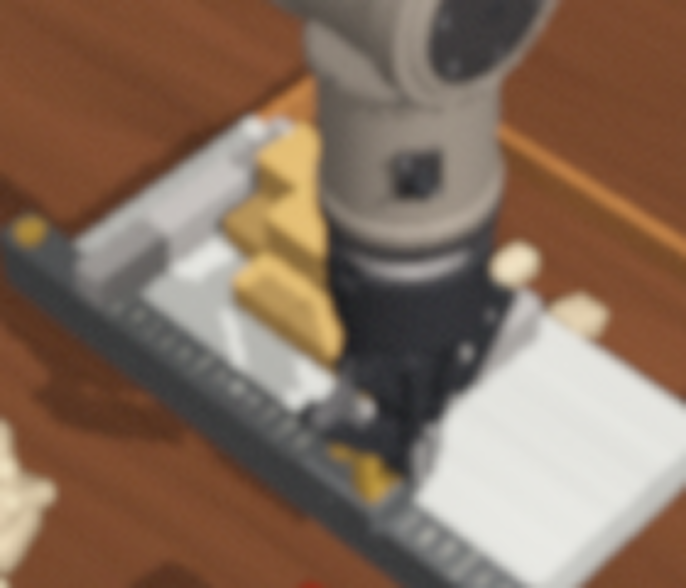

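Run:
```python
from plan import *
f=load('side');crop(f,260,160,380,250,'p22')
```

```text
crop 260 160 6.5
```

View pics/p22.png

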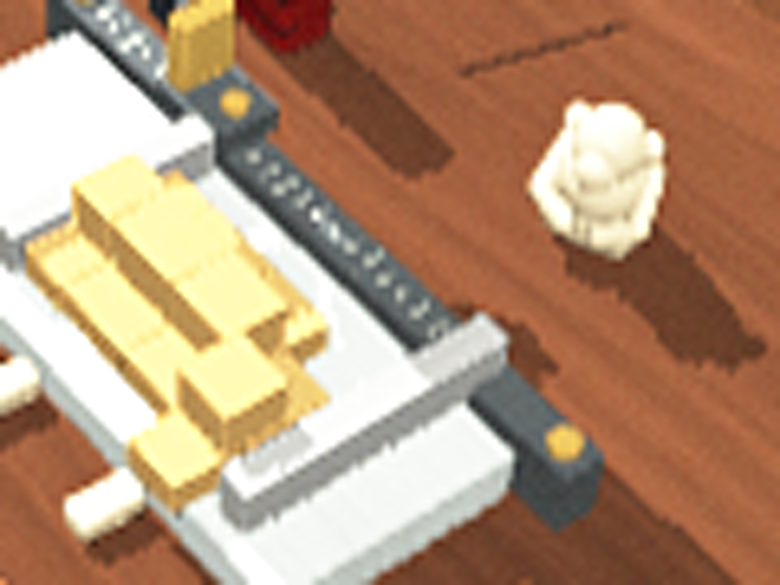

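The side and scene views now show foot b (side px ~(295,222)) pushed about 3 cm forward and out of the row. That must be the announced knock. I'll stop pushing, retreat, and measure it.

```bash
python3 -m pendant '[[0,[0,0.5,0],0],[0,[0,1.2,0],0],[0,[-3,1.2,0],0],[0,[-7,1.2,0],0],[0,[-11,1.2,0],0]]'
python3 - <<'E'
from plan import *
plan([*cw(-20,-95),.22],-3.4)
E
```

```text
time: 44.85
position: [0.6635, 0.1064, 0.1903]
orientation: [-2.602, 1.566, -2.661]
wrist_force: [1.8, 0.6, -0.0]
width: -0.001
t 44.9 pos [0.6635 0.1064 0.1903] toolx [-0.005 -0.002 -1.   ] zhead -3.4 F [ 1.8  0.6 -0. ] w -0.001 q7 -0.03 M [ 0.06 -0.05  0.06]
shift cm [ -2.87 -21.22 -10.59]
twist about x (tool x down => minus world): 0.0
```

```bash
python3 -m pendant '[[1,[-2,-4,-2],0],[1,[-2.5,-8,-4],0],[1,[-2.5,-12,-6],0],[1,[-2.5,-16,-8],0],[1,[-2.5,-20,-10.5],0]]'
python3 -m pendant '[[1,[0,-1,0],0],[1,[0,-1,0],0],[1,[0,-1,0],0],[1,[0,-1,0],0],[1,[0,-1,0],0]]'
python3 - <<'E'
from plan import *
plan();f=grab('wrist','w24');crop(f,180,60,380,270,'w24b')
E
```

```text
time: 45.27
position: [0.5593, -0.0706, 0.2156]
orientation: [-2.255, 1.57, -2.314]
wrist_force: [-0.2, -1.3, 0.2]
width: 0.709
time: 45.68
position: [0.5608, -0.0768, 0.2154]
orientation: [3.112, 1.57, 3.056]
wrist_force: [0.3, 0.5, -0.3]
width: 0.998
t 45.7 pos [ 0.5608 -0.0768  0.2154] toolx [-0.001  0.    -1.   ] zhead -3.2 F [ 0.3  0.5 -0.3] w 0.998 q7 0.22 M [-0.01 -0.02  0.  ]
crop 180 60 2.8
```

View pics/w24.png

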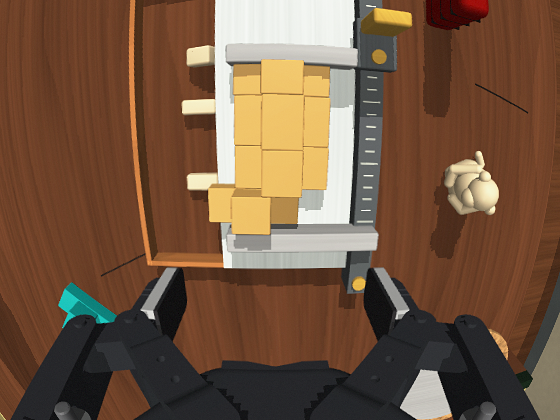

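View pics/w24b.png

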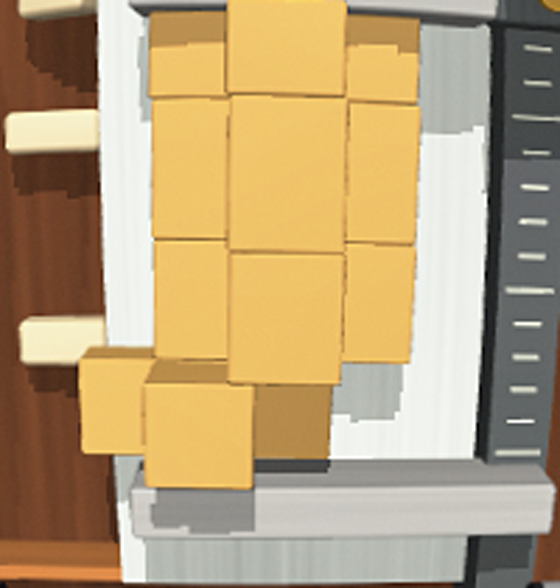

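Run:
```python
from plan import *
f=load('wrist');c=(180,60,2.8)
rep(f,[(145,382),(252,384),(252,487),(149,488)],.082,c)
for n,u,v,z in [('b1',145,382,.082),('b2',252,384,.082),('b3',252,487,.082),('b4',149,488,.082),('baseL',80,359,.052),('baseL2',84,452,.052),('bR2',330,459,.052),('cbot',230,383,.082),('cbotR',340,383,.082),('cbaseL',156,360,.052),('cbaseR',410,362,.052),('jaw',140,487,.062),('jawR',552,482,.062),('jfoot',140,462,.03),('jfootr',470,461,.03),('a1',150,95,.052),('mj',497,18,.06)]:
    print(n,np.round(wc(onz(f,u/c[2]+c[0],v/c[2]+c[1],z)),1))
```

```text
[ 0.5374 -0.0919] L [33.8 34.9 33.9 36.1] ang [ -4.4 -93.5 177.6  86.5]
b1 [-45.3 -70.2]
b2 [-11.5 -70.8]
b3 [ -11.5 -105.7]
b4 [ -45.4 -106.3]
baseL [-72.2 -70.2]
baseL2 [ -72.8 -104.9]
bR2 [  16.  -107.1]
cbot [-18.4 -70.5]
cbotR [ 16.2 -70.3]
cbaseL [-45.3 -70.7]
cbaseR [ 43.2 -71. ]
jaw [ -51.3 -114.2]
jawR [  96.5 -112.4]
jfoot [ -55.6 -116.9]
jfootr [  72.8 -116.3]
a1 [-45.7  20.2]
mj [67.6 47.9]
```

Run:
```python
from plan import *
plan([*cw(-28,-91),.0615],-4)
```

```text
t 45.7 pos [ 0.5608 -0.077   0.2154] toolx [-0.001 -0.    -1.   ] zhead -3.2 F [-0.7  0.  -0.2] w 0.998 q7 0.22 M [-0.02  0.06  0.01]
shift cm [15.39 -1.89 -2.2 ]
twist about x (tool x down => minus world): 0.8
```

```bash
python3 -m pendant '[[1,[2,-1.9,-2.2],0.6],[1,[5,-1.9,-2.2],0.6],[1,[8,-1.9,-2.2],0.6],[1,[10,-1.9,-2.2],0.6],[1,[11,-1.9,-2.2],0.6]]'
python3 -m pendant '[[1,[0,0,0],0],[1,[0,0,0],0],[1,[0,0,0],0],[1,[0,0,0],0],[1,[0,0,0],0]]'
python3 - <<'E'
from plan import *
plan([*cw(-28,-91),.0615],-4);print(wc(ctrl.get_obs()['position']));f=grab('wrist','w25')
E
```

```text
time: 46.15
position: [0.5359, -0.0951, 0.103]
orientation: [-3.087, 1.567, 3.129]
wrist_force: [0.8, 0.8, 0.2]
width: 0.999
time: 46.57
position: [0.5381, -0.0964, 0.107]
orientation: [0.146, 1.569, 0.077]
wrist_force: [0.3, -0.4, -0.7]
width: 1.001
t 46.6 pos [ 0.5381 -0.0964  0.107 ] toolx [ 0.002  0.    -1.   ] zhead -3.9 F [ 0.3 -0.4 -0.7] w 1.001 q7 0.34 M [-0.02  0.06  0.01]
shift cm [ 4.55  0.16 -0.07]
twist about x (tool x down => minus world): 0.1
[-27.46543993 -92.65180815]
```

View pics/w25.png

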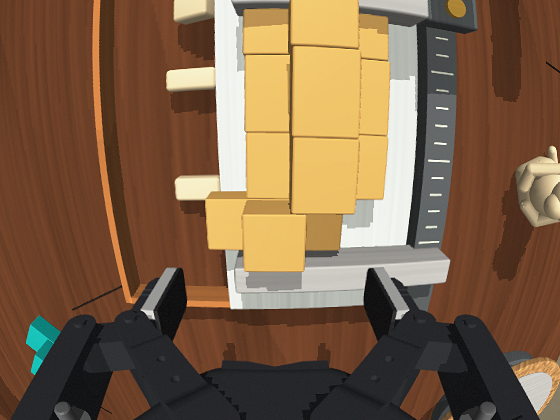

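```bash
python3 -m pendant '[[1,[1,0.1,0],0],[1,[2,0.1,0],0],[1,[3,0.1,0],0],[1,[4,0.1,0],0],[1,[4.3,0.1,0],0]]'
python3 -m pendant '[[1,[0,0,0],0],[0.7,[0,0,0],0],[0.5,[0,0,0],0],[0.4,[0,0,0],0],[0,[0,0,0],0]]' 30
python3 -m pendant '[[0,[0,0,0],0],[0,[0,0,0],0],[0,[0,0,0],0],[0,[0,0,0],0],[0,[0,0,0],0]]'
python3 - <<'E'
from plan import *
plan([*cw(1,-93),.0615],-3.4);print(wc(ctrl.get_obs()['position']));f=grab('wrist','w26')
E
```

```text
time: 47.03
position: [0.5358, -0.0952, 0.0605]
orientation: [-3.092, 1.567, 3.122]
wrist_force: [0.5, -1.0, -0.3]
width: 0.997
time: 47.45
position: [0.5376, -0.0954, 0.0632]
orientation: [0.153, 1.57, 0.084]
wrist_force: [-0.6, -0.4, -0.3]
width: 0.451
time: 47.87
position: [0.5378, -0.0956, 0.0633]
orientation: [0.019, 1.57, -0.05]
wrist_force: [-0.5, -0.9, 5.8]
width: 0.413
t 47.9 pos [ 0.5378 -0.0956  0.0633] toolx [ 0.001 -0.    -1.   ] zhead -4.0 F [-0.5 -0.9  5.8] w 0.413 q7 0.39 M [-0.06  0.15 -0.05]
shift cm [ 0.18 -0.08  2.88]
twist about x (tool x down => minus world): -0.6
[-27.83082014 -91.8894016 ]
```

View pics/w26.png

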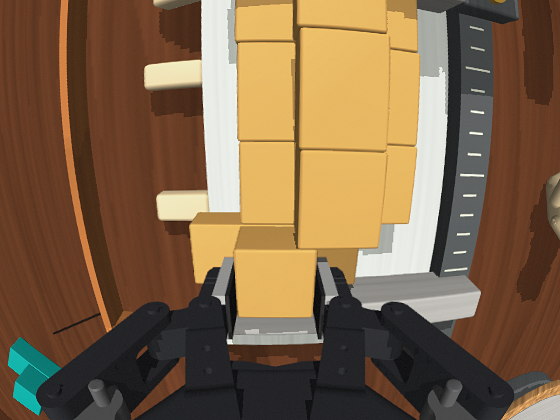

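```bash
python3 -m pendant '[[0,[-0.2,-0.3,0],0],[0,[-0.2,-0.4,0.3],-0.3],[0,[-0.2,-0.4,0.9],-0.6],[0,[-0.2,-0.4,1.5],-0.6],[0,[-0.2,-0.4,2.1],-0.6]]'
python3 -m pendant '[[0,[0,0,0.5],0],[0,[0,0,0.8],0],[0,[0,0,0.8],0],[0,[0.1,0,0.8],0],[0,[0.2,0,0.8],0]]'
python3 - <<'E'
from plan import *
plan([*cw(1,-95.5),.0615],-3.4);print(wc(ctrl.get_obs()['position']));f=grab('wrist','w27')
E
```

```text
time: 48.33
position: [0.5586, -0.1007, 0.0646]
orientation: [2.301, 1.571, 2.243]
wrist_force: [0.8, -0.3, -0.3]
width: 0.414
time: 48.75
position: [0.5659, -0.1014, 0.0633]
orientation: [1.676, 1.57, 1.617]
wrist_force: [-4.2, 1.2, 17.2]
width: 0.412
t 48.8 pos [ 0.5659 -0.1014  0.0633] toolx [-0.  0. -1.] zhead -3.4 F [-4.2  1.2 17.2] w 0.412 q7 0.40 M [0.33 0.93 0.03]
shift cm [0.18 0.05 0.04]
twist about x (tool x down => minus world): 0.0
[  0.55382052 -95.98738726]
```

View pics/w27.png

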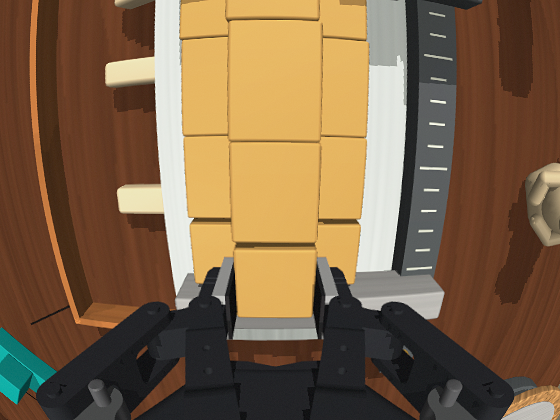

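```bash
python3 -m pendant '[[0,[-0.1,0,0],0],[0.5,[-0.1,0,0],0],[0.8,[-0.1,0,0],0],[0.9,[-0.1,0,0],0],[0.9,[-0.1,0,0],0]]'
python3 -m pendant '[[1,[-3,0,0],0],[1,[-6,0,0],0],[1,[-10,0,0],0],[1,[-14,0,0],0],[1,[-15,0,0],0]]'
python3 -m pendant '[[1,[0,3,0],0],[1,[0,3,0],0],[1,[0,3,0],0],[1,[0,3,0],0],[1,[0,3,0],0]]'
python3 - <<'E'
from plan import *
plan([*cw(87,140),.22],-3.4);f=grab('wrist','w28')
E
```

```text
time: 49.22
position: [0.5658, -0.1013, 0.0637]
orientation: [2.987, 1.571, 2.928]
wrist_force: [0.3, 0.5, -0.6]
width: 0.892
time: 49.63
position: [0.5687, -0.1026, 0.2197]
orientation: [0.025, 1.562, -0.034]
wrist_force: [1.1, -1.0, 0.5]
width: 1.002
time: 50.05
position: [0.5672, -0.0722, 0.2132]
orientation: [-2.638, 1.57, -2.698]
wrist_force: [-0.2, 0.1, 0.4]
width: 0.997
t 50.0 pos [ 0.5672 -0.0722  0.2132] toolx [-0.001 -0.    -1.   ] zhead -3.4 F [-0.2  0.1  0.4] w 0.997 q7 0.21 M [-0.    0.01 -0.07]
shift cm [-0.7  20.68  8.69]
twist about x (tool x down => minus world): -0.0
```

View pics/w28.png

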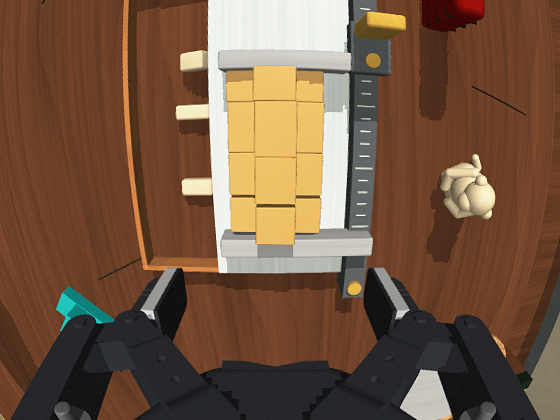

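```bash
python3 -m pendant '[[0,[-0.5,4,2],0],[0,[-0.5,8,4],0],[0,[-0.5,12,6],0],[0,[-0.5,16,8],0],[0,[-0.5,18.6,8.7],0]]' 40
python3 -m pendant '[[0,[3,0,0],0],[0,[6,0,0],0],[0,[8,0,0],0],[0,[9,0,0],0],[0,[9,0,0],0]]'
python3 - <<'E'
from plan import *
plan([*cw(87,118),.081],-3.4);print(wc(ctrl.get_obs()['position']))
E
```

```text
time: 50.52
position: [0.6668, 0.1101, 0.2184]
orientation: [-1.004, 1.57, -1.064]
wrist_force: [-0.1, 0.6, 0.4]
width: 0.299
time: 50.93
position: [0.6637, 0.1082, 0.1259]
orientation: [-2.736, 1.566, -2.796]
wrist_force: [-0.9, -0.5, -0.3]
width: 0.002
t 50.9 pos [0.6637 0.1082 0.1259] toolx [-0.005 -0.002 -1.   ] zhead -3.4 F [-0.9 -0.5 -0.3] w 0.002 q7 0.00 M [-0.01  0.01 -0.03]
shift cm [ 4.49 -0.09  0.14]
twist about x (tool x down => minus world): -0.0
[ 85.8393588  118.99972328]
```

```bash
python3 -m pendant '[[0,[1,0,0],0],[0,[2,0,0],0],[0,[3,0,0],0],[0,[4,0,0],0],[0,[4.6,0,0],0]]'
python3 -m pendant '[[0,[0,0,0],0],[0,[0,0,0],0],[0,[0,0,0],0],[0,[0,-0.2,0],0],[0,[0,-0.5,0],0]]'
python3 - <<'E'
from plan import *
plan();print(wc(ctrl.get_obs()['position']))
E
python3 -m pendant '[[0,[0,-0.2,0],0],[0,[0,-0.4,0],0],[0,[0,-0.6,0],0],[0,[0,-0.8,0],0],[0,[0,-0.9,0],0]]'
python3 - <<'E'
from plan import *
plan();print(wc(ctrl.get_obs()['position']));f=grab('side');crop(f,240,135,370,245,'p23')
E
```

```text
time: 51.35
position: [0.6649, 0.1093, 0.0815]
orientation: [-3.091, 1.57, 3.134]
wrist_force: [0.1, 0.3, -0.6]
width: -0.003
time: 51.77
position: [0.6655, 0.1046, 0.0833]
orientation: [0.494, 1.57, 0.436]
wrist_force: [-0.5, 0.2, 1.1]
width: 0.001
t 51.8 pos [0.6655 0.1046 0.0833] toolx [ 0.001  0.    -1.   ] zhead -3.3 F [-0.5  0.2  1.1] w 0.001 q7 0.03 M [ 0.01 -0.04 -0.02]
[ 87.8015812 115.4747003]
time: 52.18
position: [0.6646, 0.0947, 0.0829]
orientation: [-1.216, 1.571, -1.275]
wrist_force: [0.3, -0.2, 0.5]
width: 0.003
t 52.2 pos [0.6646 0.0947 0.0829] toolx [ 0. -0. -1.] zhead -3.4 F [ 0.3 -0.2  0.5] w 0.003 q7 0.05 M [-0.05 -0.05 -0.01]
[ 87.46544257 105.59995908]
crop 240 135 5.3
```

View pics/p23.png

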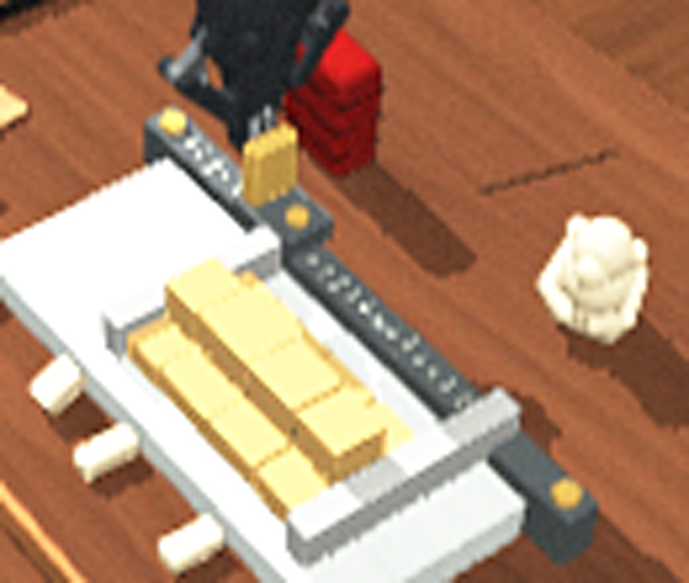

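```bash
python3 -m pendant '[[0,[0,-0.1,0],0],[0,[0,-0.2,0],0],[0,[0,-0.3,0],0],[0,[0,-0.4,0],0],[0,[0,-0.5,0],0]]'
python3 - <<'E'
from plan import *
plan();print(wc(ctrl.get_obs()['position']))
E
python3 -m pendant '[[0,[0,-0.1,0],0],[0,[0,-0.15,0],0],[0,[0,-0.2,0],0],[0,[0,-0.2,0],0],[0,[0,-0.2,0],0]]'
python3 - <<'E'
from plan import *
plan();print(wc(ctrl.get_obs()['position']));f=grab('side');crop(f,240,135,370,245,'p24')
E
```

```text
time: 52.65
position: [0.6644, 0.0912, 0.0828]
orientation: [1.485, 1.57, 1.427]
wrist_force: [0.0, 3.7, -0.3]
width: -0.003
t 52.6 pos [0.6644 0.0912 0.0828] toolx [ 0.     0.001 -1.   ] zhead -3.3 F [ 0.   3.7 -0.3] w -0.003 q7 0.05 M [ 0.79 -0.09  0.07]
[ 87.46066637 102.03623273]
time: 53.07
position: [0.6643, 0.0886, 0.0828]
orientation: [1.294, 1.57, 1.236]
wrist_force: [0.4, 4.4, -0.7]
width: 0.001
t 53.1 pos [0.6643 0.0886 0.0828] toolx [ 0.  0. -1.] zhead -3.3 F [ 0.4  4.4 -0.7] w 0.001 q7 0.06 M [ 1.01 -0.13  0.  ]
[87.51490491 99.5012225 ]
crop 240 135 5.3
```

View pics/p24.png

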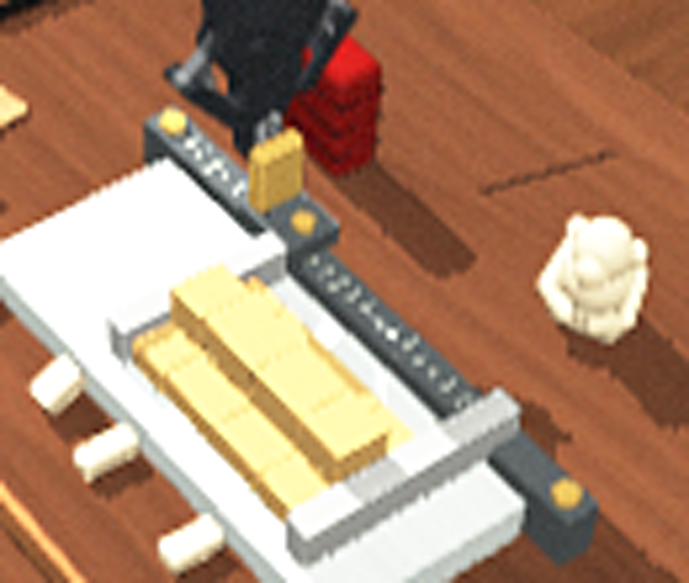

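```bash
python3 -m pendant '[[0,[0,-0.05,0],0],[0,[0,-0.1,0],0],[0,[0,-0.15,0],0],[0,[0,-0.15,0],0],[0,[0,-0.15,0],0]]'
python3 - <<'E'
from plan import *
plan();print(wc(ctrl.get_obs()['position']));f=grab('side');crop(f,240,135,370,245,'p25')
E
```

```text
time: 53.53
position: [0.6642, 0.0881, 0.0828]
orientation: [1.486, 1.569, 1.428]
wrist_force: [1.3, 6.9, -0.5]
width: 0.001
t 53.5 pos [0.6642 0.0881 0.0828] toolx [ 0.     0.001 -1.   ] zhead -3.3 F [ 1.3  6.9 -0.5] w 0.001 q7 0.06 M [ 1.37 -0.13  0.01]
[87.48015803 98.9216176 ]
crop 240 135 5.3
```

View pics/p25.png

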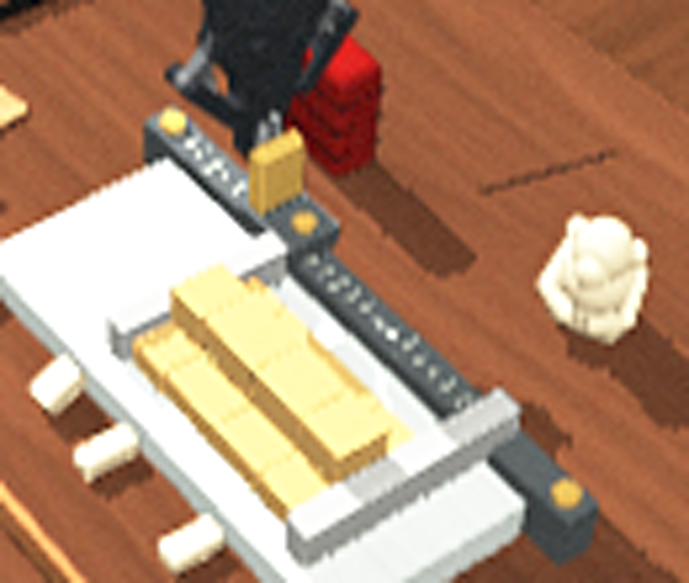

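Run:
```python
from plan import *
f=grab('scene');crop(f,195,165,315,255,'p26');plan()
```

```text
crop 195 165 6.5
t 53.6 pos [0.6642 0.0881 0.0828] toolx [ 0.     0.001 -1.   ] zhead -3.3 F [ 0.5  7.2 -0.2] w 0.004 q7 0.06 M [ 1.35 -0.12  0.  ]
```

View pics/p26.png

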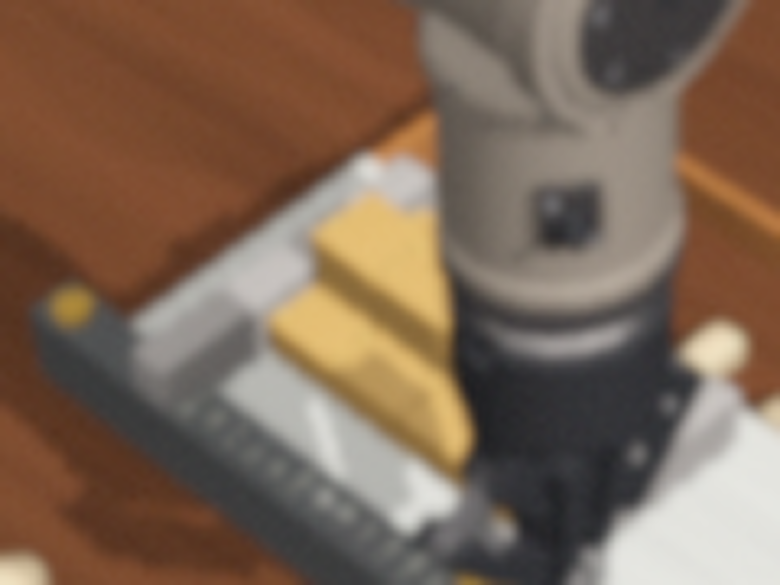

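```bash
python3 -m pendant '[[0,[0,0,0],0],[0,[0,0,0],0],[0,[0,0,0],0],[0,[0,0,0],0],[0,[0,0,0],0]]'
python3 -m pendant '[[0,[0,0.2,0],0],[0,[0,0.7,0],0],[0,[0,1.2,0],0],[0,[-4,1.5,0],0],[0,[-8,1.5,0],0]]'
python3 -m pendant '[[0,[-2,-4,-2],0],[0,[-4,-8,-4],0],[0,[-5,-12,-6],0],[0,[-5,-16,-8],0],[0,[-5,-20,-8.7],0]]'
python3 -m pendant '[[0,[0,0,0],0],[0,[0,0,0],0],[0,[0,0,0],0],[0,[0,0,0],0],[0,[0,0,0],0]]'
python3 - <<'E'
from plan import *
plan();f=grab('wrist','w29');crop(f,180,20,400,280,'w29b')
E
```

```text
time: 54.05
position: [0.6642, 0.0881, 0.0828]
orientation: [1.415, 1.569, 1.358]
wrist_force: [1.1, 6.8, -0.6]
width: 0.0
time: 54.47
position: [0.6627, 0.1019, 0.1609]
orientation: [-2.699, 1.564, -2.757]
wrist_force: [0.9, -0.1, 0.4]
width: 0.001
time: 54.88
position: [0.5711, -0.076, 0.2133]
orientation: [0.263, 1.57, 0.205]
wrist_force: [-0.0, 0.1, -1.5]
width: 0.003
time: 55.3
position: [0.5732, -0.0729, 0.2119]
orientation: [-2.961, 1.57, -3.017]
wrist_force: [0.2, 1.0, -0.0]
width: 0.003
t 55.3 pos [ 0.5732 -0.0729  0.2119] toolx [-0.001 -0.    -1.   ] zhead -3.2 F [ 0.2  1.  -0. ] w 0.003 q7 0.22 M [-0.03  0.05  0.05]
crop 180 20 2.2
```

View pics/w29b.png

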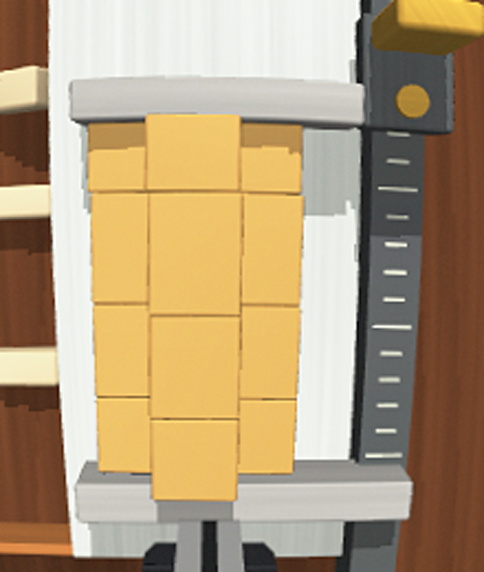

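Run:
```python
from plan import *
f=load('wrist');c=(180,20,2.2);g=lambda u,v,z:np.round(wc(onz(f,u/c[2]+c[0],v/c[2]+c[1],z)),1)
for n,u,v,z in [('mjL face top',74,121,.06),('mjR face top',362,127,.06),('mj back L',72,80,.06),('mj back R',362,86,.06),('ribA top',146,114,.082),('ribA topR',240,115,.082),('A/D L',90,192,.052),('A/D R',300,194,.052),('D/C L',95,303,.052),('D/C R',299,305,.052),('C/B L',98,397,.052),('C/B R',296,400,.052),('B L',100,471,.052),('B R',294,474,.052),('ribB L',153,498,.082),('ribB R',237,500,.082),('fj top L',78,487,.062),('fj top R',411,484,.062)]: print(n,g(u,v,z))
im=f['image'];
f2=grab('scene');crop(f2,195,160,375,300,'p27');f3=grab('side');crop(f3,120,110,390,270,'p28')
```

```text
mjL face top [-50.   42.4]
mjR face top [67.  40.7]
mj back L [-50.8  59.8]
mj back R [66.9 58. ]
ribA top [-18.7  41.9]
ribA topR [16.2 41.4]
A/D L [-44.9  12.6]
A/D R [42.8 11.7]
D/C L [-43.9 -35. ]
D/C R [ 43.4 -35.7]
C/B L [-44.1 -77. ]
C/B R [ 43.6 -78.2]
B L [ -44.8 -112.4]
B R [  44.2 -113.6]
ribB L [ -18.2 -112.1]
ribB R [  16.9 -112.8]
fj top L [ -53.7 -116.2]
fj top R [  97.4 -114.8]
crop 195 160 4.2
crop 120 110 2.9
```

View pics/p27.png

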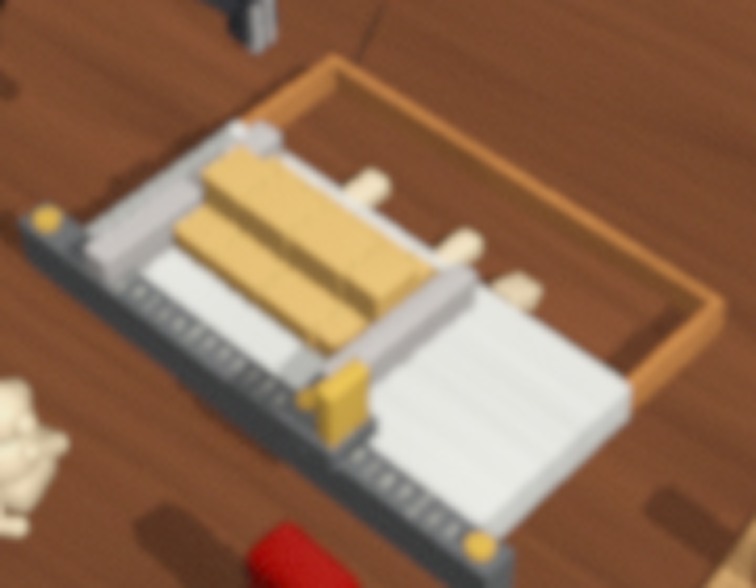

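View pics/p28.png

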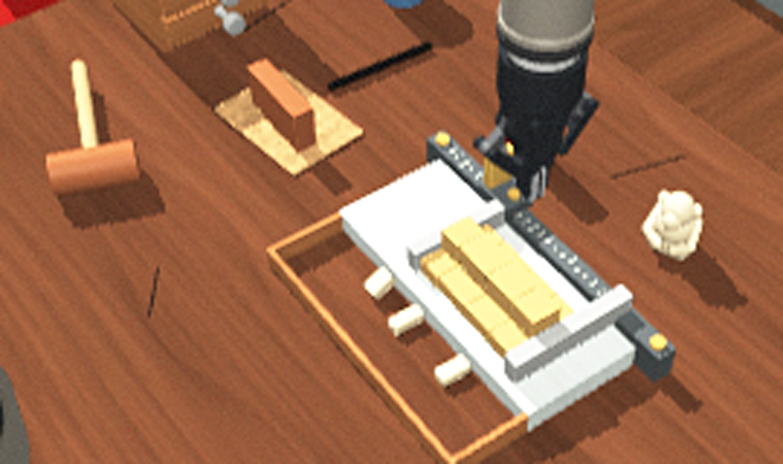

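Run:
```python
from plan import *
f=load('wrist');crop(f,205,215,385,265,'w29c')
for x,y,z in [(-40,-115,.062),(-40,-115,.052),(-40,-115,.03),(40,-115,.062),(40,-115,.052),(60,-115,.03),(60,-115,.062),(-18,-115,.082)]:
    u,v=proj(f,[*cw(x,y),z]);print((x,y,z),round((u-205)*4.3),round((v-215)*4.3))
```

```text
crop 205 215 4.3
(-40, -115, 0.062) 103 109
(-40, -115, 0.052) 109 92
(-40, -115, 0.03) 120 58
(40, -115, 0.062) 453 111
(40, -115, 0.052) 449 94
(60, -115, 0.03) 520 59
(60, -115, 0.062) 540 110
(-18, -115, 0.082) 193 147
```

View pics/w29c.png

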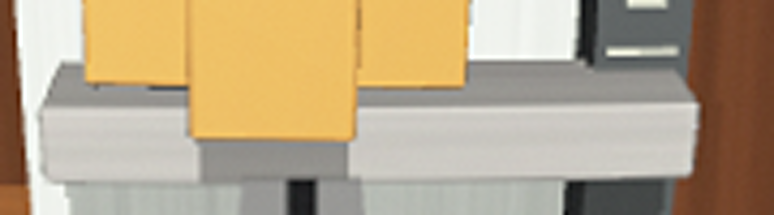

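Run:
```python
from plan import *
f=load('wrist');crop(f,120,30,240,220,'w29d')
s=load('scene');crop(s,260,190,345,245,'p27c')
```

```text
crop 120 30 3.1
crop 260 190 9.2
```

View pics/w29d.png

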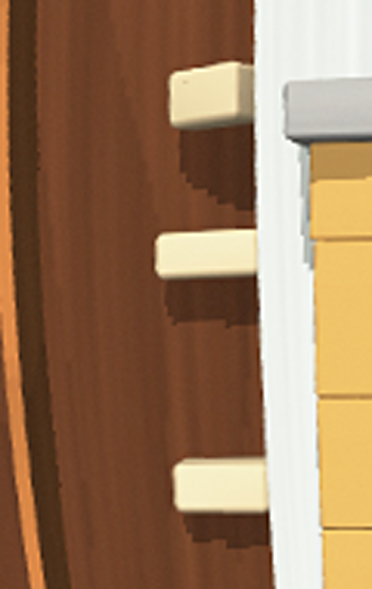

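View pics/p27c.png

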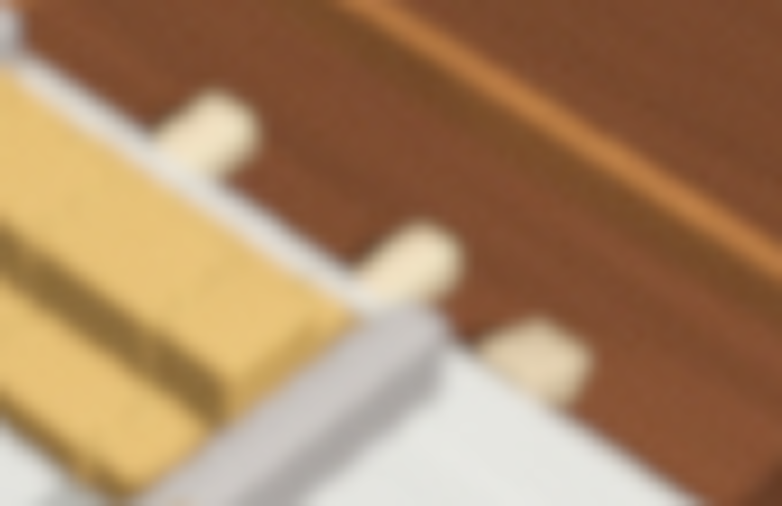

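Run:
```python
from station import ctrl
print(ctrl.get_obs()['time']); ctrl.job_done()
```

```text
55.45
the job is handed in; nothing more can be done
```

The job is handed in at 55 s of robot time. No verdict comes back, so what follows rests on my own last checks.

**What I did**
- **Chips:** I wiped the three chips that were there off the bed with the scraper, in two strokes. No finger went near them.
- **Scraper:** It stands back on the cork mat.
- **Feet:** All four were there. I placed them in one row from the fixed jaw: b, c, d, a.
- **Knocked foot:** Foot b turned up about 28 mm forward, out of the row, while I was closing the jaw. I backed off, put it back on the line x = 0, and closed the jaw again.
- **Jaw:** I pushed the brass lug until it stopped moving at about 7 N. Of that, about 2 N is the carriage's own friction.

**Last checks**
- **Row:** In the wrist view the row is within about 2 mm of x = 0.
- **Jaws closed:** The two faces measure 156 mm apart near the rear of the feet, which matches the feet's total width. At x = 0 they measure about 157 mm.
- **Jaw angle:** The row and moving jaw stand about 0.01 to 0.02 rad off the fixed jaw. This leaves an apparent 1 mm gap at b's centre, within the 3 mm allowed.
- **Chips and bystanders:** All three chips lie in the tray below the bed's edge; one may be leaning on its wall. The scraper stands on the mat. The monkey, lacquer box, mallet and the one stick in the last views look untouched; the stick near foot a was last seen in place when I fetched that foot.

**What disagreed**
- **Side camera:** It read about 7 mm lower in y than the scene and wrist cameras, so I relied on the wrist camera.
- **Gap at foot b:** A direct wrist reading at foot b gave up to 2.7 mm. I put most of that down to calibration, because the distance between the faces and the push force both point to the row being closed.

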